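# Gauge the bottles and sort them for packing

### The job

Set up the bottle gauge by lifting the ring plate by its lug, turning it so that its three holes meet the stand's three studs and putting it fully home on the pillars, and leave it there. Then try the bottles in the ring: put those that go down through it to the stand's base upright in the cardboard tray and those too wide to enter upright in the slatted crate, until no bottle is left over. Do not knock over or push away the white jug and the big amber bottle at the back.

Things in the scene. Friction and masses are not known exactly. Their poses are not given: they have to be found in the camera images.
- gauge_stand: gauge stand, fixed: round steel base 150 mm across, 10 mm thick, with three 16 mm pillars, each with a shoulder 60 mm above the bench and on it a 10 mm stud up to 88 mm (last 8 mm tapered). Studs 55 mm from the centre at 60, 180, 300 degrees from its x axis (anticlockwise from above). Origin: centre of underside. The ring plate's underside rests on the shoulders
- ring_plate: loose aluminium ring plate, 144 mm across, 12 mm thick, 0.3 to 0.5 kg, flat on the bench at first, held on the stand by its weight only; bore 56.5 mm in its middle; three 13.6 mm holes 55 mm from the centre at 60, 180, 300 degrees from its x axis (fits three ways). Black lifting lug 62 mm out on its x axis: 12 mm thick (along x), 36 mm wide, top 47 mm above the underside. Origin: centre of underside, z up
- plate_lug (a point): point to grip on the lug of the ring plate, 62 mm out along the plate's x axis and 36 mm above its underside; the gripper closes along the plate's x axis (the 12 mm thickness)
- bottle_1: capped amber bottle, upright, 160 mm tall, part filled (weight low), 0.15 to 0.3 kg; origin at the centre of its underside, z up. Straight round body 6 to 102 mm up, edge below it bevelled 3 mm; black cap 32 mm across, 134 to 160 mm up, on a 25 mm neck; shoulder 102 to 126 mm up. Body 54 mm across if true, 59 mm if over-wide: not told which, try it in the gauge. May be absent (None)
- bottle_2: capped amber bottle, upright, 160 mm tall, part filled (weight low), 0.15 to 0.3 kg; origin at the centre of its underside, z up. Straight round body 6 to 102 mm up, edge below it bevelled 3 mm; black cap 32 mm across, 134 to 160 mm up, on a 25 mm neck; shoulder 102 to 126 mm up. Body 54 mm across if true, 59 mm if over-wide: not told which, try it in the gauge. May be absent (None)
- bottle_3: capped amber bottle, upright, 160 mm tall, part filled (weight low), 0.15 to 0.3 kg; origin at the centre of its underside, z up. Straight round body 6 to 102 mm up, edge below it bevelled 3 mm; black cap 32 mm across, 134 to 160 mm up, on a 25 mm neck; shoulder 102 to 126 mm up. Body 54 mm across if true, 59 mm if over-wide: not told which, try it in the gauge. May be absent (None)
- bottle_4: capped amber bottle, upright, 160 mm tall, part filled (weight low), 0.15 to 0.3 kg; origin at the centre of its underside, z up. Straight round body 6 to 102 mm up, edge below it bevelled 3 mm; black cap 32 mm across, 134 to 160 mm up, on a 25 mm neck; shoulder 102 to 126 mm up. Body 54 mm across if true, 59 mm if over-wide: not told which, try it in the gauge. May be absent (None)
- bottle_5: capped amber bottle, upright, 160 mm tall, part filled (weight low), 0.15 to 0.3 kg; origin at the centre of its underside, z up. Straight round body 6 to 102 mm up, edge below it bevelled 3 mm; black cap 32 mm across, 134 to 160 mm up, on a 25 mm neck; shoulder 102 to 126 mm up. Body 54 mm across if true, 59 mm if over-wide: not told which, try it in the gauge. May be absent (None)
- bottle_6: capped amber bottle, upright, 160 mm tall, part filled (weight low), 0.15 to 0.3 kg; origin at the centre of its underside, z up. Straight round body 6 to 102 mm up, edge below it bevelled 3 mm; black cap 32 mm across, 134 to 160 mm up, on a 25 mm neck; shoulder 102 to 126 mm up. Body 54 mm across if true, 59 mm if over-wide: not told which, try it in the gauge. May be absent (None)
- tray: open cardboard shipping tray, fixed, 170 x 170 mm outside, walls 5 mm thick and 55 mm high, floor 5 mm thick, for the true bottles; room for four in two rows 80 mm apart. Origin: centre of the underside, x and y along its sides
- crate: open crate with slatted sides, fixed, 170 x 170 mm outside, walls 5 mm thick (10 mm posts inside the corners) and 65 mm high, floor 5 mm thick, for the over-wide bottles; room for four in two rows 80 mm apart. Origin: centre of the underside, x and y along its sides
- jug: bystander: white round jug, 90 mm across, 209 mm tall, at the back of the bench; origin at the centre of its underside
- big_bottle: bystander: large amber bottle, 85 mm across, 243 mm tall, at the back of the bench; origin at the centre of its underside
Not all that is in view belongs to the job. Of the things shaped like the gauge_stand, the steel one is meant. What is shaped like the bottle_2 but yellow is not meant.

How it is judged:
On the way, in this order (a step that is already met when the one before it is completed fails the run):
1. the ring plate is fully home on the stand, its holes over the three studs (horizontal distance between ring_plate and gauge_stand below 0.006 m and z of ring_plate in the frame of gauge_stand between 0.056 and 0.064 m and angle between ring_plate's own z axis and vertical below 0.06 rad), for 0.3 s.
2. a bottle has been let down through the ring to the stand's base (within 15 mm of it) (all of step 1 and ((horizontal distance between bottle_1 and gauge_stand below 0.008 m and z of bottle_1 in the frame of gauge_stand below 0.025 m and angle between bottle_1's own z axis and vertical below 0.15 rad) or (horizontal distance between bottle_2 and gauge_stand below 0.008 m and z of bottle_2 in the frame of gauge_stand below 0.025 m and angle between bottle_2's own z axis and vertical below 0.15 rad) or (horizontal distance between bottle_3 and gauge_stand below 0.008 m and z of bottle_3 in the frame of gauge_stand below 0.025 m and angle between bottle_3's own z axis and vertical below 0.15 rad) or (horizontal distance between bottle_4 and gauge_stand below 0.008 m and z of bottle_4 in the frame of gauge_stand below 0.025 m and angle between bottle_4's own z axis and vertical below 0.15 rad) or (horizontal distance between bottle_5 and gauge_stand below 0.008 m and z of bottle_5 in the frame of gauge_stand below 0.025 m and angle between bottle_5's own z axis and vertical below 0.15 rad) or (horizontal distance between bottle_6 and gauge_stand below 0.008 m and z of bottle_6 in the frame of gauge_stand below 0.025 m and angle between bottle_6's own z axis and vertical below 0.15 rad))), for 0.1 s.
At the end, for the whole second after the job is handed in: the ring plate is home on the stand (centre within 6 mm, underside 56 to 64 mm up, within 0.06 rad of level); every 54 mm bottle stands in the cardboard tray and every 59 mm bottle in the slatted crate, upright within 0.12 rad, on the floor of it and at rest (all of step 1 and ((x of bottle_1_wall in the frame of bottle_1 below 0.0277 m and x of bottle_1 in the frame of tray between -0.075 and 0.075 m and y of bottle_1 in the frame of tray between -0.075 and 0.075 m and z of bottle_1 in the frame of tray between 0 and 0.012 m and angle between bottle_1's own z axis and vertical below 0.12 rad and linear speed of bottle_1 below 0.03 m/s) or (x of bottle_1_wall in the frame of bottle_1 above 0.0277 m and x of bottle_1 in the frame of crate between -0.075 and 0.075 m and y of bottle_1 in the frame of crate between -0.075 and 0.075 m and z of bottle_1 in the frame of crate between 0 and 0.012 m and angle between bottle_1's own z axis and vertical below 0.12 rad and linear speed of bottle_1 below 0.03 m/s)) and ((x of bottle_2_wall in the frame of bottle_2 below 0.0277 m and x of bottle_2 in the frame of tray between -0.075 and 0.075 m and y of bottle_2 in the frame of tray between -0.075 and 0.075 m and z of bottle_2 in the frame of tray between 0 and 0.012 m and angle between bottle_2's own z axis and vertical below 0.12 rad and linear speed of bottle_2 below 0.03 m/s) or (x of bottle_2_wall in the frame of bottle_2 above 0.0277 m and x of bottle_2 in the frame of crate between -0.075 and 0.075 m and y of bottle_2 in the frame of crate between -0.075 and 0.075 m and z of bottle_2 in the frame of crate between 0 and 0.012 m and angle between bottle_2's own z axis and vertical below 0.12 rad and linear speed of bottle_2 below 0.03 m/s)) and ((x of bottle_3_wall in the frame of bottle_3 below 0.0277 m and x of bottle_3 in the frame of tray between -0.075 and 0.075 m and y of bottle_3 in the frame of tray between -0.075 and 0.075 m and z of bottle_3 in the frame of tray between 0 and 0.012 m and angle between bottle_3's own z axis and vertical below 0.12 rad and linear speed of bottle_3 below 0.03 m/s) or (x of bottle_3_wall in the frame of bottle_3 above 0.0277 m and x of bottle_3 in the frame of crate between -0.075 and 0.075 m and y of bottle_3 in the frame of crate between -0.075 and 0.075 m and z of bottle_3 in the frame of crate between 0 and 0.012 m and angle between bottle_3's own z axis and vertical below 0.12 rad and linear speed of bottle_3 below 0.03 m/s)) and ((x of bottle_4_wall in the frame of bottle_4 below 0.0277 m and x of bottle_4 in the frame of tray between -0.075 and 0.075 m and y of bottle_4 in the frame of tray between -0.075 and 0.075 m and z of bottle_4 in the frame of tray between 0 and 0.012 m and angle between bottle_4's own z axis and vertical below 0.12 rad and linear speed of bottle_4 below 0.03 m/s) or (x of bottle_4_wall in the frame of bottle_4 above 0.0277 m and x of bottle_4 in the frame of crate between -0.075 and 0.075 m and y of bottle_4 in the frame of crate between -0.075 and 0.075 m and z of bottle_4 in the frame of crate between 0 and 0.012 m and angle between bottle_4's own z axis and vertical below 0.12 rad and linear speed of bottle_4 below 0.03 m/s)) and ((x of bottle_5_wall in the frame of bottle_5 below 0.0277 m and x of bottle_5 in the frame of tray between -0.075 and 0.075 m and y of bottle_5 in the frame of tray between -0.075 and 0.075 m and z of bottle_5 in the frame of tray between 0 and 0.012 m and angle between bottle_5's own z axis and vertical below 0.12 rad and linear speed of bottle_5 below 0.03 m/s) or (x of bottle_5_wall in the frame of bottle_5 above 0.0277 m and x of bottle_5 in the frame of crate between -0.075 and 0.075 m and y of bottle_5 in the frame of crate between -0.075 and 0.075 m and z of bottle_5 in the frame of crate between 0 and 0.012 m and angle between bottle_5's own z axis and vertical below 0.12 rad and linear speed of bottle_5 below 0.03 m/s)) and ((x of bottle_6_wall in the frame of bottle_6 below 0.0277 m and x of bottle_6 in the frame of tray between -0.075 and 0.075 m and y of bottle_6 in the frame of tray between -0.075 and 0.075 m and z of bottle_6 in the frame of tray between 0 and 0.012 m and angle between bottle_6's own z axis and vertical below 0.12 rad and linear speed of bottle_6 below 0.03 m/s) or (x of bottle_6_wall in the frame of bottle_6 above 0.0277 m and x of bottle_6 in the frame of crate between -0.075 and 0.075 m and y of bottle_6 in the frame of crate between -0.075 and 0.075 m and z of bottle_6 in the frame of crate between 0 and 0.012 m and angle between bottle_6's own z axis and vertical below 0.12 rad and linear speed of bottle_6 below 0.03 m/s))); the robot touches nothing.
It fails at once if the white jug at the back is pushed more than 40 mm or tipped over (distance of jug from where it was at the start of the episode above 0.04 m or angle between jug's own z axis and vertical above 0.5 rad).
It fails at once if the big amber bottle at the back is pushed more than 40 mm or tipped over (distance of big_bottle from where it was at the start of the episode above 0.04 m or angle between big_bottle's own z axis and vertical above 0.5 rad).
Of bottle_1, bottle_2, bottle_3, bottle_4, bottle_5, bottle_6 only 4 to 6 are there at a start; the rules pass over those that are not, and their reading is None.
At some moment in a run one of bottle_1, bottle_2, bottle_3, bottle_4, bottle_5, bottle_6, ring_plate may be knocked a few centimetres aside while the robot is not near it.
It also fails if it takes over 210 s, if anything falls off the work surface, if the arm or the gripper's body presses on something with over 40 N, if the wrist force passes 120 N, or if a joint passes its speed limit or range.

### The arm

A 7-joint arm with a two-finger parallel gripper is mounted at the origin on the work surface. World frame = base frame: x ahead of the robot, y to its left, z up, the work surface at z = 0. Lengths are in m, angles in rad, forces in N, time in s.
With the tool pointing down it reaches from about 0.425 to 0.925 m from the base axis. Payload 6.8 kg.
Tool frame: the origin (TCP) lies between the finger pads; the fingertips stand r.tip_extent ahead of it and the grasp point (between the pads) lies 5 mm behind it (r.tip_extent is the distance from the TCP to the fingertips, in m); y points along the fingers, x is the direction in which the jaws open and shut, and the axes are right-handed (so a half turn about y gives the same grasp; the last joint's range is limited). The gripper opens to 85 mm and grips with 20 to 120 N. Pads are 22 mm wide; open, the fingers measure 114 mm over their backs; the gripper's body (76 mm by 85 mm) begins 54 mm behind the grasp point. The pads swing forward as they close: fully open they stand 13 mm farther back than shut.
Start: joints at [1.156, 0.477, 0.022, 1.555, -0.011, 1.109, -0.083], TCP at [0.204, -0.643, 0.217] pointing down, gripper open.
Joint ranges: [-2.96, 2.96], [-0.34, 2.1], [-1.41, 1.46], [0.24, 2.44], [-1.37, 4.51], [0.17, 1.92], [-2.96, 2.96]. Speed limits (rad/s): [2.39, 2.39, 3.14, 3.14, 3.14, 3.14, 3.14].

### API

Orientations are given as a rotation vector (axis times angle).
In Python, from bench import r gives the robot as it stands.
- The arm moves only by the tool send_rows, never from a script. Its argument "plan" is a list of rows, each a list of 5 numbers: the shift along the tool's x, y, z in cm, then the turn about the tool's y in degrees, then the opening, from 0 (shut) to 1 (fully open). In form: [[dx, dy, dz, spin, grip], ...]. A call has 1 to 12 rows; each row shifts and turns the commanded pose from where the row before left it, along the tool's axes as they then stand; what a row does not reach is not made up. A row lasts 1/8 s, in which the tool goes at most 62.5 mm and 10.7 degrees, less where a joint would pass 70% of its speed; a pose out of reach is approached as far as the arm can. A call is refused whole if a number of a shift passes 6.25 or a number of a turn 10.7, either way. A call with a gripper value outside its range is refused whole. The fingers move at their own pace and stop on an object; "force" is the grip in N (left out, the last holds). Time passes only in rows, so rows that do not move let the fingers close. It gives the time, the measured TCP pose, the force and the opening at its end, in the units of the state.
- r.get_obs(): the state, without advancing time (a new reading comes with each control period).
- r.grab_frame(name): name is "side" or "top" or "wrist"; returns a dict with "image" (384x512x3 uint8, red, green, blue), "camera_matrix" (3x3 intrinsics, pixels), "cam_to_world" (4x4, takes a point from camera to world coordinates). Camera axes: x right, y down, z forward; pixel columns grow to the right and rows downward; lengths in m; the calibration is good to about 2 mm. A picture is of the moment at which its call begins. There is no depth.
- r.hand_in(): hands the job in, once; it reports no verdict.
Trained networks look in the newest picture that a camera, given by its name, has taken for a name from the list of things; names that differ only in an ending like _2 or _b are one class to them, and where a whole thing is asked for, a point or a joint stands for the part that bears it (a point fixed in the world has none). Each returns a list of dicts, best first, with "p" (0 to 1); they miss things now and then, are a little off and sometimes report something else, mostly with a low value. They report only what shows in the picture. A call takes as long as a camera call. They do not tell look-alikes from the thing itself.
- r.recognise(camera, target): "rect" ([left, top, right, bottom] in pixels, round what is visible of it).
The state is a dict: "clock": time; "joints": joint angles; "qvel": joint speeds; "tau": joint torques, N m; "tcp_pos": TCP position; "orientation": TCP orientation; "contact_force": force on the tool from outside, world axes, zero at the start; "moment": the same for the moment, N m; "grip_width": finger opening in m.
Only numpy, scipy, OpenCV 4.12 (cv2) and the standard library are available. Lean on these libraries where they do the work, as an engineer would, in place of code of your own. Each camera call takes 0.05 s, during which the arm holds its last target.

## Working session

There is one attempt and no reset: what is moved stays moved. The work goes in short steps, Python scripts to look and compute and a tool call to move; the robot and the scene stay as the last step left them, time stands still between calls to the robot, and variables do not carry over. Pictures are saved under pics/ and viewed, and the job is handed in when it is done.

Besides the shell and the picture viewer there is one more tool, called after "Call:" by a JSON object that holds its "method" and its "body". send_rows: Moves the arm, as the interface text tells. Its arguments: {"type":"object","properties":{"plan":{"type":"array","items":{"type":"array","items":{"type":"number"}}},"force":{"type":"number"}},"required":["plan"]}

```bash
ls; mkdir -p pics; python3 - <<'E'
from bench import r
import cv2,numpy as np
o=r.get_obs(); print(o, r.tip_extent)
for n in ["side","top","wrist"]:
    f=r.grab_frame(n); cv2.imwrite(f"pics/a_{n}.png",cv2.cvtColor(f["image"],cv2.COLOR_RGB2BGR)); print(n,f["camera_matrix"].tolist(),np.round(f["cam_to_world"],4).tolist())
E
```

```text
pics
{'clock': 0.0, 'joints': array([ 1.1558808 ,  0.47781327,  0.02232919,  1.55649518, -0.01153299,
        1.10928764, -0.08310256]), 'qvel': array([-0.00084111,  0.00018968, -0.0010179 , -0.00054767, -0.00139301,
        0.00019712, -0.00087909]), 'tau': array([ 2.85784099e-04, -5.96443713e+01,  1.60831511e+00, -2.81195247e+01,
        1.25041135e-02,  9.41281964e-03, -3.91506092e-05]), 'tcp_pos': array([ 0.2036707 , -0.64286746,  0.21609823]), 'orientation': array([-1.33782154,  0.98142173, -0.97881033]), 'contact_force': array([0.23301874, 0.18958474, 0.00399966]), 'moment': array([-0.01424647, -0.02843647, -0.06387618]), 'grip_width': 0.08534336950035833} 0.014
side [[361.25516361039496, 0.0, 250.33381211354222], [0.0, 361.25516361039496, 187.0590952964317], [0.0, 0.0, 1.0]] [[-0.974, -0.1578, 0.1623, 0.3309], [-0.2264, 0.6815, -0.696, 0.6874], [-0.0008, -0.7146, -0.6995, 0.7528], [0.0, 0.0, 0.0, 1.0]]
top [[427.6810311504277, 0.0, 256.9653587631188], [0.0, 427.6810311504277, 186.3934737200226], [0.0, 0.0, 1.0]] [[-0.0127, -0.9848, 0.173, 0.2954], [-0.9999, 0.0137, 0.0051, -0.0397], [-0.0074, -0.1729, -0.9849, 1.1379], [0.0, 0.0, 0.0, 1.0]]
wrist [[339.2428627019358, 0.0, 253.34451800315415], [0.0, 339.2428627019358, 191.89526768358357], [0.0, 0.0, 1.0]] [[0.3012, -0.9125, -0.2767, 0.2747], [-0.9536, -0.2885, -0.0865, -0.6215], [-0.0009, 0.2899, -0.957, 0.3736], [0.0, 0.0, 0.0, 1.0]]
```

View pics/a_side.png

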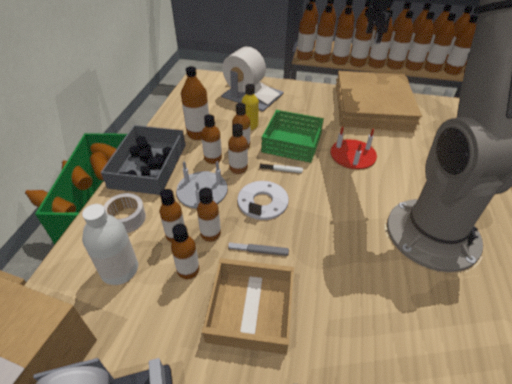

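View pics/a_top.png

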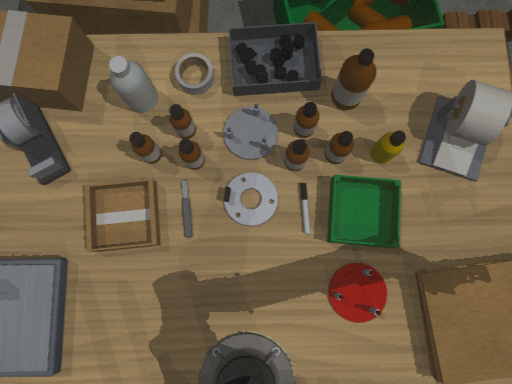

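View pics/a_wrist.png

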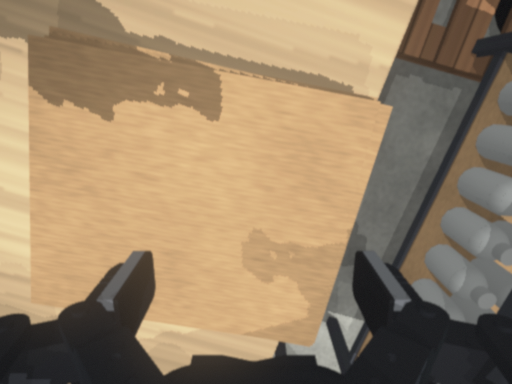

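```bash
python3 - <<'E'
from bench import r
import numpy as np
from scipy.spatial.transform import Rotation as R
o=r.get_obs(); print(np.round(R.from_rotvec(o['orientation']).as_matrix(),3), o['clock'])
for c in ["top","side"]:
  for n in ["gauge_stand","ring_plate","plate_lug","bottle_1","tray","crate","jug","big_bottle"]:
    print(c,n,[(np.round(d['rect']).astype(int).tolist(),round(d['p'],2)) for d in r.recognise(c,n)])
print(r.get_obs()['clock'])
E
```

```text
[[ 0.302 -0.     0.953]
 [-0.953  0.001  0.302]
 [-0.001 -1.    -0.   ]] 0.15
top gauge_stand [([221, 103, 280, 159], 0.67), ([329, 265, 384, 322], 0.58)]
top ring_plate [([220, 170, 280, 224], 0.77), ([295, 102, 318, 138], 0.6)]
top plate_lug [([222, 174, 277, 224], 0.69), ([129, 135, 161, 163], 0.33)]
top bottle_1 [([370, 132, 406, 162], 0.88), ([170, 102, 196, 140], 0.82), ([174, 140, 206, 169], 0.78), ([296, 100, 319, 138], 0.74), ([220, 100, 279, 158], 0.74), ([128, 135, 164, 165], 0.73), ([282, 138, 307, 172], 0.69), ([323, 132, 355, 163], 0.68)]
top tray [([84, 177, 160, 256], 0.6)]
top crate [([327, 174, 401, 250], 0.77)]
top jug [([111, 55, 157, 113], 0.81), ([174, 139, 205, 168], 0.37)]
top big_bottle []
side gauge_stand [([331, 127, 378, 168], 0.79), ([179, 164, 227, 207], 0.74)]
side ring_plate [([240, 179, 289, 218], 0.64)]
side plate_lug [([233, 183, 286, 220], 0.69), ([177, 163, 227, 206], 0.43)]
side bottle_1 [([226, 124, 247, 177], 0.95), ([204, 115, 225, 163], 0.89), ([161, 189, 187, 241], 0.8), ([241, 86, 258, 129], 0.77), ([175, 224, 198, 280], 0.6)]
side tray [([203, 259, 294, 353], 0.7)]
side crate [([264, 112, 327, 164], 0.92)]
side jug [([80, 205, 137, 286], 0.75), ([159, 190, 187, 240], 0.33), ([230, 125, 248, 175], 0.24)]
side big_bottle [([182, 68, 209, 138], 0.68)]
0.95
```

```bash
cat > h.py <<'E'
import numpy as np, cv2
from bench import r
from scipy.spatial.transform import Rotation as R
def grab(n,save=None):
    f=r.grab_frame(n)
    if save: cv2.imwrite(f"pics/{save}.png",cv2.cvtColor(f["image"],cv2.COLOR_RGB2BGR))
    return f
def p2w(f,uv,z):
    K=f["camera_matrix"];T=f["cam_to_world"]
    uv=np.atleast_2d(np.array(uv,float)); z=np.broadcast_to(z,len(uv))
    d=np.c_[uv,np.ones(len(uv))]@np.linalg.inv(K).T@T[:3,:3].T
    o=T[:3,3]; return (o+d*((z-o[2])/d[:,2])[:,None])[:,:2]
def w2p(f,P):
    P=np.atleast_2d(np.array(P,float));T=f["cam_to_world"]
    c=(P-T[:3,3])@T[:3,:3]; q=c@f["camera_matrix"].T; return q[:,:2]/q[:,2:]
def crop(f,box,s,name):
    x0,y0,x1,y1=box; im=f["image"][y0:y1,x0:x1,::-1]
    im=cv2.resize(im,None,fx=s,fy=s,interpolation=cv2.INTER_CUBIC)
    for x in range((x0+9)//10*10,x1,10):
        cv2.line(im,((x-x0)*s,0),((x-x0)*s,4 if x%50 else 12),(255,0,255),1)
        if x%50==0: cv2.putText(im,str(x),((x-x0)*s,24),0,.4,(255,0,255),1)
    for y in range((y0+9)//10*10,y1,10):
        cv2.line(im,(0,(y-y0)*s),(4 if y%50 else 12,(y-y0)*s),(255,0,255),1)
        if y%50==0: cv2.putText(im,str(y),(14,(y-y0)*s+4),0,.4,(255,0,255),1)
    cv2.imwrite(f"pics/{name}.png",im)
def st():
    o=r.get_obs();M=R.from_rotvec(o['orientation']).as_matrix()
    print("t",round(float(o['clock']),2),"tcp",np.round(o['tcp_pos'],4).tolist(),"xtool deg",round(float(np.degrees(np.arctan2(M[1,0],M[0,0]))),2),"ydown",np.round(M[:,1],3).tolist(),"w",round(float(o['grip_width']),4),"F",np.round(o['contact_force'],1).tolist(),"q",np.round(o['joints'],2).tolist())
    return o,M
def todelta(M,p0,p1):
    "world shift in tool axes, cm"
    return (np.array(p1)-np.array(p0))@M*100
E
python3 - <<'E'
from h import *
f=grab("top","b_top")
import pickle; pickle.dump(f,open("top0.pkl","wb"))
crop(f,(200,90,360,210),5,"b_mid"); crop(f,(80,90,220,260),3,"b_left"); crop(f,(280,90,420,260),3,"b_right")
for n,uv,z in [("b1",(180,112),.16),("b2",(142,141),.16),("b3",(188,147),.16),("b4",(310,108),.16),("b5",(298,147),.16),("b6",(344,138),.16),("stand",(250,134),.01),("plate",(251,199),.012),("tray",(122,216),.0),("crate",(364,212),.0),("jug",(118,64),.209),("big",(366,57),.243),("yel",(396,138),.16)]:
    p=p2w(f,uv,z)[0]; print(n,np.round(p,3),"rad",round(float(np.hypot(*p)),3))
E
```

```text
b1 [0.651 0.148] rad 0.667
b2 [0.58  0.236] rad 0.627
b3 [0.564 0.127] rad 0.578
b4 [ 0.656 -0.164] rad 0.676
b5 [ 0.56  -0.133] rad 0.576
b6 [ 0.58  -0.242] rad 0.629
stand [ 0.639 -0.017] rad 0.64
plate [ 0.459 -0.018] rad 0.46
tray [0.42  0.328] rad 0.533
crate [ 0.422 -0.318] rad 0.529
jug [0.752 0.285] rad 0.804
big [ 0.743 -0.283] rad 0.795
yel [ 0.579 -0.365] rad 0.684
```

View pics/b_mid.png

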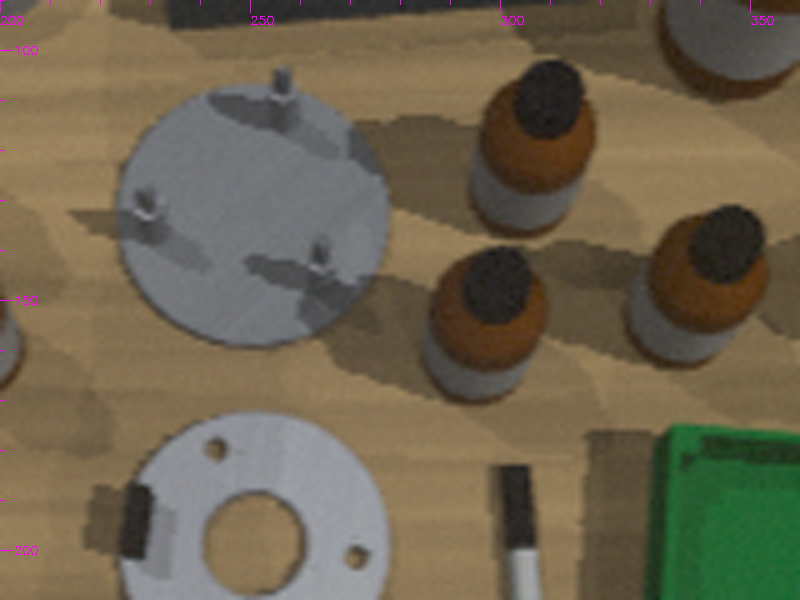

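View pics/b_left.png

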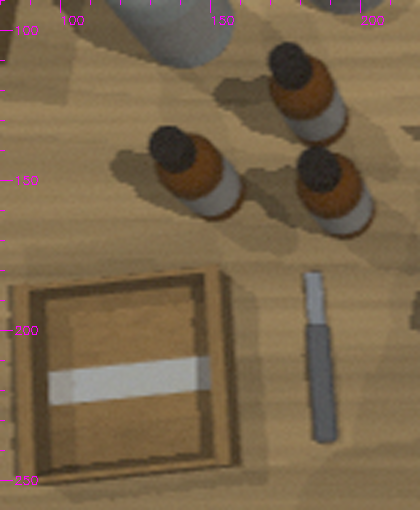

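View pics/b_right.png

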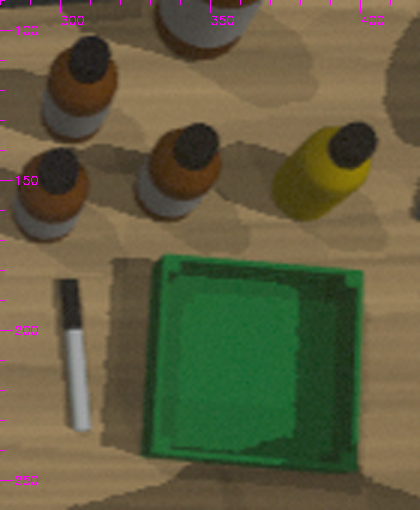

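Call:
{"method": "send_rows", "body": {"plan": [[-4.0, -1.1, 4.3, 0, 1], [-4.1, -1.1, 4.3, 0, 1], [-4.1, -1.1, 4.3, 0, 1], [-4.1, -1.1, 4.3, 0, 1], [-4.1, -1.1, 4.3, 0, 1], [-4.1, -1.1, 4.3, 0, 1], [-4.1, -1.1, 4.3, 0, 1], [-4.1, -1.1, 4.3, 0, 1], [-4.1, -1.1, 4.3, 0, 1], [-4.1, -1.1, 4.3, 0, 1], [-4.1, -1.1, 4.3, 0, 1], [-4.1, -1.1, 4.3, 0, 1]]}}

```text
clock: 2.5
tcp_pos: [0.5482, -0.018, 0.3498]
orientation: [-1.338, 0.98, -0.981]
contact_force: [1.1, -1.0, 0.7]
grip_width: 0.0856
```

```bash
python3 - <<'E'
from h import *
st(); f=grab("wrist","c_w"); st()
import pickle; pickle.dump(f,open("w1.pkl","wb"))
crop(f,(0,0,512,384),1,"c_w")
for n,p in [("stand",(.639,-.017,.01)),("plate",(.459,-.018,.012)),("b4",(.656,-.164,.16))]: print(n,w2p(f,p))
E
```

```text
t 2.5 tcp [0.5482, -0.018, 0.3498] xtool deg -72.45 ydown [0.001, -0.0, -1.0] w 0.0856 F [1.1, -1.0, 0.7] q [0.28, 0.2, -0.43, 1.66, 0.08, 1.3, -1.42]
t 2.55 tcp [0.5512, -0.0084, 0.3512] xtool deg -71.87 ydown [0.005, 0.005, -1.0] w 0.0853 F [3.2, 6.9, 2.7] q [0.28, 0.2, -0.44, 1.65, 0.08, 1.3, -1.43]
stand [[271.31723239  79.79808752]]
plate [[234.98440676 197.86011159]]
b4 [[424.9970686  105.36893766]]
```

View pics/c_w.png

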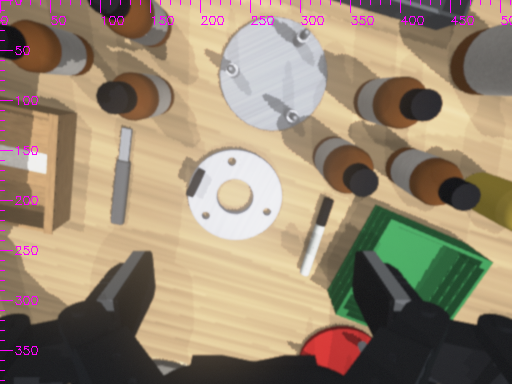

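Call:
{"method": "send_rows", "body": {"plan": [[0, 0, 0, 0, 1], [0, 0, 0, 0, 1]]}}

```text
clock: 2.8
tcp_pos: [0.547, -0.0211, 0.3487]
orientation: [-1.339, 0.982, -0.982]
contact_force: [0.7, 0.1, 0.3]
grip_width: 0.0854
```

```bash
python3 - <<'E'
from h import *
st(); f=grab("wrist","d_w"); st()
import pickle; pickle.dump(f,open("w2.pkl","wb"))
crop(f,(180,0,340,250),5,"d_z"); crop(f,(200,0,340,140),6,"d_s");crop(f,(175,140,295,250),7,"d_p")
E
```

```text
t 2.8 tcp [0.547, -0.0211, 0.3487] xtool deg -72.52 ydown [-0.001, -0.001, -1.0] w 0.0854 F [0.7, 0.1, 0.3] q [0.29, 0.2, -0.42, 1.66, 0.08, 1.3, -1.42]
t 2.85 tcp [0.5469, -0.0214, 0.3488] xtool deg -72.57 ydown [-0.001, -0.001, -1.0] w 0.0856 F [-0.2, -1.0, -0.5] q [0.29, 0.2, -0.42, 1.66, 0.08, 1.3, -1.42]
```

View pics/d_s.png

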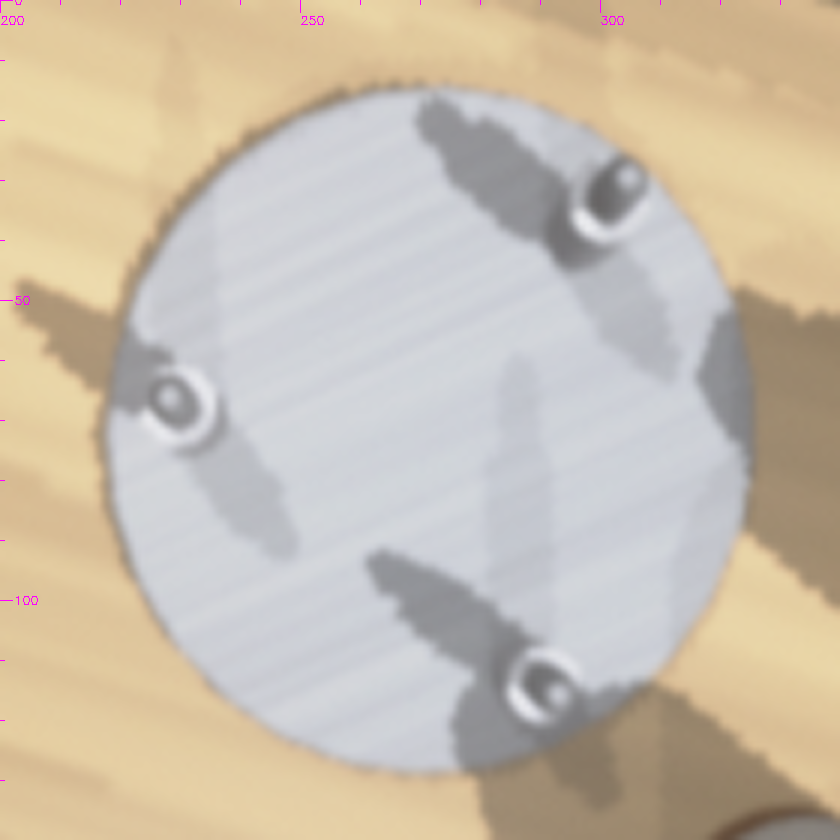

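View pics/d_p.png

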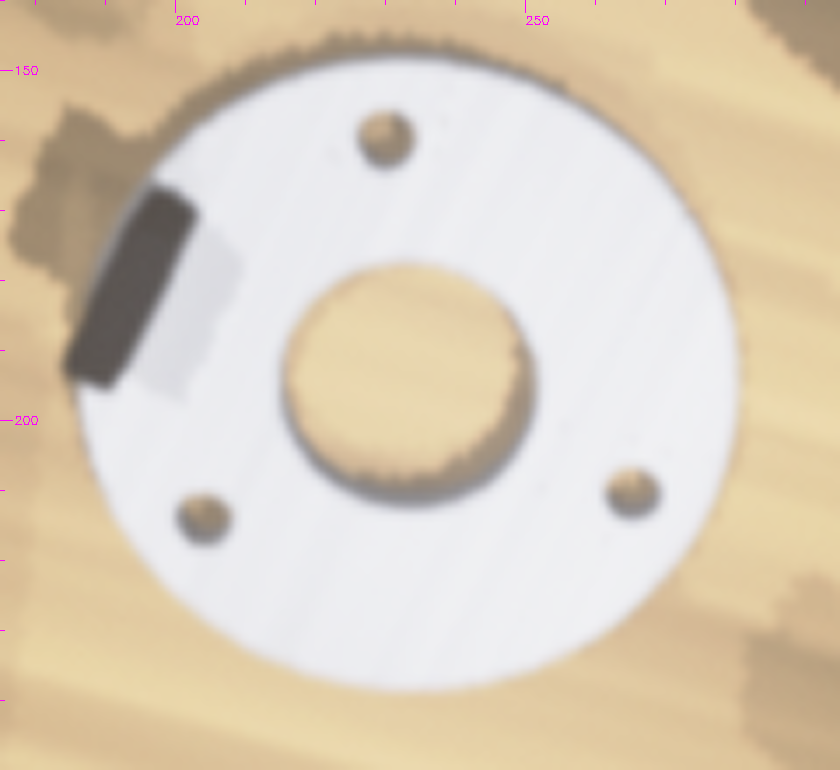

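```bash
cat > fit1.py <<'E'
from h import *
import pickle
from scipy.optimize import least_squares
f=pickle.load(open("w2.pkl","rb"))
cv=lambda p,s,o:(np.array(p,float)+.5)/s-.5+np.array(o)
S=cv([(629,178),(171,398),(557,693)],6,(200,0)); Sh=cv([(607,210),(182,405),(543,686)],6,(200,0))
H=cv([(386,140),(204,520),(632,494)],7,(175,140))
for n,uv,z in [("studtop",S,.088),("shoulder",Sh,.06),("holes",H,.012)]:
    w=p2w(f,uv,z); c=w.mean(0); d=w-c; a=np.degrees(np.arctan2(d[:,1],d[:,0])); print(n,np.round(c,4),"r",np.round(np.hypot(*d.T),4),"ang",np.round(a,1),"mod120",np.round(a%120,1))
def circ(n,pts,z,rad):
    w=p2w(f,pts,z); s=least_squares(lambda q:np.hypot(*(w-q).T)-rad,w.mean(0)); print(n,np.round(s.x,4),"res mm",np.round(s.fun*1e3,1))
circ("base",cv([(105,430),(751,430),(430,87),(430,773),(200,200),(205,675)],6,(200,0)),.01,.075)
circ("plate",cv([(80,440),(740,380),(405,57),(410,692),(640,150),(170,600)],7,(175,140)),.012,.072)
print("lugtop",p2w(f,cv([(131,288)],7,(175,140)),.047))
E
python3 fit1.py
```

```text
studtop [ 0.6446 -0.018 ] r [0.0549 0.0546 0.0546] ang [ -18.7  101.5 -138.8] mod120 [101.3 101.5 101.2]
shoulder [ 0.6441 -0.0182] r [0.0539 0.0545 0.0546] ang [ -19.   100.5 -138.7] mod120 [101.  100.5 101.3]
holes [ 0.4609 -0.0165] r [0.0551 0.0549 0.055 ] ang [ 21.1 141.2 -99. ] mod120 [21.1 21.2 21. ]
base [ 0.6446 -0.0181] res mm [ 0.2 -1.5 -0.4 -0.5 -1.2 -1.1]
plate [ 0.4609 -0.0161] res mm [0.7 0.9 0.5 0.3 1.  1.3]
lugtop [[0.47568231 0.04337651]]
```

```bash
cat >> h.py <<'E'
def plan(tgt,xdeg=None,n=None,grip=1,vmax=5.5,rnd=1):
    """suggest equal rows: rotation first spread together with shift (shift in axes at row start)"""
    o,M=st(); p=np.array(o['tcp_pos']); th=np.arctan2(M[1,0],M[0,0])
    dd=0 if xdeg is None else (xdeg-np.degrees(th)+180)%360-180
    d=np.array(tgt)-p; n=n or max(1,int(np.ceil(max(np.linalg.norm(d)*100/vmax,abs(dd)/10.5))))
    rows=[]; cp=np.zeros(3)
    for i in range(n):
        want=d*(i+1)/n-cp
        ax=np.array([np.cos(th),np.sin(th),0]);az=np.array([-np.sin(th),np.cos(th),0])
        row=[round(float(want@ax)*100,rnd),round(float(-want[2])*100,rnd),round(float(want@az)*100,rnd)]
        cp+=row[0]/100*ax+row[2]/100*az+np.array([0,0,-row[1]/100])
        sp=round(-dd/n,1); th-=np.radians(sp); rows.append(row+[sp,grip])
    print(n,"rows:",rows)
E
python3 - <<'E'
from h import *
plan((.4705,.045,.14),-98.9,grip=.5)
E
```

```text
t 2.85 tcp [0.5469, -0.0214, 0.3488] xtool deg -72.57 ydown [-0.001, -0.001, -1.0] w 0.0856 F [-0.2, -1.0, -0.5] q [0.29, 0.2, -0.42, 1.66, 0.08, 1.3, -1.42]
5 rows: [[-1.7, 4.2, -1.1, np.float64(5.3), 0.5], [-1.6, 4.2, -1.2, np.float64(5.3), 0.5], [-1.5, 4.1, -1.3, np.float64(5.3), 0.5], [-1.4, 4.2, -1.5, np.float64(5.3), 0.5], [-1.2, 4.2, -1.7, np.float64(5.3), 0.5]]
```

Call:
{"method": "send_rows", "body": {"plan": [[-1.7, 4.2, -1.1, 5.3, 0.5], [-1.6, 4.2, -1.2, 5.3, 0.5], [-1.5, 4.1, -1.3, 5.3, 0.5], [-1.4, 4.2, -1.5, 5.3, 0.5], [-1.2, 4.2, -1.7, 5.3, 0.5], [0, 0, 0, 0, 0.5], [0, 0, 0, 0, 0.5]]}}

```text
clock: 3.72
tcp_pos: [0.4719, 0.0453, 0.1415]
orientation: [-1.13, 1.321, -1.324]
contact_force: [0.4, 0.1, 0.5]
grip_width: 0.043
```

```bash
sed -i 's/sp=round(-dd\/n,1)/sp=round(float(-dd\/n),1)/' h.py; python3 - <<'E'
from h import *
f=grab("wrist","e_w"); crop(f,(100,100,400,384),2,"e_z")
print("pred lug top",w2p(f,(.4705,.045,.047)), "plate", w2p(f,(.4609,-.0163,.012)))
plan((.4705,.045,.033),-98.9,grip=.5)
E
```

```text
pred lug top [[253.10652102 191.78554808]] plate [[324.0973032  180.18998663]]
t 3.77 tcp [0.4725, 0.0454, 0.1419] xtool deg -98.96 ydown [0.003, 0.0, -1.0] w 0.0427 F [0.6, -0.0, 0.3] q [0.13, 0.27, -0.41, 2.08, 0.15, 0.82, -2.1]
2 rows: [[0.0, 5.4, -0.1, -0.0, 0.5], [0.1, 5.5, -0.1, -0.0, 0.5]]
```

View pics/e_z.png

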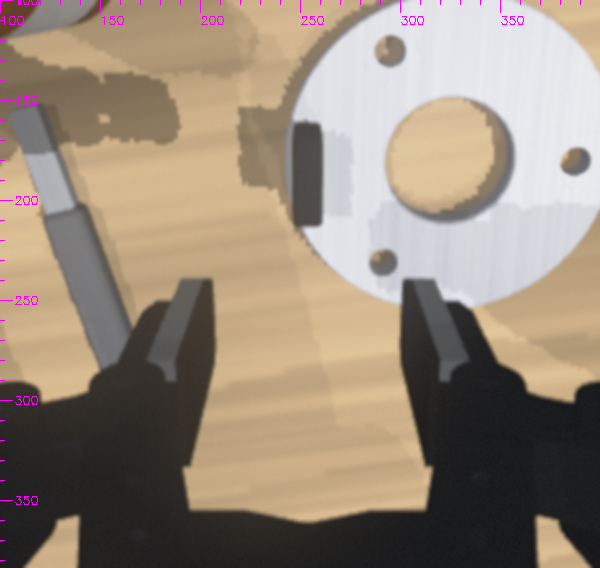

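Call:
{"method": "send_rows", "body": {"plan": [[0, 5.4, -0.1, 0, 0.5], [0, 5.4, -0.1, 0, 0.5], [0, 0, 0, 0, 0.5], [0, 0, 0, 0, 0], [0, 0, 0, 0, 0], [0, 0, 0, 0, 0], [0, 0, 0, 0, 0], [0, 0, 0, 0, 0]], "force": 90}}

```text
clock: 4.78
tcp_pos: [0.469, 0.0466, 0.0329]
orientation: [-1.131, 1.322, -1.324]
contact_force: [-1.7, -0.6, 8.1]
grip_width: 0.0001
```

```bash
python3 - <<'E'
from h import *
st()
E
```

```text
t 4.78 tcp [0.469, 0.0466, 0.0329] xtool deg -98.93 ydown [0.001, -0.0, -1.0] w 0.0001 F [-1.7, -0.6, 8.1] q [0.06, 0.45, -0.35, 2.16, 0.28, 0.58, -2.22]
```

```bash
python3 - <<'E'
from h import *
f=grab("wrist","f_w"); crop(f,(100,100,400,384),2,"f_z"); st()
f=grab("top","f_t"); crop(f,(190,90,340,240),4,"f_tz")
E
```

```text
t 4.83 tcp [0.469, 0.0466, 0.0329] xtool deg -98.92 ydown [0.001, -0.0, -1.0] w 0.0 F [-1.4, -0.6, 7.6] q [0.06, 0.45, -0.35, 2.16, 0.28, 0.58, -2.22]
```

View pics/f_z.png

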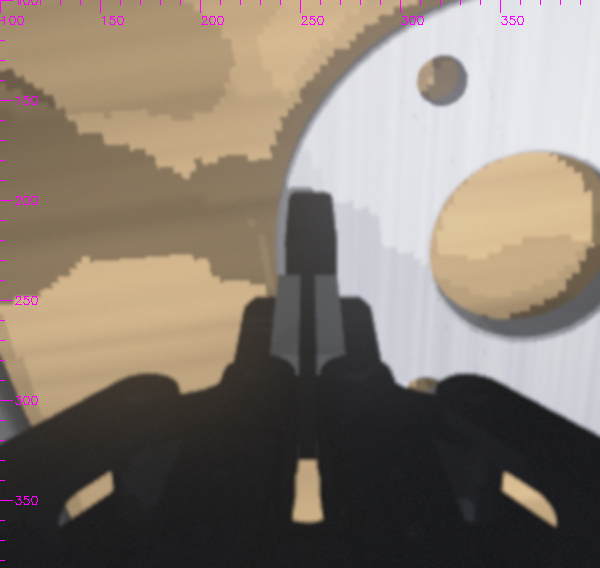

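View pics/f_tz.png

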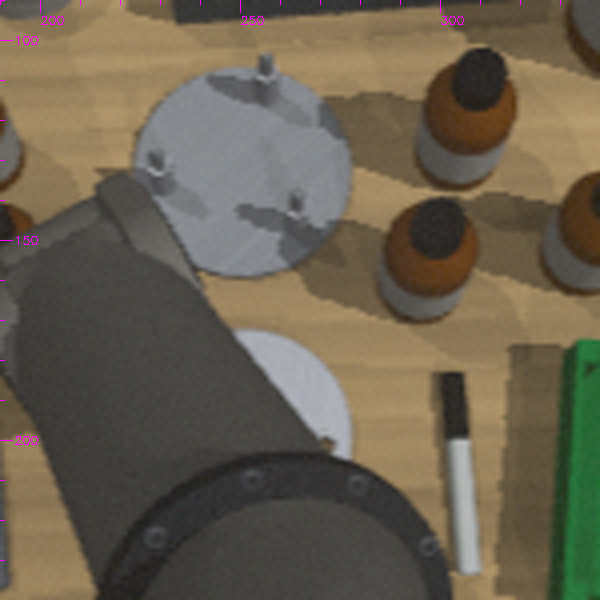

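View pics/f_w.png

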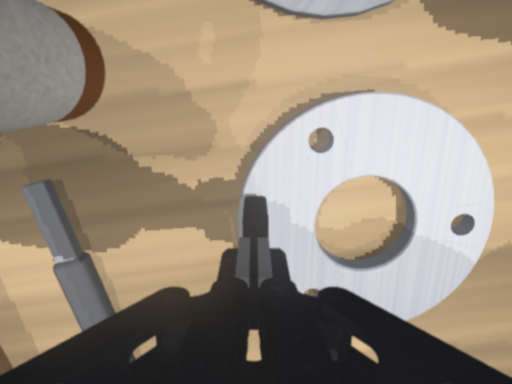

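```bash
python3 - <<'E'
from h import *
f=grab("wrist","g_w")
print("lug top corners", [w2p(f,(.4609+.0*0,-.0163,.012))])
print("TCP",w2p(f,(.469,.0466,.033)),"tip",w2p(f,(.469,.0466,.019)))
print("lugtop expected",w2p(f,[(.4705,.045,.047),(.4705+.018,.045-.003,.047),(.4705-.018,.045+.003,.047)]))
print(p2w(f,[(320,139)],.012), p2w(f,[(355,220)],.012),p2w(f,[(255,196)],.047),p2w(f,[(255,196)],.012))
E
```

```text
lug top corners [array([[364.33731915, 223.76156197]])]
TCP [[252.04429078 242.75490098]] tip [[252.13198571 231.69465059]]
lugtop expected [[254.82428821 252.33036795]
 [255.2208731  215.66049101]
 [254.45324512 286.63854464]]
[[0.51243332 0.00367481]] [[ 0.46400363 -0.01124786]] [[0.497696   0.04066201]] [[0.48679136 0.04219396]]
```

```bash
python3 - <<'E'
from h import *
f=grab("side","h_s"); crop(f,(130,120,330,280),4,"h_sz"); st()
f=grab("wrist"); crop(f,(200,180,310,300),6,"h_w")
E
```

```text
t 4.97 tcp [0.469, 0.0466, 0.0329] xtool deg -98.93 ydown [0.001, -0.0, -1.0] w -0.0002 F [-2.4, -0.8, 8.2] q [0.06, 0.45, -0.35, 2.16, 0.28, 0.58, -2.22]
```

View pics/h_sz.png

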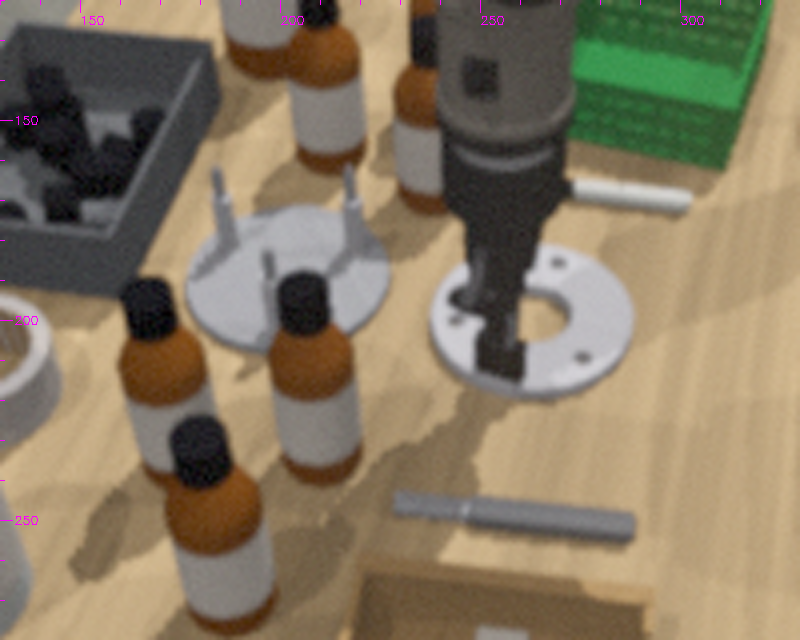

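View pics/h_w.png

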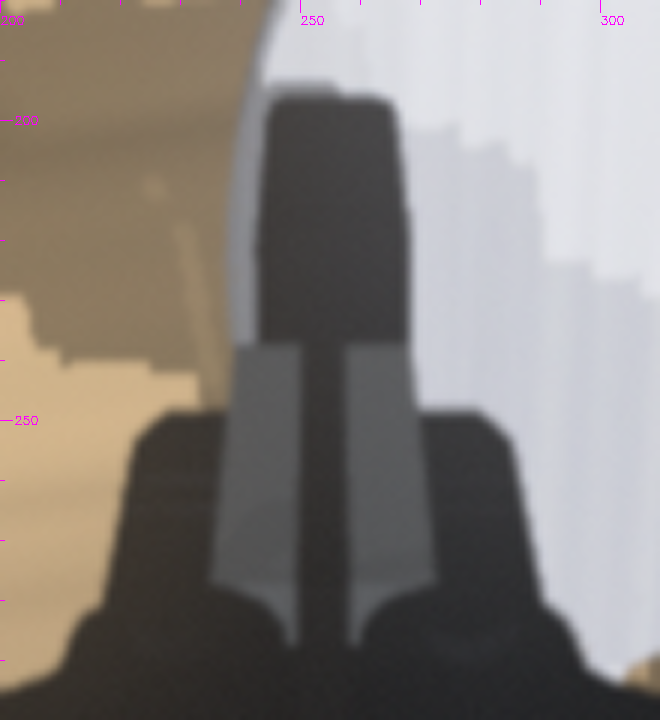

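```bash
python3 - <<'E'
from h import *
f=grab("side")
c=np.array([.4609,-.0163]);a=np.radians(81.1);u=np.array([np.cos(a),np.sin(a)]);v=np.array([-u[1],u[0]])
for s,t,z in [(.068,.018,.047),(.068,-.018,.047),(.056,.018,.047),(.056,-.018,.047),(.068,.018,.012),(.068,-.018,.012)]:
    print(s,t,z,w2p(f,[*(c+s*u+t*v),z]))
print("tcp",w2p(f,(.469,.0466,.033)),"tip",w2p(f,(.469,.0466,.019)))
f=grab("wrist")
for t in (-.011,0,.011):
  for z in (.019,.033,.047): print(t,z,w2p(f,(.469-t*v[0],.0466-t*v[1],z)))
E
```

```text
0.068 0.018 0.047 [[259.59943417 207.16747749]]
0.068 -0.018 0.047 [[247.00017298 203.44210596]]
0.056 0.018 0.047 [[261.20873664 204.07915931]]
0.056 -0.018 0.047 [[248.69652345 200.41490068]]
0.068 0.018 0.012 [[259.37832582 215.89327288]]
0.068 -0.018 0.012 [[247.0931933  212.17498978]]
tcp [[254.47159401 207.83959656]] tip [[254.43453466 211.31426739]]
-0.011 0.019 [[252.17661206 249.95882842]]
-0.011 0.033 [[252.09453279 262.21590407]]
-0.011 0.047 [[251.99886157 276.50269416]]
0 0.019 [[252.13120728 231.69408202]]
0 0.033 [[252.04407858 242.75477385]]
0 0.047 [[251.94223327 255.68368972]]
0.011 0.019 [[252.08422199 212.79355594]]
0.011 0.033 [[251.99172877 222.56247247]]
0.011 0.047 [[251.88329405 234.01509142]]
```

Call:
{"method": "send_rows", "body": {"plan": [[0, 0, 0, 0, 0.5], [0, 0, 0, 0, 0.5], [0, 0, 0, 0, 0.5]], "force": 30}}

```text
clock: 5.5
tcp_pos: [0.4682, 0.0465, 0.032]
orientation: [-1.132, 1.323, -1.323]
contact_force: [0.1, 0.3, -0.0]
grip_width: 0.0428
```

```bash
python3 - <<'E'
from h import *
st();f=grab("wrist","i_w"); crop(f,(100,100,400,384),2,"i_z"); f=grab("side"); crop(f,(180,120,330,240),5,"i_s"); st()
E
```

```text
t 5.5 tcp [0.4682, 0.0465, 0.032] xtool deg -98.92 ydown [-0.0, -0.0, -1.0] w 0.0428 F [0.1, 0.3, -0.0] q [0.06, 0.45, -0.35, 2.16, 0.28, 0.58, -2.22]
t 5.6 tcp [0.4682, 0.0465, 0.0319] xtool deg -98.92 ydown [-0.0, -0.0, -1.0] w 0.0427 F [0.7, -0.5, 0.6] q [0.06, 0.45, -0.35, 2.16, 0.28, 0.58, -2.22]
```

View pics/i_z.png

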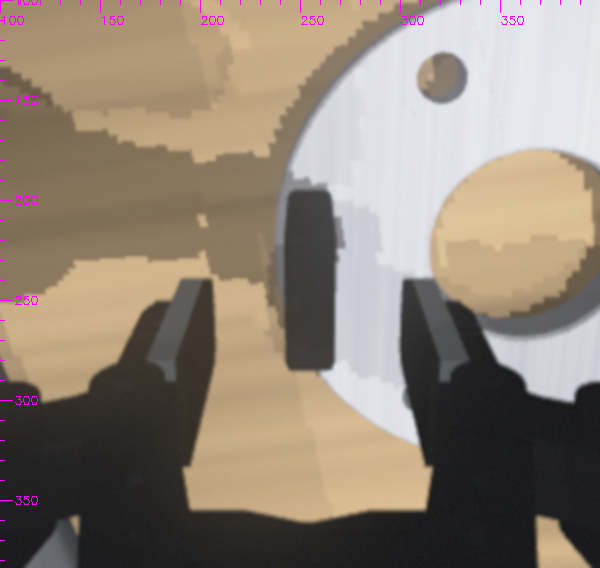

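View pics/i_s.png

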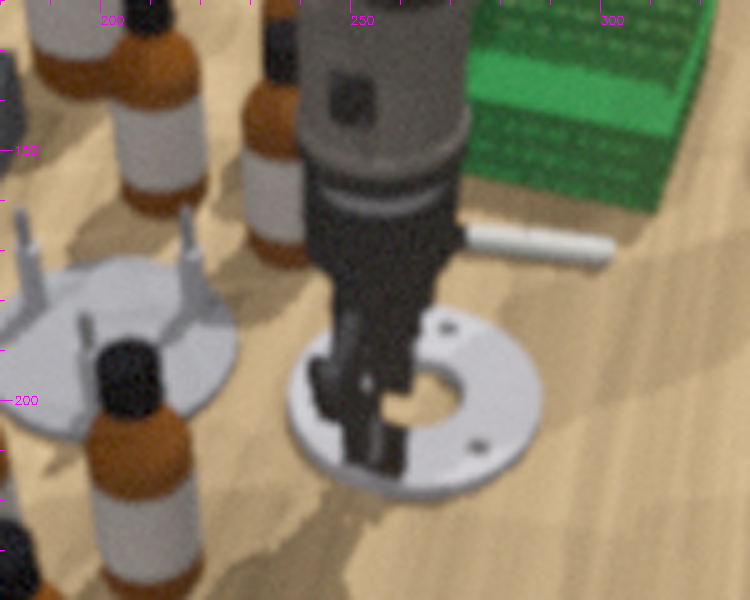

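Call:
{"method": "send_rows", "body": {"plan": [[0, 1.0, 0.2, 0, 0.5], [0, 1.0, 0, 0, 0.5], [0, 0, 0, 0, 0.5]], "force": 30}}

```text
clock: 5.98
tcp_pos: [0.4694, 0.0462, 0.0109]
orientation: [-1.134, 1.324, -1.322]
contact_force: [-1.2, -0.3, -1.8]
grip_width: 0.0431
```

```bash
python3 - <<'E'
from h import *
st();f=grab("wrist","j_w"); crop(f,(100,100,400,384),2,"j_z")
E
```

```text
t 5.97 tcp [0.4694, 0.0462, 0.0109] xtool deg -98.92 ydown [-0.002, -0.0, -1.0] w 0.0431 F [-1.2, -0.3, -1.8] q [0.04, 0.49, -0.33, 2.16, 0.31, 0.53, -2.24]
```

View pics/j_z.png

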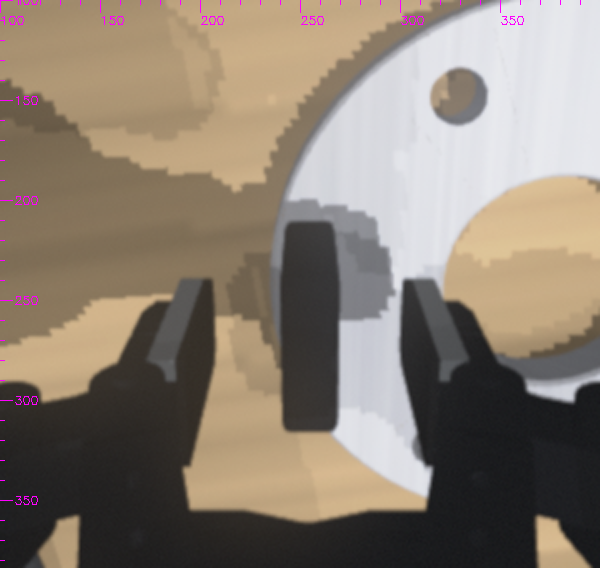

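Call:
{"method": "send_rows", "body": {"plan": [[0, 0.6, 0, 0, 0.5], [0, 0, 0, 0, 0.3], [0, 0, 0, 0, 0], [0, 0, 0, 0, 0], [0, 0, 0, 0, 0], [0, 0, 0, 0, 0]], "force": 90}}

```text
clock: 6.78
tcp_pos: [0.4706, 0.0463, 0.0063]
orientation: [-1.131, 1.323, -1.323]
contact_force: [-0.8, -0.3, 3.7]
grip_width: 0.0104
```

```bash
python3 - <<'E'
from h import *
st();f=grab("wrist","k_w"); crop(f,(200,180,310,300),6,"k_z")
E
```

```text
t 6.78 tcp [0.4706, 0.0463, 0.0063] xtool deg -98.92 ydown [0.0, 0.0, -1.0] w 0.0104 F [-0.8, -0.3, 3.7] q [0.04, 0.5, -0.32, 2.16, 0.31, 0.52, -2.25]
```

View pics/k_z.png

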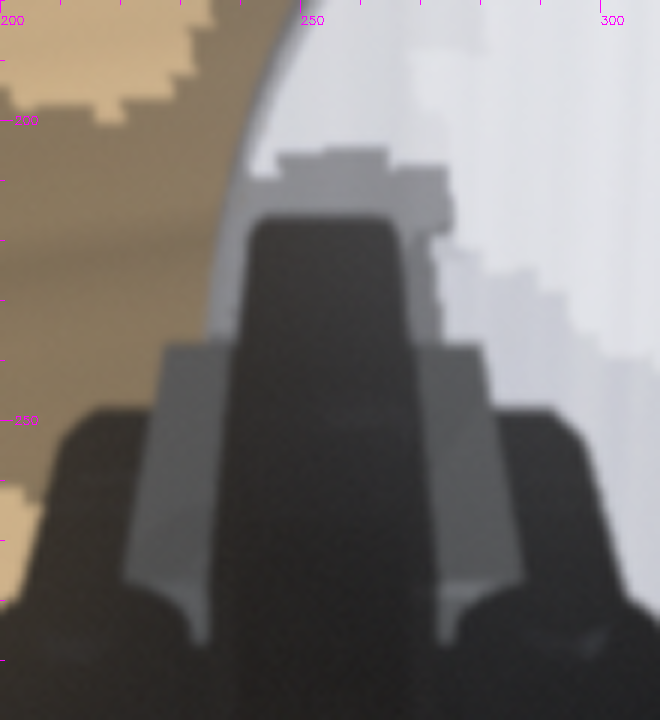

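Call:
{"method": "send_rows", "body": {"plan": [[0, -1, 0, 0, 0], [0, -3, 0, 0, 0], [0, -4, 0, 0, 0], [0, -4, 0, 0, 0], [0, -2, 0, 0, 0], [0, 0, 0, 0, 0], [0, 0, 0, 0, 0]]}}

```text
clock: 7.7
tcp_pos: [0.4694, 0.046, 0.1451]
orientation: [-1.133, 1.324, -1.323]
contact_force: [-0.4, -0.0, -2.7]
grip_width: 0.0104
```

```bash
python3 - <<'E'
from h import *
import pickle
st();f=grab("wrist","l_w");pickle.dump(f,open("w3.pkl","wb")); pickle.dump(r.get_obs(),open("o3.pkl","wb")); crop(f,(200,80,512,384),2,"l_z"); f=grab("side"); crop(f,(180,120,330,240),5,"l_s"); st()
E
```

```text
t 7.7 tcp [0.4694, 0.046, 0.1451] xtool deg -98.93 ydown [-0.002, -0.0, -1.0] w 0.0104 F [-0.4, -0.0, -2.7] q [0.14, 0.27, -0.43, 2.07, 0.15, 0.83, -2.1]
t 7.8 tcp [0.4693, 0.0461, 0.1448] xtool deg -98.92 ydown [-0.003, -0.0, -1.0] w 0.0104 F [0.1, -1.3, -4.7] q [0.14, 0.27, -0.43, 2.07, 0.15, 0.83, -2.1]
```

View pics/l_z.png

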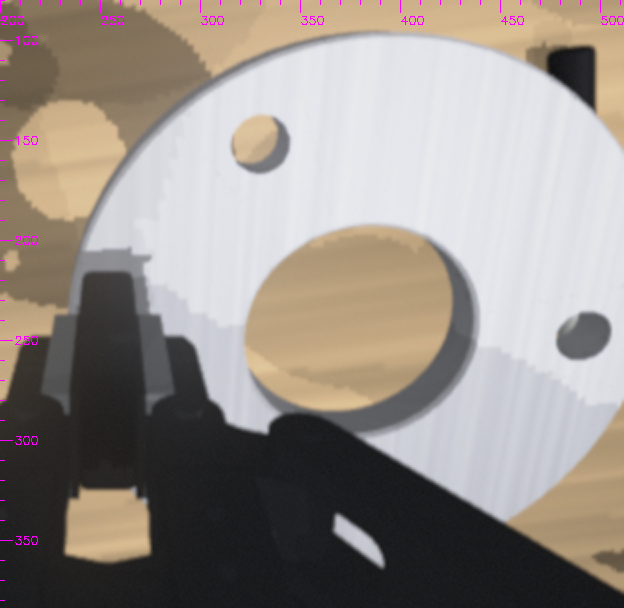

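View pics/l_s.png

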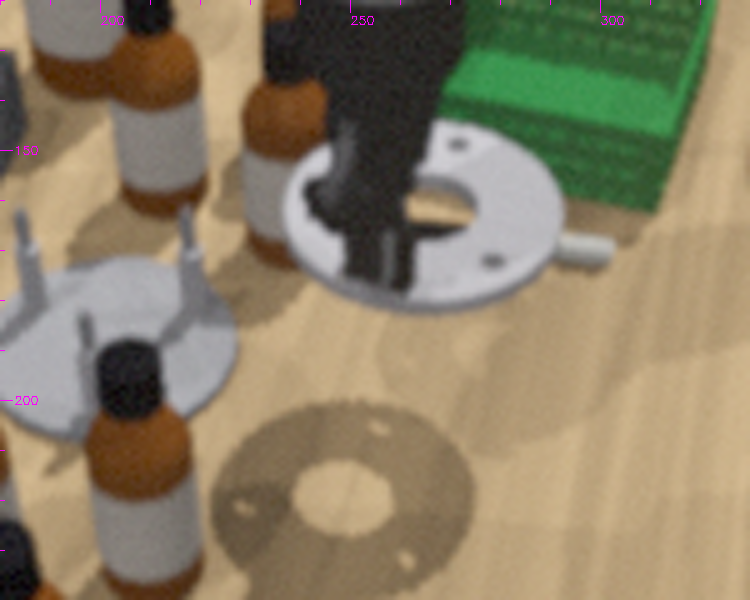

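```bash
python3 - <<'E'
from h import *
import pickle
f=pickle.load(open("w3.pkl","rb"));o=pickle.load(open("o3.pkl","rb"));M=R.from_rotvec(o['orientation']).as_matrix();p=o['tcp_pos']
px=(np.array([(260.5,143.5),(584,335.5),(362,329)])+.5)/2-.5+np.array([200,80])
for z in (.147,.151,.155):
    w=p2w(f,px,z); d=np.c_[w-p[:2],np.zeros(3)]@M
    print(z,np.round(w,4).tolist(),"tool x,z mm",np.round(d[:,[0,2]]*1e3,1).tolist(),"hole dist",np.linalg.norm(w[0]-w[1]),"ang",np.degrees(np.arctan2(*(w[0]-w[1])[::-1])))
# expected: plate ctr at tool x=62; hole k at ang: 
th=np.degrees(np.arctan2(M[1,0],M[0,0]))+180
for a in (60,180,300): print(a, 'tool', -(-62+55*np.cos(np.radians(a))), -55*np.sin(np.radians(a)))
E
```

```text
0.147 [[0.5102, 0.003], [0.4487, -0.0731], [0.4593, -0.0179]] tool x,z mm [[36.1, 47.1], [120.9, -1.8], [64.7, 0.1]] hole dist 0.09786342513217008 ang 51.07760398750358
0.151 [[0.5111, 0.0038], [0.4512, -0.0704], [0.4615, -0.0166]] tool x,z mm [[35.2, 47.9], [117.8, 0.2], [63.0, 2.0]] hole dist 0.09534442908211178 ang 51.077603987503544
0.155 [[0.5119, 0.0046], [0.4536, -0.0676], [0.4636, -0.0152]] tool x,z mm [[34.3, 48.6], [114.7, 2.2], [61.4, 3.9]] hole dist 0.09282543303205339 ang 51.07760398750359
60 tool 34.49999999999999 -47.63139720814412
180 tool 117.0 -6.735557395310443e-15
300 tool 34.49999999999999 47.63139720814412
```

```bash
python3 - <<'E'
from h import *
plan((.6916,.0233,.175),-138.7,grip=0,n=8)
E
```

```text
t 7.8 tcp [0.4693, 0.0461, 0.1448] xtool deg -98.92 ydown [-0.003, -0.0, -1.0] w 0.0104 F [0.1, -1.3, -4.7] q [0.14, 0.27, -0.43, 2.07, 0.15, 0.83, -2.1]
8 rows: [[-0.1, -0.4, 2.8, 5.0, 0], [-0.4, -0.4, 2.7, 5.0, 0], [-0.7, -0.3, 2.8, 5.0, 0], [-0.8, -0.4, 2.6, 5.0, 0], [-1.1, -0.4, 2.6, 5.0, 0], [-1.3, -0.4, 2.5, 5.0, 0], [-1.6, -0.3, 2.3, 5.0, 0], [-1.7, -0.4, 2.2, 5.0, 0]]
```

Call:
{"method": "send_rows", "body": {"plan": [[0, -3, 0, 0, 0], [-0.1, -0.4, 2.8, 5, 0], [-0.4, -0.4, 2.7, 5, 0], [-0.7, 0, 2.8, 5, 0], [-0.8, 0, 2.6, 5, 0], [-1.1, 0, 2.6, 5, 0], [-1.3, 0, 2.5, 5, 0], [-1.6, 0, 2.3, 5, 0], [-1.7, 0, 2.2, 5, 0], [0, 0, 0, 0, 0], [0, 0, 0, 0, 0]]}}

```text
clock: 9.18
tcp_pos: [0.6916, 0.0237, 0.1825]
orientation: [-0.68, 1.806, -1.804]
contact_force: [-0.6, -0.3, -3.8]
grip_width: 0.0106
```

```bash
python3 - <<'E'
from h import *
import pickle
o,M=st();f=grab("wrist","m_w");pickle.dump(f,open("w4.pkl","wb")); pickle.dump(r.get_obs(),open("o4.pkl","wb")); crop(f,(200,80,512,384),2,"m_z")
pickle.dump(grab("top","m_t"),open("t4.pkl","wb")); 
f=pickle.load(open("t4.pkl","rb")); crop(f,(190,60,330,180),5,"m_tz")
E
```

```text
t 9.18 tcp [0.6916, 0.0237, 0.1825] xtool deg -138.85 ydown [-0.003, -0.0, -1.0] w 0.0106 F [-0.6, -0.3, -3.8] q [0.03, 0.55, -0.23, 1.53, 0.13, 1.08, -2.65]
```

View pics/m_z.png

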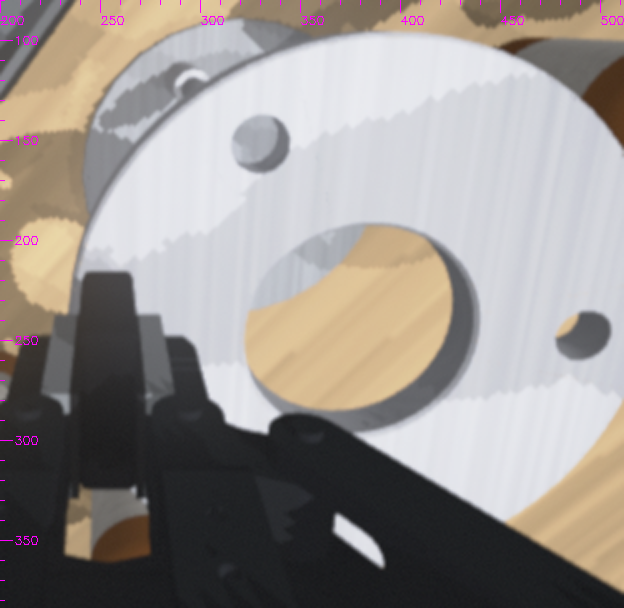

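View pics/m_tz.png

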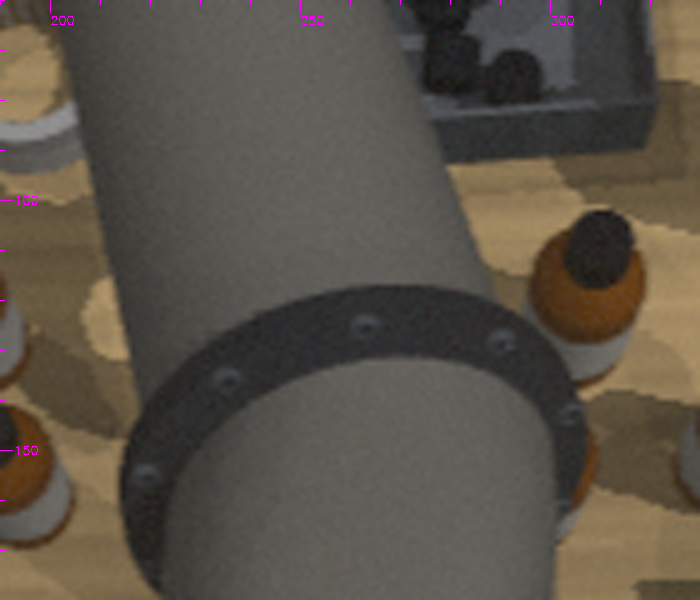

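```bash
python3 - <<'E'
from h import *
import pickle
f=pickle.load(open("w4.pkl","rb"))
for a in (101.3,-18.7,-138.7):
    x,y=.6446+.055*np.cos(np.radians(a)),-.018+.055*np.sin(np.radians(a)); print(a,w2p(f,[(x,y,.06),(x,y,.088)]).round(1).tolist())
t=np.radians(np.arange(100,200,10)); print(w2p(f,np.c_[.6446+.075*np.cos(t),-.018+.075*np.sin(t),t*0+.01]).round(0).tolist())
t=np.radians(np.arange(-60,60,20)); print(w2p(f,np.c_[.6446+.075*np.cos(t),-.018+.075*np.sin(t),t*0+.01]).round(0).tolist())
crop(f,(230,70,370,180),5,"m_zz")
E
```

```text
101.3 [[292.8, 231.6], [296.7, 245.4]]
-18.7 [[296.4, 123.4], [301.1, 127.1]]
-138.7 [[391.2, 179.7], [405.3, 189.0]]
[[276.0, 227.0], [287.0, 232.0], [299.0, 235.0], [311.0, 236.0], [323.0, 235.0], [336.0, 233.0], [347.0, 228.0], [358.0, 222.0], [368.0, 213.0], [377.0, 204.0]]
[[336.0, 90.0], [308.0, 89.0], [281.0, 99.0], [260.0, 116.0], [246.0, 140.0], [241.0, 166.0]]
```

View pics/m_zz.png

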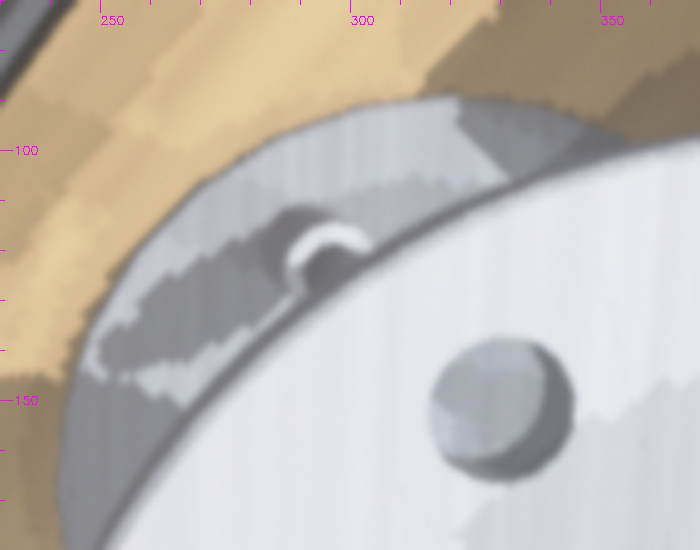

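Call:
{"method": "send_rows", "body": {"plan": [[0, 1.5, 0, 0, 0], [0, 2.5, 0, 0, 0], [0, 2.5, 0, 0, 0], [0, 1.2, 0, 0, 0], [0, 0, 0, 0, 0], [0, 0, 0, 0, 0]]}}

```text
clock: 10.02
tcp_pos: [0.6936, 0.0236, 0.1081]
orientation: [-0.674, 1.804, -1.804]
contact_force: [-0.2, 0.2, -2.9]
grip_width: 0.0103
```

```bash
python3 - <<'E'
from h import *
o,M=st();f=grab("wrist","n_w"); crop(f,(200,80,512,384),2,"n_z")
p=np.array(o['tcp_pos']);print("plate",p+.06275*M[:,0]+.00025*M[:,2])
E
```

```text
t 10.03 tcp [0.6936, 0.0236, 0.1081] xtool deg -138.92 ydown [0.002, 0.0, -1.0] w 0.0103 F [-0.2, 0.2, -2.9] q [0.03, 0.62, -0.22, 1.58, 0.16, 0.95, -2.67]
plate [ 0.64641978 -0.01779642  0.10803403]
```

View pics/n_z.png

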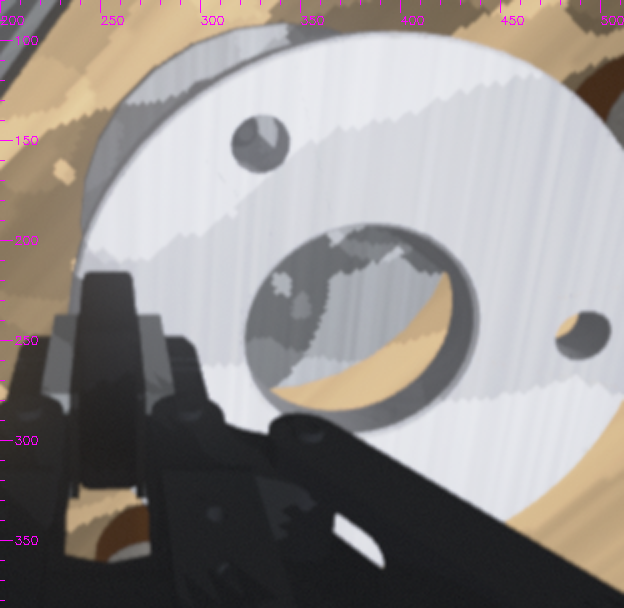

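Call:
{"method": "send_rows", "body": {"plan": [[0.1, 0.4, -0.1, 0, 0], [0, 0, 0, 0, 0], [0, 0, 0, 0, 0]]}}

```text
clock: 10.45
tcp_pos: [0.6915, 0.0236, 0.1032]
orientation: [-0.676, 1.805, -1.805]
contact_force: [-0.6, 0.4, -3.6]
grip_width: 0.0103
```

```bash
python3 - <<'E'
from h import *
o,M=st()
p=np.array(o['tcp_pos']);print("plate",p+.06275*M[:,0]+.00025*M[:,2])
E
```

```text
t 10.45 tcp [0.6915, 0.0236, 0.1032] xtool deg -138.92 ydown [0.0, -0.0, -1.0] w 0.0103 F [-0.6, 0.4, -3.6] q [0.03, 0.63, -0.22, 1.59, 0.16, 0.94, -2.67]
plate [ 0.64432226 -0.01784094  0.10324019]
```

Call:
{"method": "send_rows", "body": {"plan": [[0, 0.5, 0, 0, 0], [0, 0.5, 0, 0, 0], [0, 0.5, 0, 0, 0], [0, 0, 0, 0, 0]]}}

```text
clock: 10.95
tcp_pos: [0.6909, 0.0235, 0.0873]
orientation: [-0.678, 1.805, -1.805]
contact_force: [0.3, 1.0, -4.0]
grip_width: 0.0102
```

```bash
python3 - <<'E'
from h import *
o,M=st()
p=np.array(o['tcp_pos']);print("plate",p+.06275*M[:,0]+.00025*M[:,2])
E
```

```text
t 10.95 tcp [0.6909, 0.0235, 0.0873] xtool deg -138.92 ydown [-0.001, -0.0, -1.0] w 0.0102 F [0.3, 1.0, -4.0] q [0.03, 0.64, -0.22, 1.6, 0.16, 0.92, -2.68]
plate [ 0.64376156 -0.01789078  0.08733211]
```

Call:
{"method": "send_rows", "body": {"plan": [[0, 0.5, 0.05, 0, 0], [0, 0.5, 0, 0, 0], [0, 0.5, 0, 0, 0], [0, 0.4, 0, 0, 0], [0, 0, 0, 0, 0]]}}

```text
clock: 11.58
tcp_pos: [0.6914, 0.0232, 0.0686]
orientation: [-0.677, 1.805, -1.805]
contact_force: [-0.2, -0.5, -3.5]
grip_width: 0.0101
```

```bash
python3 - <<'E'
from h import *
o,M=st()
p=np.array(o['tcp_pos']);print("plate",p+.06275*M[:,0]+.00025*M[:,2])
E
```

```text
t 11.57 tcp [0.6914, 0.0232, 0.0686] xtool deg -138.92 ydown [-0.001, -0.0, -1.0] w 0.0101 F [-0.2, -0.5, -3.5] q [0.02, 0.66, -0.22, 1.61, 0.17, 0.89, -2.68]
plate [ 0.64428973 -0.01824157  0.06863964]
```

Call:
{"method": "send_rows", "body": {"plan": [[0, 0.3, 0, 0, 0], [0, 0, 0, 0, 0], [0, 0, 0, 0, 0.3], [0, 0, 0, 0, 0.3], [0, 0, 0, 0, 0.3]]}}

```text
clock: 12.2
tcp_pos: [0.6919, 0.0232, 0.0664]
orientation: [-0.676, 1.804, -1.805]
contact_force: [-0.3, -0.4, 0.6]
grip_width: 0.0257
```

```bash
python3 - <<'E'
from h import *
o,M=st()
E
```

```text
t 12.2 tcp [0.6919, 0.0232, 0.0664] xtool deg -138.93 ydown [0.0, -0.0, -1.0] w 0.0257 F [-0.3, -0.4, 0.6] q [0.02, 0.67, -0.21, 1.61, 0.17, 0.88, -2.68]
```

Call:
{"method": "send_rows", "body": {"plan": [[0, -2, 0, 0, 0.3], [0, -4, 0, 0, 0.3], [0, -5, 0, 0, 0.3], [0, -5, 0, -9, 0.5], [-1.5, -4, -2, -9, 0.5], [-1, -4, -2, -9, 0.5], [-1, -4, -3, -9, 0.5], [0, 0, -3, -9, 0.5], [0, 0, 0, 0, 0.5], [0, 0, 0, 0, 0.5]]}}

```text
clock: 13.45
tcp_pos: [0.621, 0.0928, 0.3469]
orientation: [-1.174, 1.26, -1.262]
contact_force: [-0.1, 0.5, -0.3]
grip_width: 0.0424
```

```bash
python3 - <<'E'
from h import *
import pickle
o,M=st();f=grab("wrist","p_w");pickle.dump(f,open("w5.pkl","wb")); crop(f,(0,0,512,384),1,"p_w")
f=grab("top","p_t");pickle.dump(f,open("t5.pkl","wb"))
E
```

```text
t 13.45 tcp [0.621, 0.0928, 0.3469] xtool deg -94.06 ydown [0.001, -0.0, -1.0] w 0.0424 F [-0.1, 0.5, -0.3] q [0.07, 0.35, -0.43, 1.48, 0.15, 1.35, -2.01]
```

View pics/p_w.png

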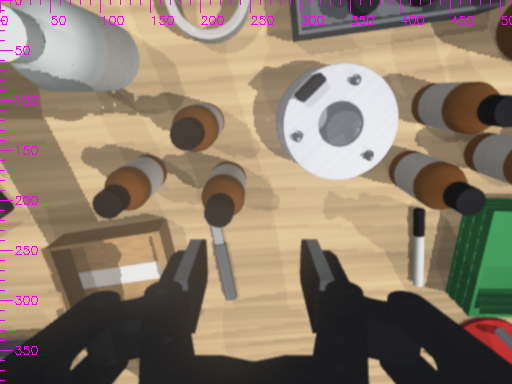

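View pics/p_t.png

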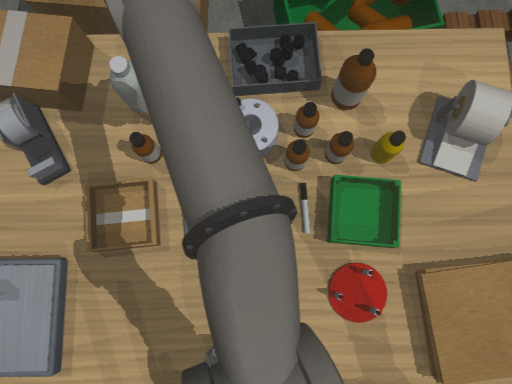

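```bash
python3 - <<'E'
from h import *
import pickle
f=pickle.load(open("w5.pkl","rb")); crop(f,(85,90,255,235),5,"q_l"); crop(f,(265,50,415,190),5,"q_p")
E
```

```text
(no output)
```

View pics/q_l.png

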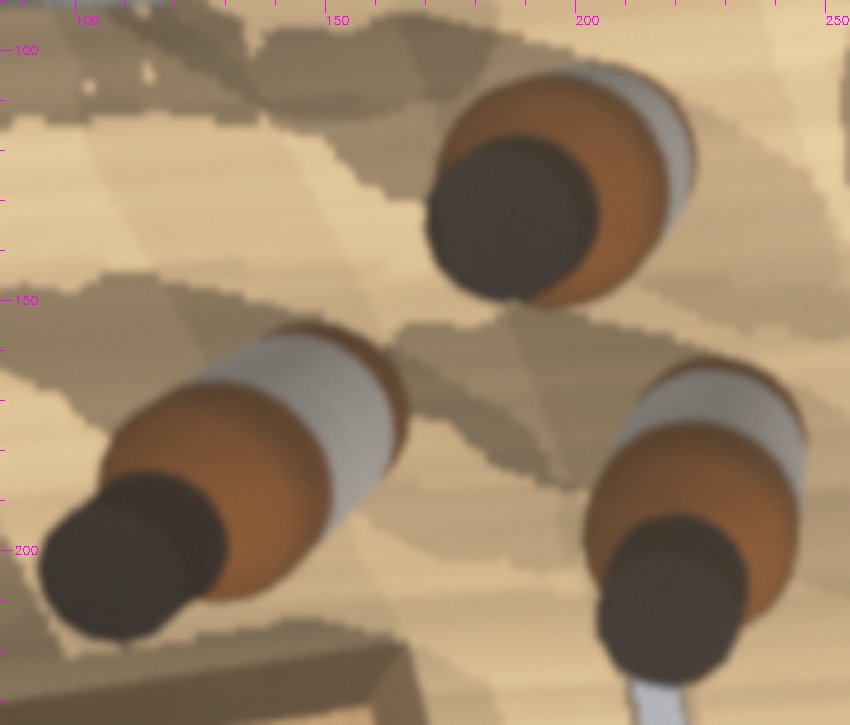

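View pics/q_p.png

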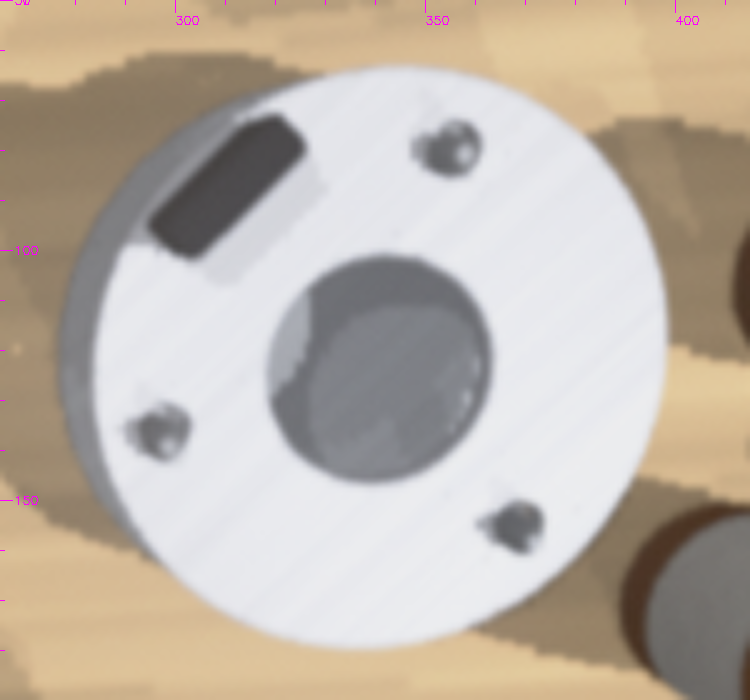

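```bash
python3 - <<'E'
from h import *
import pickle
from scipy.optimize import least_squares
f=pickle.load(open("w5.pkl","rb"))
cv=lambda p,s,o:(np.array(p,float)+.5)/s-.5+np.array(o)
print("caps",p2w(f,cv([(507,225),(117,565),(672,608)],5,(85,90)),.16).round(4).tolist())
pts=cv([(92,370),(668,340),(400,65),(365,650),(570,130),(180,580),(600,530)],5,(265,50))
bore=cv([(267,370),(493,360),(385,254),(372,483)],5,(265,50))
for z in (.072,.077,.082):
    w=p2w(f,pts,z); s=least_squares(lambda q:np.hypot(*(w-q[:2]).T)-q[2],[*w.mean(0),.07]); wb=p2w(f,bore,z); sb=least_squares(lambda q:np.hypot(*(wb-q[:2]).T)-q[2],[*wb.mean(0),.028])
    print(z,s.x.round(4),sb.x.round(4))
print("studtops",p2w(f,cv([(466,150),(178,432),(530,526)],5,(265,50)),.088).mean(0))
E
```

```text
caps [[0.6567, 0.1576], [0.5908, 0.2501], [0.5725, 0.1327]]
0.072 [ 0.6459 -0.0194  0.0719] [ 0.6464 -0.0196  0.0283]
0.077 [ 0.6465 -0.0182  0.0711] [ 0.6469 -0.0184  0.028 ]
0.082 [ 0.6471 -0.0169  0.0703] [ 0.6475 -0.0171  0.0277]
studtops [ 0.6473028  -0.01835859]
```

```bash
python3 - <<'E'
from h import *
plan((.5725,.1327,.22),-65,grip=1)
E
```

```text
t 13.55 tcp [0.6212, 0.0928, 0.346] xtool deg -94.05 ydown [-0.0, -0.0, -1.0] w 0.0428 F [-0.3, -0.4, -0.9] q [0.07, 0.35, -0.43, 1.48, 0.15, 1.35, -2.01]
3 rows: [[-1.2, 4.2, -1.7, -9.7, 1], [-1.5, 4.2, -1.5, -9.7, 1], [-1.7, 4.2, -1.2, -9.7, 1]]
```

Call:
{"method": "send_rows", "body": {"plan": [[-1.2, 4.2, -1.7, -9.7, 1], [-1.5, 4.2, -1.5, -9.7, 1], [-1.7, 4.2, -1.2, -9.7, 1], [0, 0, 0, 0, 1], [0, 0, 0, 0, 1]]}}

```text
clock: 14.18
tcp_pos: [0.5739, 0.1327, 0.2216]
orientation: [-1.383, 0.882, -0.885]
contact_force: [0.0, 0.5, 1.1]
grip_width: 0.0854
```

```bash
python3 - <<'E'
from h import *
o,M=st();f=grab("wrist","r_w"); crop(f,(0,0,512,384),1,"r_w")
plan((.5725,.1327,.118),-65,grip=1)
print(w2p(f,[(.5725,.1327,.16)]))
E
```

```text
t 14.18 tcp [0.5739, 0.1327, 0.2216] xtool deg -65.1 ydown [0.002, 0.0, -1.0] w 0.0854 F [0.0, 0.5, 1.1] q [0.09, 0.38, -0.54, 1.74, 0.22, 1.08, -1.66]
t 14.22 tcp [0.5743, 0.1328, 0.2221] xtool deg -65.09 ydown [0.003, 0.001, -1.0] w 0.0853 F [0.5, 0.3, 0.4] q [0.09, 0.38, -0.54, 1.73, 0.22, 1.08, -1.66]
2 rows: [[-0.0, 5.2, -0.1, -0.0, 1], [-0.1, 5.2, -0.1, -0.0, 1]]
[[251.11501791 204.83942324]]
```

View pics/r_w.png

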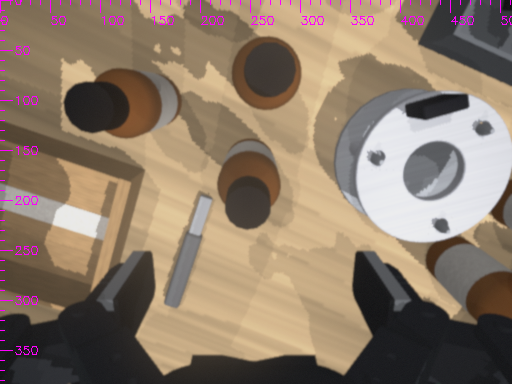

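Call:
{"method": "send_rows", "body": {"plan": [[-0.1, 5.0, 0, 0, 1], [-0.1, 5.2, -0.1, 0, 1], [0, 0, 0, 0, 0.6], [0, 0, 0, 0, 0.2], [0, 0, 0, 0, 0.2], [0, 0, 0, 0, 0.2]], "force": 60}}

```text
clock: 14.98
tcp_pos: [0.5724, 0.1356, 0.1211]
orientation: [-1.381, 0.876, -0.883]
contact_force: [-0.3, 0.0, 7.8]
grip_width: 0.0302
```

```bash
python3 - <<'E'
from h import *
o,M=st();f=grab("wrist","s_w"); crop(f,(150,130,360,384),3,"s_z")
E
```

```text
t 14.97 tcp [0.5724, 0.1356, 0.1211] xtool deg -64.84 ydown [0.005, 0.001, -1.0] w 0.0302 F [-0.3, 0.0, 7.8] q [0.05, 0.49, -0.51, 1.83, 0.3, 0.89, -1.73]
```

View pics/s_z.png

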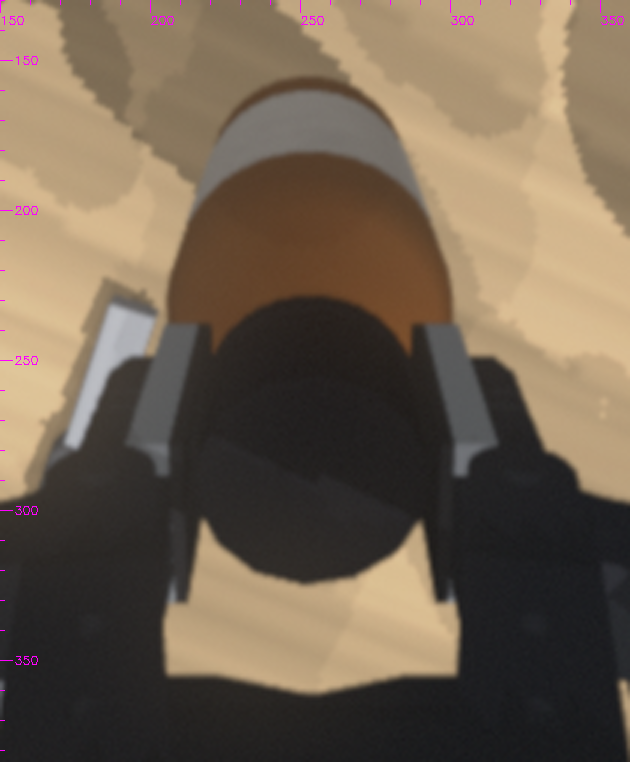

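```bash
cat >> h.py <<'E'
def toolxy(f,uv,z,o,M):
    w=p2w(f,uv,z); d=np.c_[w-np.array(o['tcp_pos'])[:2],np.zeros(len(w))]@M
    return np.round(d[:,[0,2]]*1e3,1)
E
python3 - <<'E'
from h import *
o,M=st();f=grab("wrist")
print(toolxy(f,[(253,324),(253.5,157)],np.array([.16,.006]),o,M))
E
```

```text
t 15.03 tcp [0.5724, 0.1356, 0.1211] xtool deg -64.84 ydown [0.005, 0.001, -1.0] w 0.0302 F [-0.5, -0.2, 7.2] q [0.05, 0.49, -0.51, 1.83, 0.3, 0.89, -1.73]
[[  0.6 -19. ]
 [  1.2  21.8]]
```

```bash
python3 - <<'E'
from h import *
plan((.648,-.0165,.241),-65,n=5,grip=.2)
E
```

```text
t 15.07 tcp [0.5724, 0.1356, 0.1211] xtool deg -64.84 ydown [0.005, 0.001, -1.0] w 0.0305 F [-0.3, 0.1, 8.1] q [0.05, 0.49, -0.51, 1.83, 0.3, 0.89, -1.73]
5 rows: [[3.4, -2.4, 0.1, 0.0, 0.2], [3.4, -2.4, 0.1, 0.0, 0.2], [3.4, -2.4, 0.0, 0.0, 0.2], [3.4, -2.4, 0.1, 0.0, 0.2], [3.4, -2.4, 0.1, 0.0, 0.2]]
```

Call:
{"method": "send_rows", "body": {"plan": [[0, -3, 0, 0, 0.2], [0, -4.5, 0, 0, 0.2], [1.5, -3.5, 0, 0, 0.2], [3, -1, 0.1, 0, 0.2], [4, 0, 0.1, 0, 0.2], [4, 0, 0.1, 0, 0.2], [3, 0, 0.1, 0, 0.2], [1.5, 0, 0, 0, 0.2], [0, 0, 0, 0, 0.2], [0, 0, 0, 0, 0.2]]}}

```text
clock: 16.32
tcp_pos: [0.6457, -0.0153, 0.2384]
orientation: [-1.385, 0.878, -0.877]
contact_force: [0.4, -0.0, -2.6]
grip_width: 0.0303
```

```bash
python3 - <<'E'
from h import *
import pickle
o,M=st();f=grab("wrist","u_w"); crop(f,(150,50,360,384),3,"u_z"); crop(f,(0,0,512,384),1,"u_w")
f=grab("side","u_s");crop(f,(120,80,280,220),5,"u_s")
E
```

```text
t 16.32 tcp [0.6457, -0.0153, 0.2384] xtool deg -64.7 ydown [-0.0, 0.001, -1.0] w 0.0303 F [0.4, -0.0, -2.6] q [0.28, 0.46, -0.48, 1.58, 0.22, 1.16, -1.38]
```

View pics/u_w.png

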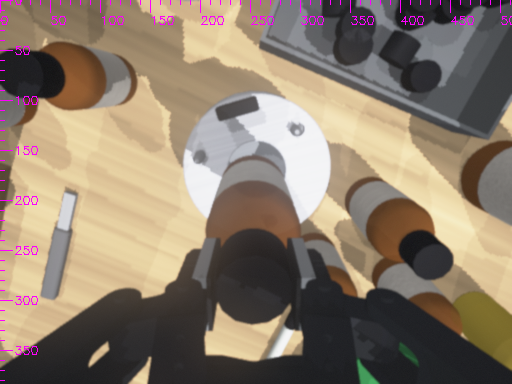

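View pics/u_s.png

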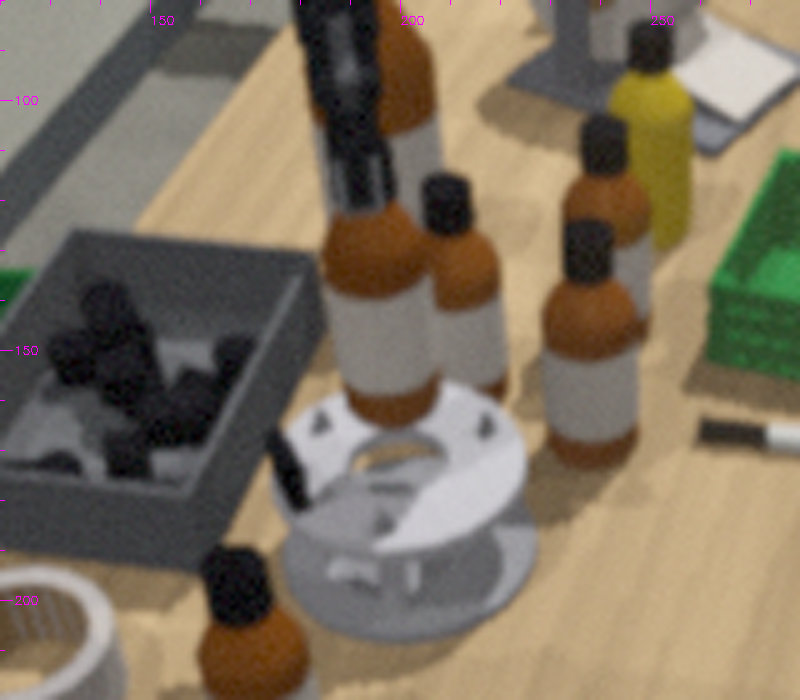

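View pics/u_z.png

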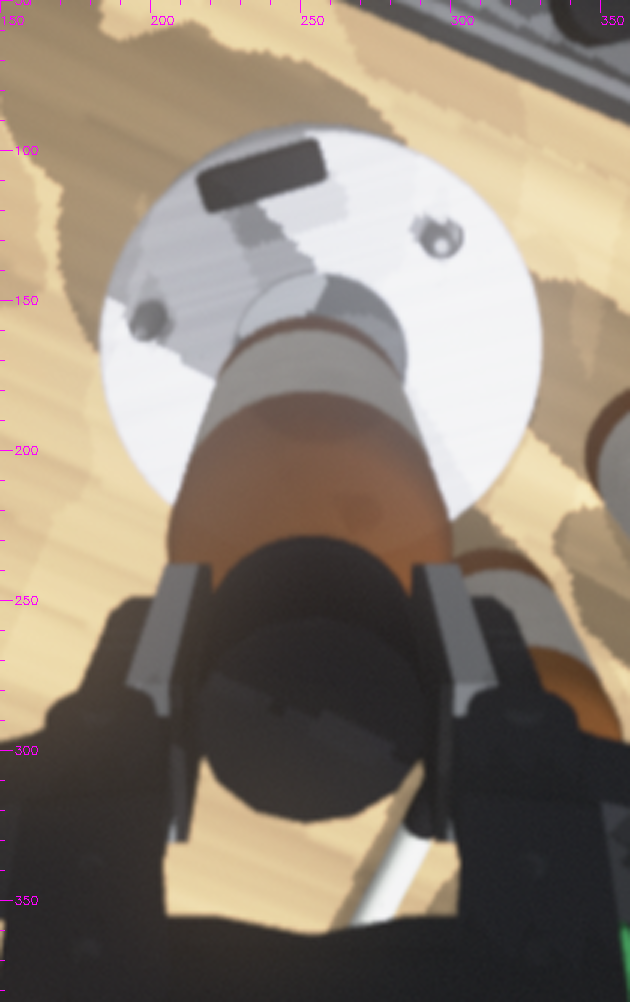

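```bash
python3 - <<'E'
from h import *
from scipy.optimize import least_squares
o,M=st();f=grab("wrist")
cv=lambda p,s,o:(np.array(p,float)+.5)/s-.5+np.array(o)
pl=cv([(101,345),(542,345),(320,122),(515,240),(120,235)],3,(150,50))
w=p2w(f,pl,.072); s=least_squares(lambda q:np.hypot(*(w-q).T)-.072,w.mean(0)); print("plate",s.x,s.fun*1e3, np.round((np.r_[s.x,0]-np.r_[o['tcp_pos'][:2],0])@M*1e3,1))
bo=cv([(236,330),(407,360),(322,272)],3,(150,50)); w=p2w(f,bo,.072); s=least_squares(lambda q:np.hypot(*(w-q).T)-.02825,w.mean(0)); print("bore",s.x,s.fun*1e3,np.round((np.r_[s.x,0]-np.r_[o['tcp_pos'][:2],0])@M*1e3,1))
print("studs",toolxy(f,cv([(447,240),(151,320)],3,(150,50)),.088,o,M))
print("bottle far edge",toolxy(f,cv([(307,317),(307,317)],3,(150,50)),np.array([.123,.117]),o,M))
print("cap near edge",toolxy(f,cv([(310,822)],3,(150,50)),.277,o,M))
E
```

```text
t 16.43 tcp [0.6457, -0.0155, 0.2384] xtool deg -64.68 ydown [0.0, 0.001, -1.0] w 0.0301 F [-0.1, -0.1, -2.6] q [0.28, 0.46, -0.48, 1.58, 0.22, 1.16, -1.38]
plate [ 0.64848024 -0.01808225] [-1.16394006  0.35025874 -0.27143382 -0.59539692  1.16603845] [ 3.5 -0.   1.4]
bore [ 0.64664107 -0.01904506] [ 0.31955589  0.30440819 -0.10000462] [ 3.6 -0.  -0.7]
studs [[ 41.6  39.3]
 [-48.1  15.1]]
bottle far edge [[-0.2 22.6]
 [-0.2 21.5]]
cap near edge [[  0.7 -19. ]]
```

Call:
{"method": "send_rows", "body": {"plan": [[0.2, 1, 0.3, 0, 0.2], [0, 1.5, 0, 0, 0.2], [0, 1, 0, 0, 0.2], [0, 0, 0, 0, 0.2], [0, 0, 0, 0, 0.2]]}}

```text
clock: 17.1
tcp_pos: [0.6499, -0.0179, 0.2033]
orientation: [-1.385, 0.88, -0.88]
contact_force: [-0.0, -0.4, -2.3]
grip_width: 0.0301
```

```bash
python3 - <<'E'
from h import *
o,M=st();f=grab("wrist","v_w"); crop(f,(150,50,360,384),3,"v_z")
f=grab("side","v_s");crop(f,(150,110,250,210),7,"v_s")
E
```

```text
t 17.1 tcp [0.6499, -0.0179, 0.2033] xtool deg -64.82 ydown [0.0, 0.0, -1.0] w 0.0301 F [-0.0, -0.4, -2.3] q [0.27, 0.49, -0.47, 1.61, 0.24, 1.1, -1.4]
```

View pics/v_z.png

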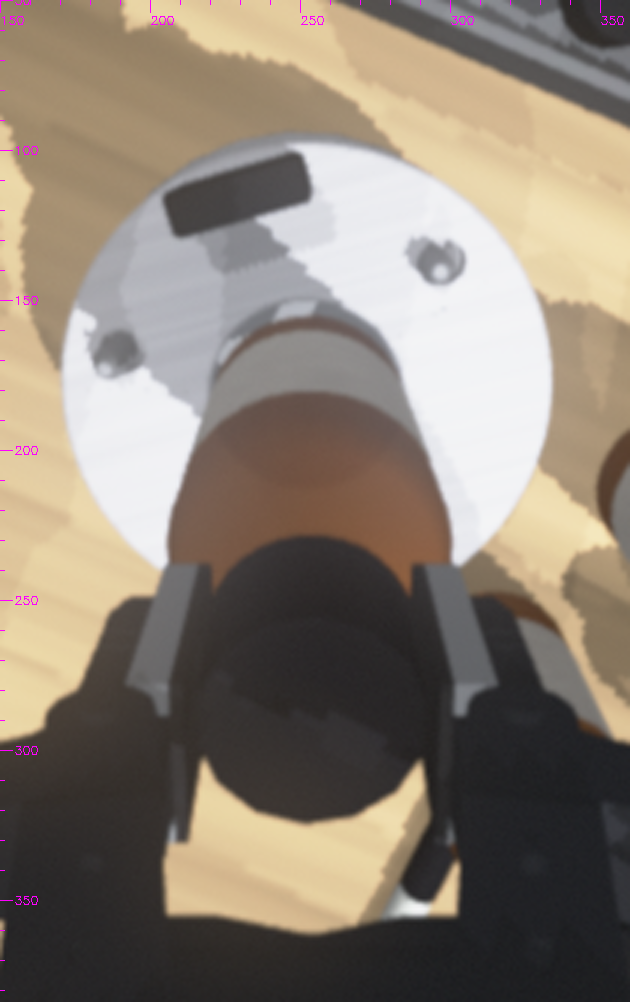

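View pics/v_s.png

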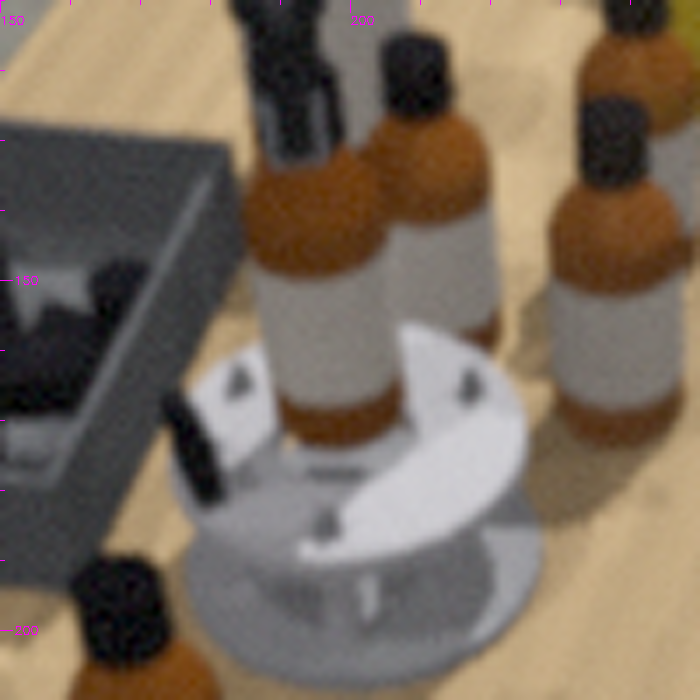

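```bash
python3 - <<'E'
from h import *
from scipy.optimize import least_squares
o,M=st();f=grab("wrist","x")
crop(f,(190,80,320,180),6,"v_zz")
cv=lambda p,s,o:(np.array(p,float)+.5)/s-.5+np.array(o)
t=lambda x:np.round((np.r_[x,0]-np.r_[o['tcp_pos'][:2],0])@M*1e3,1)
pl=cv([(63,370),(552,370),(310,133),(535,290),(520,240),(100,240)],3,(150,50))
w=p2w(f,pl,.072); s=least_squares(lambda q:np.hypot(*(w-q).T)-.072,w.mean(0)); print("plate",s.x,s.fun*1e3,t(s.x))
print("studs",toolxy(f,cv([(441,272),(106,367)],3,(150,50)),.088,o,M))
# expected stud offsets in tool
th=np.radians(-64.8)
for a in (101.3,-18.7): print(a,55*np.cos(np.radians(a)-th),55*np.sin(np.radians(a)-th))
print("bottle far edge",toolxy(f,cv([(307,317)],3,(150,50)),np.array([.0883]),o,M))
E
```

```text
t 17.2 tcp [0.6501, -0.0179, 0.2037] xtool deg -64.82 ydown [0.001, 0.0, -1.0] w 0.0304 F [1.2, 0.0, -3.3] q [0.27, 0.49, -0.47, 1.61, 0.24, 1.1, -1.4]
plate [ 0.64912433 -0.01838281] [-0.47216201 -0.44375259 -0.45998506 -1.09963988  1.43380844  0.22830938] [ 0.  -0.  -1.1]
studs [[ 35.9  34.8]
 [-55.4   8.7]]
101.3 -53.389406486800496 13.212542336249511
-18.7 38.13710055516972 39.63031114241817
bottle far edge [[-0.  22.6]]
```

View pics/v_zz.png

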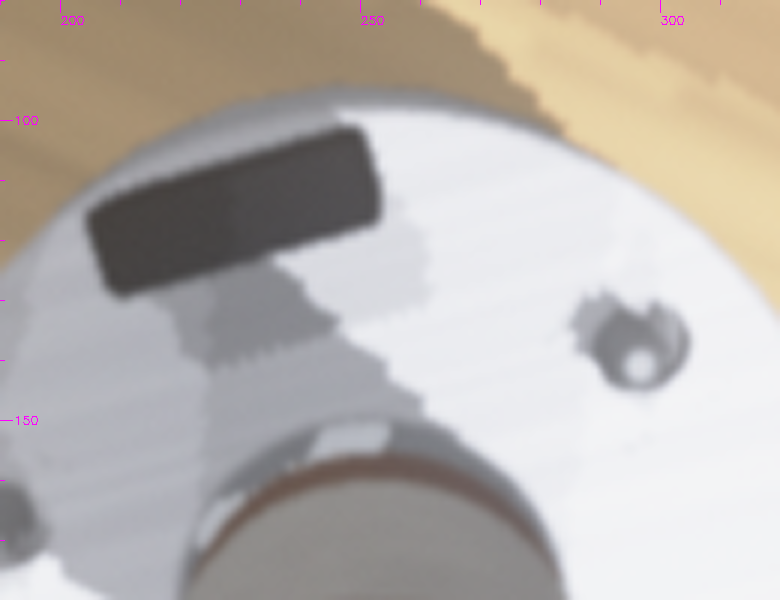

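```bash
python3 - <<'E'
from h import *
from scipy.optimize import least_squares
o,M=st();f=grab("wrist","x")
cv=lambda p,s,o:(np.array(p,float)+.5)/s-.5+np.array(o)
t=lambda x:np.round((np.r_[x,0]-np.r_[o['tcp_pos'][:2],0])@M*1e3,1)
bo=cv([(180,590),(370,418),(567,590),(230,490),(500,470)],6,(190,80))
w=p2w(f,bo,.072); s=least_squares(lambda q:np.hypot(*(w-q).T)-.02825,w.mean(0)); print("bore",s.x,s.fun*1e3,t(s.x))
zb=o['tcp_pos'][2]-.121
bt=cv([(375,453),(240,520),(510,510),(192,585),(555,585)],6,(190,80))
for R_,dz in ((.027,.006),(.0295,.006),(.0255,.003),(.028,.003)):
  w=p2w(f,bt,zb+dz); s=least_squares(lambda q:np.hypot(*(w-q).T)-R_,w.mean(0)); print("bottle",R_,dz,(s.fun*1e3).round(1),t(s.x))
E
```

```text
t 17.25 tcp [0.6501, -0.0179, 0.2037] xtool deg -64.82 ydown [0.001, 0.0, -1.0] w 0.0303 F [-0.8, -0.0, -1.7] q [0.27, 0.49, -0.47, 1.61, 0.24, 1.1, -1.4]
bore [ 0.64649841 -0.01939492] [ 0.4072851   0.52493774  0.22187987 -0.53749355 -0.32180334] [-0.2 -0.  -3.9]
bottle 0.027 0.006 [ 0.7 -0.8  0.   0.  -0.6] [ 0.1 -0.  -4.8]
bottle 0.0295 0.006 [ 1.7 -0.7  0.1 -1.1 -1.7] [ 0.1 -0.  -8.3]
bottle 0.0255 0.003 [ 0.  -0.7  0.1  1.1  0.4] [ 0.1 -0.  -3.2]
bottle 0.028 0.003 [ 1.  -0.8  0.  -0.3 -0.9] [ 0.1 -0.  -6.7]
```

Call:
{"method": "send_rows", "body": {"plan": [[0, 0.5, 0, 0, 0.2], [0, 0.5, 0, 0, 0.2], [0, 0.4, 0, 0, 0.2], [0, 0.4, 0, 0, 0.2], [0, 0, 0, 0, 0.2]]}}

```text
clock: 17.92
tcp_pos: [0.6495, -0.018, 0.1846]
orientation: [-1.386, 0.88, -0.879]
contact_force: [0.5, 0.5, -3.3]
grip_width: 0.0301
```

Call:
{"method": "send_rows", "body": {"plan": [[0, 0.6, 0, 0, 0.2], [0, 0.8, 0, 0, 0.2], [0, 0.8, 0, 0, 0.2], [0, 0.6, 0, 0, 0.2], [0, 0, 0, 0, 0.2]]}}

```text
clock: 18.55
tcp_pos: [0.6493, -0.018, 0.1563]
orientation: [-1.386, 0.881, -0.879]
contact_force: [0.1, 0.9, -2.7]
grip_width: 0.0299
```

Call:
{"method": "send_rows", "body": {"plan": [[0, 0.8, 0, 0, 0.2], [0, 0.8, 0, 0, 0.2], [0, 0.6, 0, 0, 0.2], [0, 0, 0, 0, 0.2], [0, 0, 0, 0, 0.2]]}}

```text
clock: 19.18
tcp_pos: [0.6499, -0.0179, 0.1353]
orientation: [-1.385, 0.879, -0.88]
contact_force: [-0.6, 0.1, -3.4]
grip_width: 0.03
```

Call:
{"method": "send_rows", "body": {"plan": [[0, -1, 0, 0, 0.2], [0, -2, 0, 0, 0.2], [0, -3, 0, 0, 0.2], [0, -3, 0, 0, 0.2], [0, -2, 0, 0, 0.2], [0, 0, 0, 0, 0.2]]}}

```text
clock: 19.92
tcp_pos: [0.6509, -0.0177, 0.2477]
orientation: [-1.383, 0.876, -0.882]
contact_force: [0.5, -0.2, -3.7]
grip_width: 0.0305
```

```bash
python3 - <<'E'
from h import *
import pickle
st()
f=pickle.load(open("top0.pkl","rb"))
cv=lambda p,s,o:(np.array(p,float)+.5)/s-.5+np.array(o)
for n,pts,o_,z in [("tray",[(12,287),(216,268),(240,466),(16,482)],(80,90),.055),("crate",[(163,256),(362,271),(356,471),(150,456)],(280,90),.065)]:
    w=p2w(f,cv(pts,3,o_),z); print(n,w.round(4).tolist(),"c",w.mean(0).round(4),"sides",[round(float(np.linalg.norm(w[i]-w[i-1])),3) for i in range(4)],"ang",[round(float(np.degrees(np.arctan2(*(w[i]-w[i-1])[::-1]))),1) for i in range(4)])
print("st")
f=grab("side","w_s"); crop(f,(130,110,330,260),4,"w_s")
f=grab("wrist","w_w")
E
```

```text
t 19.93 tcp [0.6509, -0.0177, 0.2477] xtool deg -64.83 ydown [0.004, -0.0, -1.0] w 0.0305 F [0.5, -0.2, -3.7] q [0.28, 0.45, -0.48, 1.56, 0.22, 1.18, -1.38]
tray [[0.4946, 0.4129], [0.5088, 0.2377], [0.3394, 0.2124], [0.3285, 0.4]] c [0.4178 0.3157] sides [0.167, 0.176, 0.171, 0.188] ang [4.4, -85.4, -171.5, 93.3]
crate [[0.5106, -0.2314], [0.4953, -0.3995], [0.3272, -0.3827], [0.3417, -0.2132]] c [ 0.4187 -0.3067] sides [0.17, 0.169, 0.169, 0.17] ang [-6.1, -95.2, 174.3, 85.1]
st
```

View pics/w_s.png

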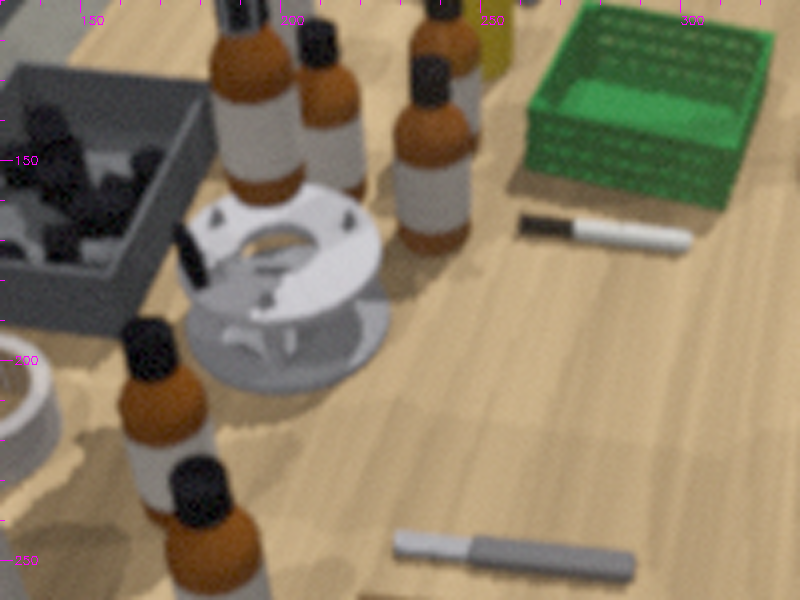

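```bash
python3 - <<'E'
from h import *
plan((.378,.354,.25),None,n=9,grip=.2)
E
```

```text
t 20.02 tcp [0.6493, -0.0181, 0.2445] xtool deg -64.83 ydown [-0.001, -0.0, -1.0] w 0.0302 F [-0.7, 0.7, -3.0] q [0.28, 0.46, -0.48, 1.56, 0.22, 1.18, -1.38]
9 rows: [[-5.0, -0.1, -1.0, 0.0, 0.2], [-5.0, -0.0, -0.9, 0.0, 0.2], [-5.1, -0.1, -1.0, 0.0, 0.2], [-5.0, -0.0, -1.0, 0.0, 0.2], [-5.0, -0.1, -0.9, 0.0, 0.2], [-5.0, -0.1, -1.0, 0.0, 0.2], [-5.1, -0.0, -1.0, 0.0, 0.2], [-5.0, -0.1, -1.0, 0.0, 0.2], [-5.0, -0.0, -0.9, 0.0, 0.2]]
```

Call:
{"method": "send_rows", "body": {"plan": [[-2.5, 0, -0.5, 0, 0.2], [-5, 0, -1, 0, 0.2], [-5, 0, -1, 0, 0.2], [-5, 0, -1, 0, 0.2], [-5, 0, -1, 0, 0.2], [-5, 0, -1, 0, 0.2], [-5, 0, -1, 0, 0.2], [-5, 0, -1, 0, 0.2], [-5, 0, -0.8, 0, 0.2], [-2.7, 0, -0.4, 0, 0.2], [0, 0, 0, 0, 0.2], [0, 0, 0, 0, 0.2]]}}

```text
clock: 21.52
tcp_pos: [0.3789, 0.3529, 0.2441]
orientation: [-1.388, 0.88, -0.88]
contact_force: [0.1, 0.0, -2.7]
grip_width: 0.03
```

```bash
python3 - <<'E'
from h import *
import pickle
o,M=st();f=grab("wrist","y_w"); crop(f,(0,0,512,384),1,"y_w");pickle.dump(f,open("w6.pkl","wb"))
f=grab("top","y_t");pickle.dump(f,open("t6.pkl","wb")); f=grab("side","y_s");pickle.dump(f,open("s6.pkl","wb"));crop(f,(150,200,350,380),4,"y_s")
E
```

```text
t 21.52 tcp [0.3789, 0.3529, 0.2441] xtool deg -64.85 ydown [-0.001, -0.002, -1.0] w 0.03 F [0.1, 0.0, -2.7] q [-0.27, 0.27, -0.71, 1.86, 0.2, 1.09, -2.18]
```

View pics/y_w.png

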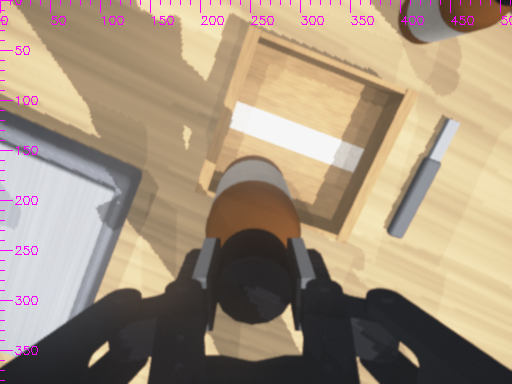

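View pics/y_t.png

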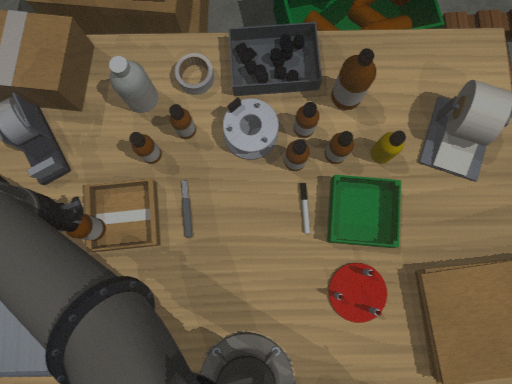

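View pics/y_s.png

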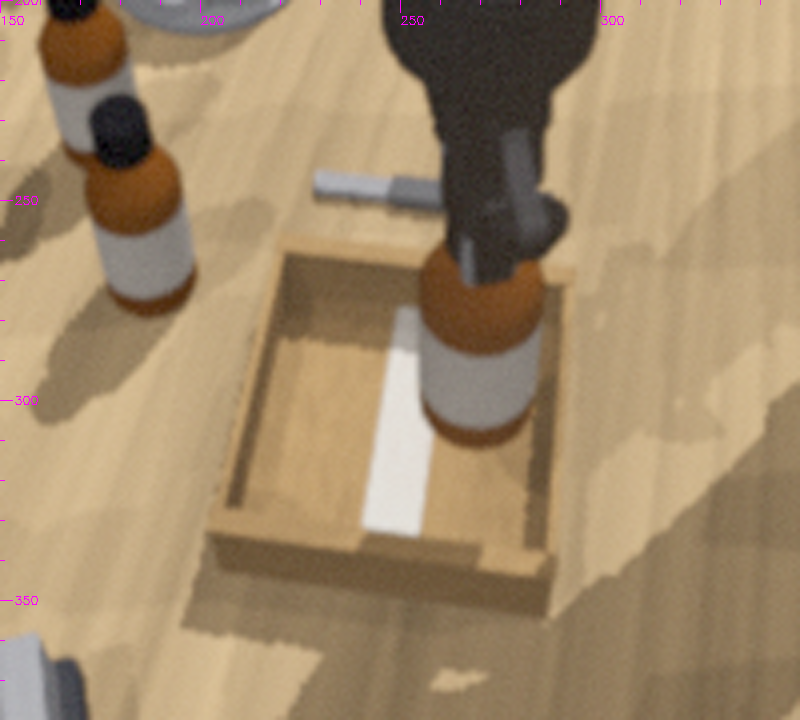

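```bash
python3 - <<'E'
from h import *
import pickle
cv=lambda p,s,o:(np.array(p,float)+.5)/s-.5+np.array(o)
def rep(n,w):
    print(n,w.round(4).tolist(),"c",w.mean(0).round(4),"sides",[round(float(np.linalg.norm(w[i]-w[i-1])),3) for i in range(len(w))],"ang",[round(float(np.degrees(np.arctan2(*(w[i]-w[i-1])[::-1]))),1) for i in range(len(w))])
f=pickle.load(open("s6.pkl","rb")); rep("side",p2w(f,cv([(280,238),(576,268),(552,560),(208,532)],4,(150,200)),.055))
f=pickle.load(open("w6.pkl","rb")); crop(f,(190,10,430,260),3,"y_wz")
w=p2w(f,[(255,28),(414,91),(342,243),(201,185)],.055); rep("wrist",w)
E
```

```text
side [[0.508, 0.2392], [0.3397, 0.2209], [0.3275, 0.3867], [0.4935, 0.4112]] c [0.4172 0.3145] sides [0.173, 0.169, 0.166, 0.168] ang [-85.2, -173.8, 94.2, 8.4]
wrist [[0.4962, 0.4048], [0.5114, 0.2398], [0.339, 0.2233], [0.3346, 0.3921]] c [0.4203 0.315 ] sides [0.162, 0.166, 0.173, 0.169] ang [4.5, -84.7, -174.5, 91.5]
```

View pics/y_wz.png

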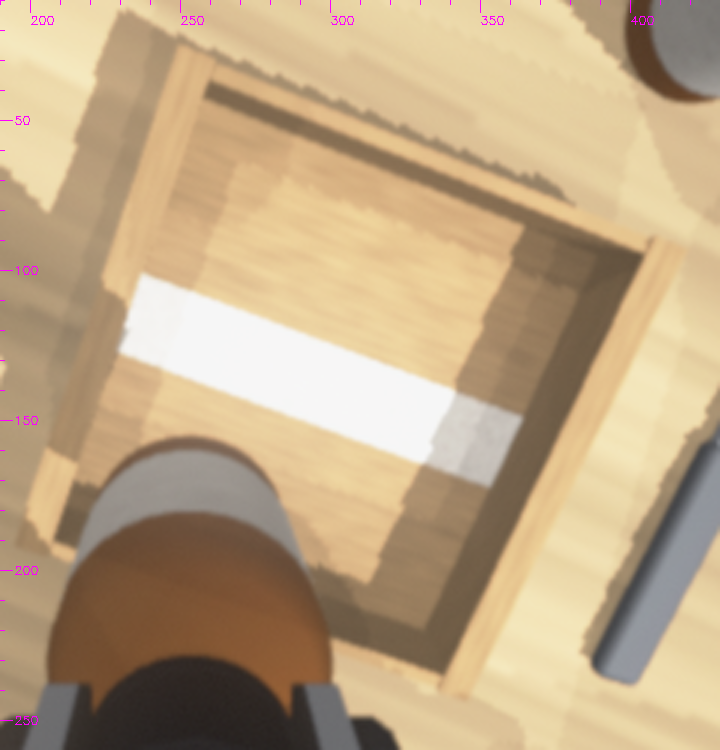

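Call:
{"method": "send_rows", "body": {"plan": [[0, 2, 0, 0, 0.2], [0, 3.5, 0, 0, 0.2], [0, 3.3, 0, 0, 0.2], [0, 1.7, 0, 0, 0.2], [0, 0.6, 0, 0, 0.2], [0, 0.4, 0, 0, 0.2], [0, 0, 0, 0, 0.2]]}}

```text
clock: 22.55
tcp_pos: [0.3791, 0.3545, 0.1308]
orientation: [-1.384, 0.879, -0.88]
contact_force: [-0.4, 0.1, -2.4]
grip_width: 0.0302
```

Call:
{"method": "send_rows", "body": {"plan": [[0, 0.4, 0, 0, 0.2], [0, 0, 0, 0, 0.2], [0, 0, 0, 0, 0.5], [0, 0, 0, 0, 0.5], [0, 0, 0, 0, 0.5], [0, -2, 0, 0, 0.6], [0, -4, 0, 0, 0.8], [0, -4, 0, 0, 0.8]]}}

```text
clock: 23.55
tcp_pos: [0.3785, 0.354, 0.2272]
orientation: [-1.386, 0.88, -0.879]
contact_force: [1.9, 0.5, 0.1]
grip_width: 0.0682
```

```bash
python3 - <<'E'
from h import *
o,M=st();f=grab("wrist","z_w"); crop(f,(0,0,512,384),1,"z_w")
plan((.595,.252,.24),-65,grip=1)
E
```

```text
t 23.55 tcp [0.3785, 0.354, 0.2272] xtool deg -64.81 ydown [-0.0, -0.0, -1.0] w 0.0682 F [1.9, 0.5, 0.1] q [-0.27, 0.29, -0.71, 1.88, 0.21, 1.06, -2.2]
t 23.6 tcp [0.3802, 0.3566, 0.2325] xtool deg -64.8 ydown [0.006, 0.005, -1.0] w 0.0685 F [1.8, 1.5, 4.3] q [-0.27, 0.28, -0.71, 1.87, 0.21, 1.06, -2.2]
5 rows: [[3.7, -0.1, 3.0, 0.0, 1], [3.7, -0.2, 3.0, 0.0, 1], [3.8, -0.1, 3.0, 0.0, 1], [3.7, -0.2, 3.0, 0.0, 1], [3.7, -0.1, 3.0, 0.0, 1]]
```

View pics/z_w.png

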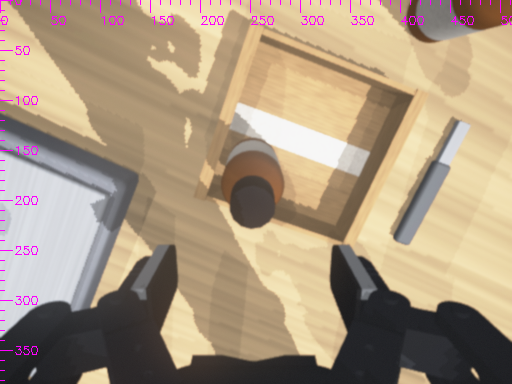

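Call:
{"method": "send_rows", "body": {"plan": [[2.7, -0.5, 2, 0, 1], [3.7, -0.5, 3, 0, 1], [3.8, 0, 3, 0, 1], [3.7, 0, 3, 0, 1], [3.7, 0, 3, 0, 1], [0.9, 0, 0.8, 0, 1], [0, 0, 0, 0, 1], [0, 0, 0, 0, 1]]}}

```text
clock: 24.6
tcp_pos: [0.5899, 0.2511, 0.2362]
orientation: [-1.386, 0.878, -0.877]
contact_force: [-1.0, 0.1, -0.4]
grip_width: 0.0856
```

```bash
python3 - <<'E'
from h import *
o,M=st();f=grab("wrist","aa_w"); crop(f,(0,0,512,384),1,"aa_w"); print(w2p(f,[(.5908,.2501,.16)]))
print(r.recognise("wrist","bottle_1")[:4])
E
```

```text
t 24.6 tcp [0.5899, 0.2511, 0.2362] xtool deg -64.68 ydown [-0.001, 0.001, -1.0] w 0.0856 F [-1.0, 0.1, -0.4] q [-0.07, 0.47, -0.59, 1.59, 0.28, 1.17, -1.85]
[[254.01655075 195.72555204]]
[{'rect': [487.5, 292.6, 512.0, 317.1], 'p': 0.92}, {'rect': [328.4, 111.5, 435.8, 192.1], 'p': 0.91}, {'rect': [219.5, 132.2, 282.9, 215.9], 'p': 0.81}, {'rect': [42.2, 255.0, 119.4, 322.9], 'p': 0.61}]
```

View pics/aa_w.png

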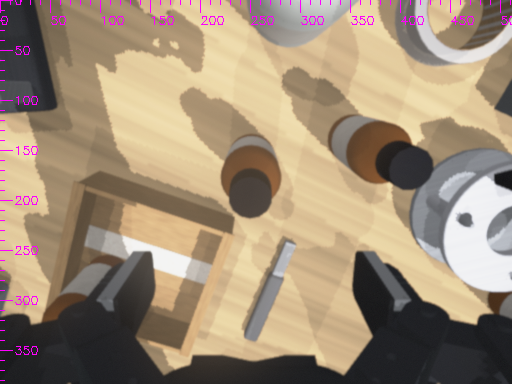

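Call:
{"method": "send_rows", "body": {"plan": [[-0.2, 4, 0.2, 0, 1], [0, 5, 0, 0, 1], [0, 2.5, 0, 0, 1], [0, 0, 0, 0, 0.6], [0, 0, 0, 0, 0.2], [0, 0, 0, 0, 0.2], [0, 0, 0, 0, 0.2], [0, 0, 0, 0, 0.2]]}}

```text
clock: 25.7
tcp_pos: [0.5933, 0.2535, 0.1232]
orientation: [-1.382, 0.878, -0.88]
contact_force: [-0.2, 0.5, 6.6]
grip_width: 0.03
```

```bash
python3 - <<'E'
from h import *
o,M=st();f=grab("wrist","ab_w"); crop(f,(150,130,360,384),3,"ab_z")
E
```

```text
t 25.7 tcp [0.5933, 0.2535, 0.1232] xtool deg -64.81 ydown [0.003, 0.002, -1.0] w 0.03 F [-0.2, 0.5, 6.6] q [-0.1, 0.58, -0.55, 1.69, 0.36, 0.97, -1.92]
```

View pics/ab_z.png

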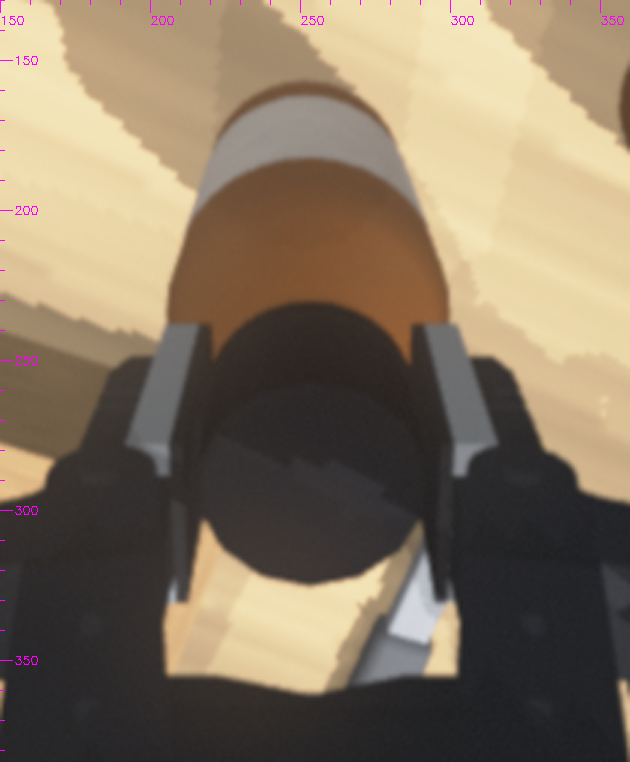

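Call:
{"method": "send_rows", "body": {"plan": [[0, -3, 0, 0, 0.2], [0, -4.5, 0, 0, 0.2], [0.8, -3.5, -0.6, 0, 0.2], [3.2, -1, -2.7, 0, 0.2], [3.3, 0, -2.7, 0, 0.2], [3.3, 0, -2.6, 0, 0.2], [4.2, 0, 0.6, 0, 0.2], [4.8, 0, 0.7, 0, 0.2], [4.5, 0, 0.6, 0, 0.2], [2.8, 0, 0.4, 0, 0.2], [0, 0, 0, 0, 0.2], [0, 0, 0, 0, 0.2]]}}

```text
clock: 27.25
tcp_pos: [0.6492, -0.017, 0.241]
orientation: [-1.386, 0.88, -0.878]
contact_force: [-0.6, 0.3, -2.8]
grip_width: 0.0303
```

```bash
python3 - <<'E'
from h import *
plan((.6497,-.018,.203),-65,n=3,grip=.2,rnd=2)
E
```

```text
t 27.25 tcp [0.6492, -0.017, 0.241] xtool deg -64.78 ydown [-0.001, 0.001, -1.0] w 0.0303 F [-0.6, 0.3, -2.8] q [0.3, 0.47, -0.52, 1.56, 0.24, 1.18, -1.4]
3 rows: [[0.04, 1.27, 0.0, 0.1, 0.2], [0.03, 1.26, 0.01, 0.1, 0.2], [0.04, 1.27, -0.0, 0.1, 0.2]]
```

Call:
{"method": "send_rows", "body": {"plan": [[0.1, 1.2, 0, 0, 0.2], [0, 1.3, 0, 0, 0.2], [0, 1.2, 0, 0, 0.2], [0, 0, 0, 0, 0.2], [0, 0, 0, 0, 0.2]]}}

```text
clock: 27.88
tcp_pos: [0.6504, -0.0188, 0.2042]
orientation: [-1.385, 0.879, -0.88]
contact_force: [0.1, -0.2, -1.9]
grip_width: 0.0306
```

```bash
python3 - <<'E'
from h import *
o,M=st();f=grab("wrist","ac_w"); crop(f,(190,80,320,180),6,"ac_z")
E
```

```text
t 27.88 tcp [0.6504, -0.0188, 0.2042] xtool deg -64.82 ydown [0.0, 0.0, -1.0] w 0.0306 F [0.1, -0.2, -1.9] q [0.3, 0.5, -0.51, 1.6, 0.27, 1.11, -1.41]
```

View pics/ac_z.png

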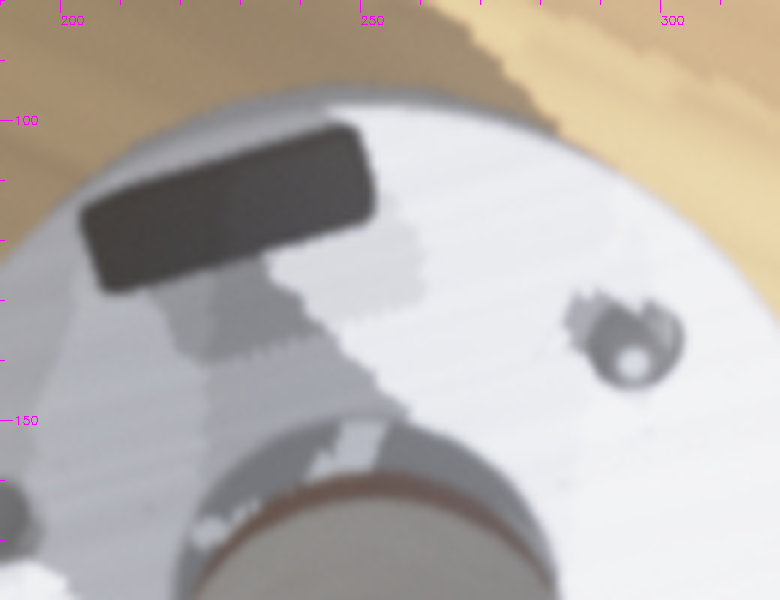

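Call:
{"method": "send_rows", "body": {"plan": [[-0.1, 0, 0.15, 0, 0.2], [0, 0.4, 0, 0, 0.2], [0, 0.4, 0, 0, 0.2], [0, 0.4, 0, 0, 0.2], [0, 0.4, 0, 0, 0.2], [0, 0, 0, 0, 0.2]]}}

```text
clock: 28.68
tcp_pos: [0.651, -0.0172, 0.1877]
orientation: [-1.386, 0.88, -0.879]
contact_force: [0.6, 0.0, -1.8]
grip_width: 0.03
```

Call:
{"method": "send_rows", "body": {"plan": [[0, 0.5, 0, 0, 0.2], [0, 0.6, 0, 0, 0.2], [0, 0.6, 0, 0, 0.2], [0, 0.6, 0, 0, 0.2], [0, 0, 0, 0, 0.2]]}}

```text
clock: 29.3
tcp_pos: [0.6508, -0.0173, 0.1644]
orientation: [-1.386, 0.88, -0.879]
contact_force: [0.2, 0.7, -2.6]
grip_width: 0.03
```

Call:
{"method": "send_rows", "body": {"plan": [[0, -2, 0, 0, 0.2], [0, -3.5, 0, 0, 0.2], [0, -3, 0, 0, 0.2], [-2.5, 0, -0.8, 0, 0.2], [-5, 0, -1.5, 0, 0.2], [-5, 0, -1.6, 0, 0.2], [-5, 0, -1.5, 0, 0.2], [-5, 0, -1.6, 0, 0.2], [-5, 0, -1.5, 0, 0.2], [-5, 0, -1.5, 0, 0.2], [-3.5, 0, -1.1, 0, 0.2], [-1.5, 0, -0.4, 0, 0.2]]}}

```text
clock: 30.8
tcp_pos: [0.3862, 0.2752, 0.2519]
orientation: [-1.385, 0.875, -0.878]
contact_force: [1.7, -0.3, -2.6]
grip_width: 0.0298
```

Call:
{"method": "send_rows", "body": {"plan": [[0, 1.5, 0, 0, 0.2], [0, 3, 0, 0, 0.2], [0, 3, 0, 0, 0.2], [0, 2, 0, 0, 0.2], [0, 0, 0, 0, 0.2]]}}

```text
clock: 31.42
tcp_pos: [0.3875, 0.2707, 0.1531]
orientation: [-1.389, 0.883, -0.881]
contact_force: [-0.3, 0.3, -2.4]
grip_width: 0.0301
```

```bash
python3 - <<'E'
from h import *
o,M=st();f=grab("wrist","ad_w"); crop(f,(0,0,512,384),1,"ad_w")
plan((.3866,.2729,.129),-65,n=2,grip=.2,rnd=2)
E
```

```text
t 31.43 tcp [0.3875, 0.2707, 0.1531] xtool deg -64.96 ydown [-0.004, -0.003, -1.0] w 0.0301 F [-0.3, 0.3, -2.4] q [-0.12, 0.31, -0.72, 2.05, 0.26, 0.88, -2.12]
t 31.48 tcp [0.3881, 0.2717, 0.1543] xtool deg -64.93 ydown [-0.002, -0.001, -1.0] w 0.0302 F [0.4, 0.9, -1.8] q [-0.12, 0.31, -0.72, 2.05, 0.26, 0.88, -2.12]
2 rows: [[-0.08, 1.26, -0.04, 0.0, 0.2], [-0.09, 1.27, -0.04, 0.0, 0.2]]
```

View pics/ad_w.png

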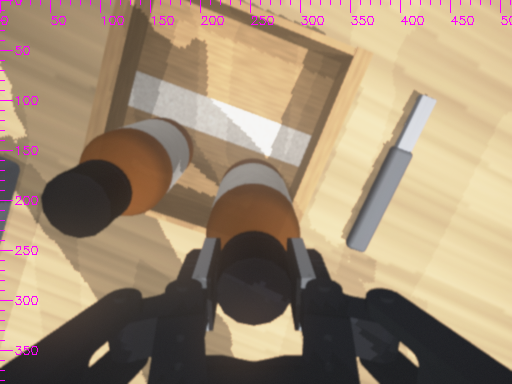

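Good placement. Lower, release, retreat towards bottle_1.

Call:
{"method": "send_rows", "body": {"plan": [[-0.1, 1, 0, 0, 0.2], [0, 0.8, 0, 0, 0.2], [0, 0.7, 0, 0, 0.2], [0, 0.1, 0, 0, 0.2], [0, 0, 0, 0, 0.5], [0, 0, 0, 0, 0.5], [0, -2, 0, 0, 0.5], [0, -4, 0, 0, 0.5], [0, -4, 0, 0, 0.6], [0, -2, 0, 0, 1]]}}

```text
clock: 32.72
tcp_pos: [0.3878, 0.2749, 0.2518]
orientation: [-1.382, 0.878, -0.881]
contact_force: [0.2, -0.1, 0.3]
grip_width: 0.0678
```

```bash
python3 - <<'E'
from h import *
o,M=st();f=grab("wrist","ae_w"); crop(f,(0,0,512,384),1,"ae_w")
plan((.6567,.1576,.24),-65,grip=1)
E
```

```text
t 32.73 tcp [0.3878, 0.2749, 0.2518] xtool deg -64.82 ydown [0.003, 0.002, -1.0] w 0.0678 F [0.2, -0.1, 0.3] q [-0.06, 0.18, -0.76, 1.94, 0.14, 1.07, -2.01]
t 32.77 tcp [0.3886, 0.2757, 0.2535] xtool deg -64.82 ydown [0.006, 0.003, -1.0] w 0.0749 F [0.9, 0.4, 2.4] q [-0.06, 0.18, -0.76, 1.93, 0.14, 1.08, -2.01]
6 rows: [[3.7, 0.2, 3.2, 0.0, 1], [3.7, 0.2, 3.2, 0.0, 1], [3.6, 0.3, 3.2, 0.0, 1], [3.7, 0.2, 3.2, 0.0, 1], [3.7, 0.2, 3.2, 0.0, 1], [3.7, 0.2, 3.2, 0.0, 1]]
```

View pics/ae_w.png

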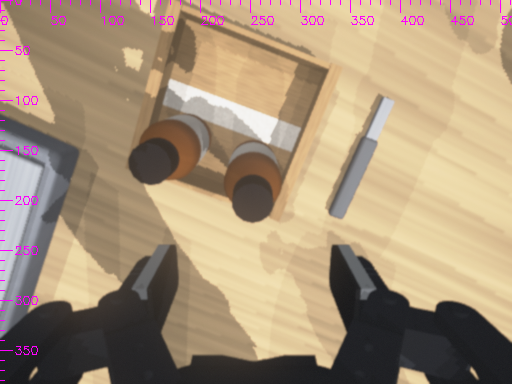

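Call:
{"method": "send_rows", "body": {"plan": [[2, 0, 1.7, 0, 1], [4, 0, 3.5, 0, 1], [4, 0, 3.5, 0, 1], [4, 0.5, 3.5, 0, 1], [4, 0.4, 3.4, 0, 1], [3, 0, 2.6, 0, 1], [1, 0, 1, 0, 1], [0, 0, 0, 0, 1], [0, 0, 0, 0, 1]]}}

```text
clock: 33.9
tcp_pos: [0.6531, 0.1579, 0.24]
orientation: [-1.387, 0.879, -0.877]
contact_force: [-0.8, 0.8, -0.2]
grip_width: 0.0855
```

```bash
python3 - <<'E'
from h import *
o,M=st();f=grab("wrist","af_w"); crop(f,(0,0,512,384),1,"af_w"); print(w2p(f,[(.6567,.1576,.16)]))
E
```

```text
t 33.9 tcp [0.6531, 0.1579, 0.24] xtool deg -64.7 ydown [-0.001, 0.0, -1.0] w 0.0855 F [-0.8, 0.8, -0.2] q [0.07, 0.52, -0.59, 1.5, 0.3, 1.21, -1.69]
[[254.57738821 190.63837659]]
```

View pics/af_w.png

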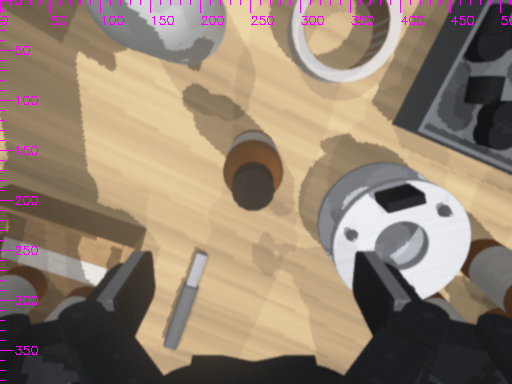

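Call:
{"method": "send_rows", "body": {"plan": [[0, 4, 0.7, 0, 1], [0, 5, 0, 0, 1], [0, 2.7, 0, 0, 1], [0, 0, 0, 0, 0.6], [0, 0, 0, 0, 0.2], [0, 0, 0, 0, 0.2], [0, 0, 0, 0, 0.2], [0, 0, 0, 0, 0.2]]}}

```text
clock: 34.95
tcp_pos: [0.662, 0.1606, 0.1255]
orientation: [-1.382, 0.878, -0.881]
contact_force: [-0.2, 1.0, 6.7]
grip_width: 0.0299
```

```bash
python3 - <<'E'
from h import *
o,M=st();f=grab("wrist","ag_w"); crop(f,(150,130,360,384),3,"ag_z")
E
```

```text
t 34.95 tcp [0.662, 0.1606, 0.1255] xtool deg -64.82 ydown [0.004, 0.001, -1.0] w 0.0299 F [-0.2, 1.0, 6.7] q [0.05, 0.64, -0.55, 1.59, 0.37, 1.02, -1.75]
```

View pics/ag_z.png

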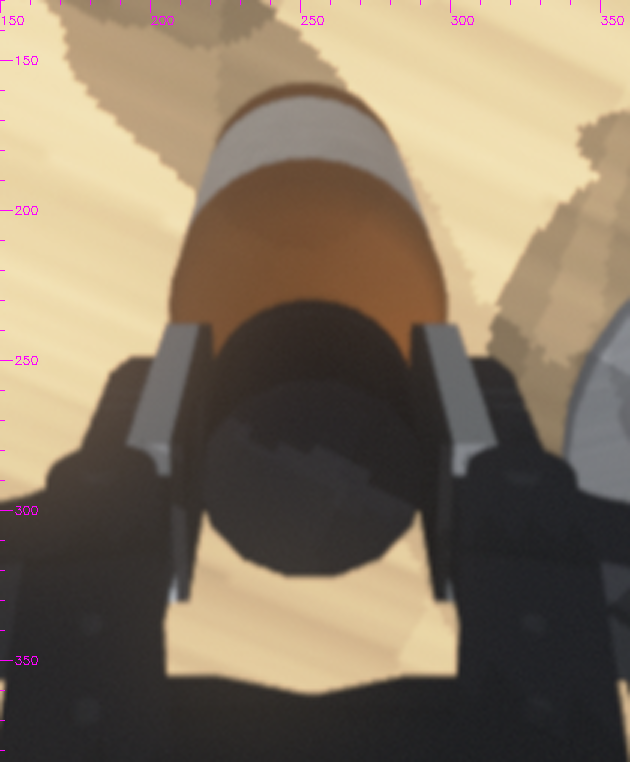

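Call:
{"method": "send_rows", "body": {"plan": [[0, -3, 0, 0, 0.2], [0, -4.5, 0, 0, 0.2], [0, -3.5, 0, 0, 0.2], [2.2, -1, -1.2, 0, 0.2], [3.7, 0, -2, 0, 0.2], [4, 0, -2.2, 0, 0.2], [3.5, 0, -2, 0, 0.2], [2.2, 0, -1.2, 0, 0.2], [0, 0, 0, 0, 0.2], [0, 0, 0, 0, 0.2]]}}

```text
clock: 36.25
tcp_pos: [0.6492, -0.0169, 0.2433]
orientation: [-1.385, 0.879, -0.879]
contact_force: [-1.0, 0.5, -2.0]
grip_width: 0.0302
```

```bash
python3 - <<'E'
from h import *
plan((.6507,-.0175,.206),-65,n=3,grip=.2,rnd=2)
E
```

```text
t 36.25 tcp [0.6492, -0.0169, 0.2433] xtool deg -64.77 ydown [0.0, 0.001, -1.0] w 0.0302 F [-1.0, 0.5, -2.0] q [0.34, 0.47, -0.57, 1.56, 0.27, 1.19, -1.42]
3 rows: [[0.04, 1.24, 0.04, 0.1, 0.2], [0.04, 1.24, 0.04, 0.1, 0.2], [0.04, 1.25, 0.04, 0.1, 0.2]]
```

Call:
{"method": "send_rows", "body": {"plan": [[0.05, 1.2, 0.05, 0, 0.2], [0, 1.3, 0.05, 0, 0.2], [0, 1.2, 0, 0, 0.2], [0, 0, 0, 0, 0.2], [0, 0, 0, 0, 0.2]]}}

```text
clock: 36.88
tcp_pos: [0.6506, -0.0181, 0.2062]
orientation: [-1.385, 0.88, -0.88]
contact_force: [-0.0, -1.3, -2.1]
grip_width: 0.03
```

```bash
python3 - <<'E'
from h import *
o,M=st();f=grab("wrist","ah_w"); crop(f,(190,80,320,180),6,"ah_z")
E
```

```text
t 36.88 tcp [0.6506, -0.0181, 0.2062] xtool deg -64.82 ydown [0.0, 0.0, -1.0] w 0.03 F [-0.0, -1.3, -2.1] q [0.33, 0.51, -0.56, 1.6, 0.29, 1.12, -1.43]
```

View pics/ah_z.png

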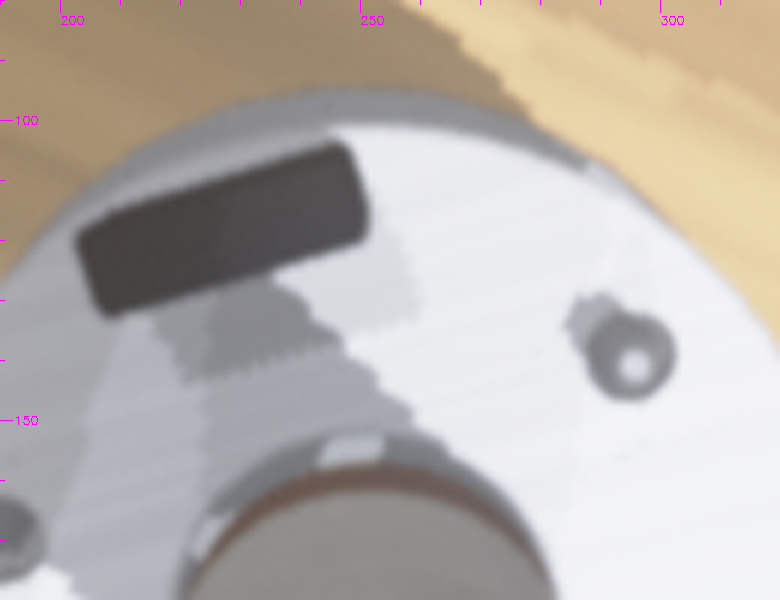

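Call:
{"method": "send_rows", "body": {"plan": [[-0.05, 0.4, 0, 0, 0.2], [0, 0.5, 0, 0, 0.2], [0, 0.5, 0, 0, 0.2], [0, 0.5, 0, 0, 0.2], [0, 0, 0, 0, 0.2]]}}

```text
clock: 37.55
tcp_pos: [0.6498, -0.0178, 0.1865]
orientation: [-1.386, 0.881, -0.879]
contact_force: [-0.2, -0.8, -2.0]
grip_width: 0.0303
```

Call:
{"method": "send_rows", "body": {"plan": [[0, 0.6, 0, 0, 0.2], [0, 0.6, 0, 0, 0.2], [0, 0.6, 0, 0, 0.2], [0, 0.6, 0, 0, 0.2], [0, 0, 0, 0, 0.2]]}}

```text
clock: 38.17
tcp_pos: [0.6498, -0.0179, 0.1623]
orientation: [-1.386, 0.881, -0.879]
contact_force: [0.3, -0.7, -2.1]
grip_width: 0.03
```

Call:
{"method": "send_rows", "body": {"plan": [[0, -2, 0, 0, 0.2], [0, -3.5, 0, 0, 0.2], [0, -3, 0, 0, 0.2], [-3, 0, -0.1, 0, 0.2], [-5.5, 0, -0.2, 0, 0.2], [-5.5, 0, -0.1, 0, 0.2], [-5.5, 0, -0.1, 0, 0.2], [-5.5, 0, -0.2, 0, 0.2], [-5.5, 0, -0.1, 0, 0.2], [-5.5, 0, -0.1, 0, 0.2], [-4, 0, -0.1, 0, 0.2], [-2.3, 0, -0.1, 0, 0.2]]}}

```text
clock: 39.67
tcp_pos: [0.4588, 0.3636, 0.2504]
orientation: [-1.384, 0.876, -0.877]
contact_force: [0.4, -0.2, -2.3]
grip_width: 0.0298
```

Call:
{"method": "send_rows", "body": {"plan": [[0, 1.5, 0, 0, 0.2], [0, 3, 0, 0, 0.2], [0, 3, 0, 0, 0.2], [0, 1.5, 0, 0, 0.2], [0, 0, 0, 0, 0.2]]}}

```text
clock: 40.3
tcp_pos: [0.4605, 0.3592, 0.1574]
orientation: [-1.387, 0.881, -0.881]
contact_force: [-0.1, 0.7, -2.5]
grip_width: 0.0299
```

```bash
python3 - <<'E'
from h import *
o,M=st();f=grab("wrist","ai_w"); crop(f,(0,0,512,384),1,"ai_w")
plan((.4586,.3601,.1315),-65,n=2,grip=.2,rnd=2)
E
```

```text
t 40.3 tcp [0.4605, 0.3592, 0.1574] xtool deg -64.89 ydown [-0.001, -0.001, -1.0] w 0.0299 F [-0.1, 0.7, -2.5] q [-0.25, 0.48, -0.68, 1.8, 0.35, 0.99, -2.21]
t 40.35 tcp [0.4609, 0.3601, 0.1585] xtool deg -64.87 ydown [0.0, 0.0, -1.0] w 0.0304 F [0.4, 0.2, -1.8] q [-0.25, 0.48, -0.68, 1.8, 0.35, 0.99, -2.21]
2 rows: [[-0.05, 1.35, -0.1, 0.1, 0.2], [-0.05, 1.35, -0.1, 0.1, 0.2]]
```

View pics/ai_w.png

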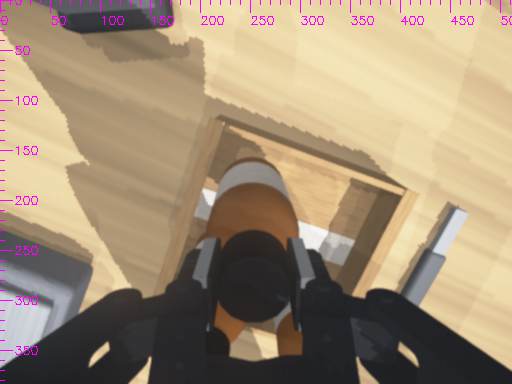

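Call:
{"method": "send_rows", "body": {"plan": [[-0.1, 1, -0.1, 0, 0.2], [0, 0.9, -0.1, 0, 0.2], [0, 0.7, 0, 0, 0.2], [0, 0.1, 0, 0, 0.2], [0, 0, 0, 0, 0.5], [0, 0, 0, 0, 0.5], [0, -2, 0, 0, 0.5], [0, -4, 0, 0, 0.5], [0, -4, 0, 0, 0.6], [0, -3, 0, 0, 1]]}}

```text
clock: 41.6
tcp_pos: [0.4583, 0.3613, 0.2648]
orientation: [-1.382, 0.878, -0.88]
contact_force: [0.7, -0.1, -0.4]
grip_width: 0.0678
```

```bash
python3 - <<'E'
from h import *
import pickle
o,M=st();f=grab("wrist","aj_w"); crop(f,(0,0,512,384),1,"aj_w")
f=grab("top","aj_t"); pickle.dump(f,open("t7.pkl","wb"))
E
```

```text
t 41.6 tcp [0.4583, 0.3613, 0.2648] xtool deg -64.8 ydown [0.003, 0.002, -1.0] w 0.0678 F [0.7, -0.1, -0.4] q [-0.21, 0.37, -0.73, 1.69, 0.26, 1.18, -2.13]
```

View pics/aj_w.png

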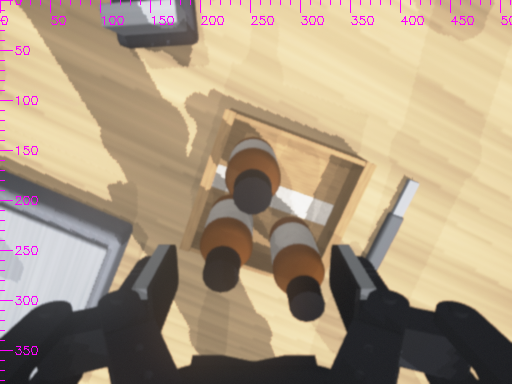

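View pics/aj_t.png

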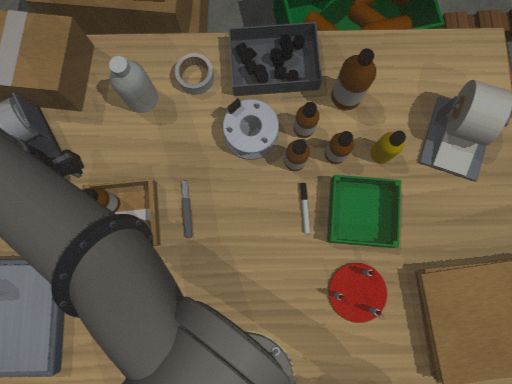

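Call:
{"method": "send_rows", "body": {"plan": [[2.6, -1.5, -0.8, 0, 1], [5.2, -1.5, -1.6, 0, 1], [5.2, -1.5, -1.6, 0, 1], [5.2, -1, -1.6, 0, 1], [5.2, -1, -1.6, 0, 1], [5.2, 0, -1.6, 0, 1], [5.2, 0, -1.6, 0, 1], [5.2, 0, -1.6, 0, 1], [5.2, 0, -1.6, 0, 1], [3.5, 0, -1.1, 0, 1], [1.5, 0, -0.5, 0, 1], [0, 0, 0, 0, 1]]}}

```text
clock: 43.2
tcp_pos: [0.5297, -0.1493, 0.3261]
orientation: [-1.385, 0.881, -0.88]
contact_force: [-0.5, 0.5, -0.4]
grip_width: 0.0853
```

```bash
python3 - <<'E'
from h import *
import pickle
o,M=st();f=grab("wrist","ak_w");f=grab("wrist","ak_w"); crop(f,(0,0,512,384),1,"ak_w");pickle.dump(f,open("w7.pkl","wb"));st()
E
```

```text
t 43.2 tcp [0.5297, -0.1493, 0.3261] xtool deg -64.86 ydown [-0.0, 0.001, -1.0] w 0.0853 F [-0.5, 0.5, -0.4] q [0.55, 0.22, -0.46, 1.69, 0.1, 1.26, -1.06]
t 43.3 tcp [0.5299, -0.1472, 0.3263] xtool deg -64.67 ydown [0.0, 0.001, -1.0] w 0.0856 F [1.0, 0.4, 0.9] q [0.55, 0.22, -0.46, 1.69, 0.1, 1.26, -1.06]
```

View pics/ak_w.png

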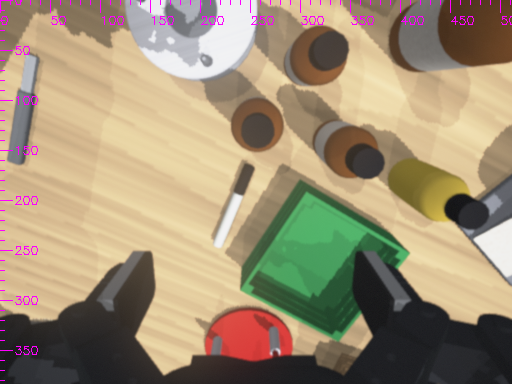

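```bash
python3 - <<'E'
from h import *
import pickle
f=pickle.load(open("w7.pkl","rb"))
print(p2w(f,[(258,130),(329,48),(367,161)],.16).round(4).tolist())
w=p2w(f,[(303,179),(411,255),(338,341),(240,290)],.065); print(w.round(4).tolist(),w.mean(0),[round(float(np.linalg.norm(w[i]-w[i-1])),3) for i in range(4)],[round(float(np.degrees(np.arctan2(*(w[i]-w[i-1])[::-1]))),1) for i in range(4)])
print(p2w(f,[(449,20)],.05))
plan((.5665,-.1385,.24),-65,grip=1)
E
```

```text
[[0.5657, -0.1368], [0.6572, -0.1628], [0.5839, -0.2453]]
[[0.5251, -0.2211], [0.4928, -0.4044], [0.3266, -0.3837], [0.3436, -0.2157]] [ 0.42203447 -0.30622163] [0.182, 0.186, 0.167, 0.169] [-1.7, -100.0, 172.9, 84.2]
[[ 0.76317821 -0.28949771]]
t 43.3 tcp [0.5299, -0.1472, 0.3263] xtool deg -64.67 ydown [0.0, 0.001, -1.0] w 0.0856 F [1.0, 0.4, 0.9] q [0.55, 0.22, -0.46, 1.69, 0.1, 1.26, -1.06]
2 rows: [[0.4, 4.3, 1.8, 0.2, 1], [0.4, 4.3, 1.9, 0.2, 1]]
```

Call:
{"method": "send_rows", "body": {"plan": [[0.3, 3, 2, 0, 1], [0.3, 5, 2, 0, 1], [0, 0, 0, 0, 1], [0, 0, 0, 0, 1]]}}

```text
clock: 43.8
tcp_pos: [0.5689, -0.1368, 0.2476]
orientation: [-1.386, 0.878, -0.879]
contact_force: [0.0, 0.0, 0.6]
grip_width: 0.0851
```

```bash
python3 - <<'E'
from h import *
o,M=st();f=grab("wrist","al_w"); crop(f,(0,0,512,384),1,"al_w"); print(w2p(f,[(.5657,-.1368,.16)]))
plan((.5689,-.1353,.123),-65,n=3,grip=1)
E
```

```text
t 43.8 tcp [0.5689, -0.1368, 0.2476] xtool deg -64.73 ydown [0.001, 0.0, -1.0] w 0.0851 F [0.0, 0.0, 0.6] q [0.49, 0.34, -0.46, 1.72, 0.16, 1.12, -1.15]
[[250.23593498 195.53039232]]
t 43.85 tcp [0.5692, -0.1374, 0.2483] xtool deg -64.77 ydown [0.003, -0.001, -1.0] w 0.0853 F [0.1, -0.4, -0.3] q [0.49, 0.34, -0.46, 1.72, 0.16, 1.12, -1.15]
3 rows: [[-0.1, 4.2, 0.0, 0.1, 1], [-0.0, 4.2, 0.0, 0.1, 1], [-0.1, 4.1, 0.1, 0.1, 1]]
```

View pics/al_w.png

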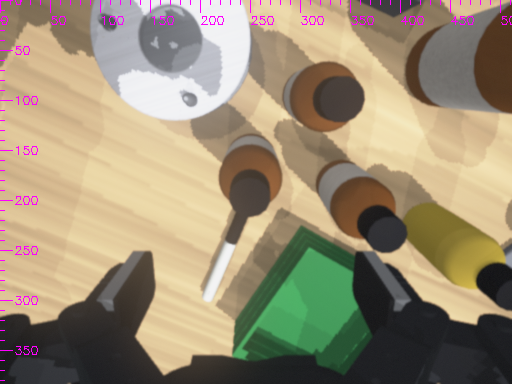

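Call:
{"method": "send_rows", "body": {"plan": [[-0.1, 4.2, 0, 0, 1], [-0.1, 5, 0, 0, 1], [0, 3.3, 0, 0, 1], [0, 0, 0, 0, 0.6], [0, 0, 0, 0, 0.2], [0, 0, 0, 0, 0.2], [0, 0, 0, 0, 0.2], [0, 0, 0, 0, 0.2]]}}

```text
clock: 44.85
tcp_pos: [0.5695, -0.1359, 0.1237]
orientation: [-1.384, 0.876, -0.883]
contact_force: [-0.9, 0.1, 7.0]
grip_width: 0.0304
```

```bash
python3 - <<'E'
from h import *
o,M=st();f=grab("wrist","am_w"); crop(f,(150,130,360,384),3,"am_z")
E
```

```text
t 44.85 tcp [0.5695, -0.1359, 0.1237] xtool deg -64.82 ydown [0.004, -0.001, -1.0] w 0.0304 F [-0.9, 0.1, 7.0] q [0.46, 0.47, -0.43, 1.84, 0.25, 0.88, -1.22]
```

View pics/am_z.png

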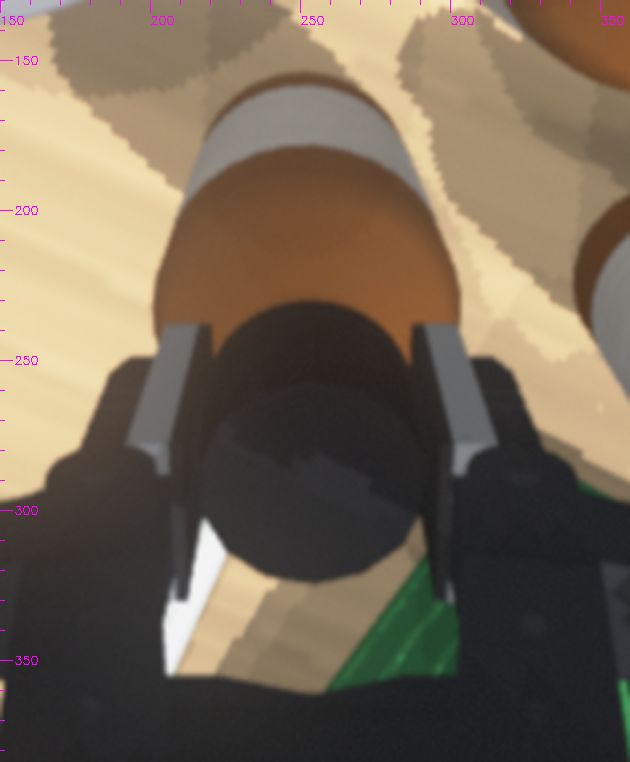

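Call:
{"method": "send_rows", "body": {"plan": [[0, -3, 0, 0, 0.2], [0, -4.5, 0, 0, 0.2], [-0.6, -3, 1, 0, 0.2], [-1.8, 0, 3.2, 0, 0.2], [-2.2, 0, 3.8, 0, 0.2], [-1.8, 0, 3, 0, 0.2], [-0.8, 0, 1.3, 0, 0.2], [0, 1, 0, 0, 0.2], [0, 1.4, 0, 0, 0.2], [0, 0, 0, 0, 0.2], [0, 0, 0, 0, 0.2]]}}

```text
clock: 46.28
tcp_pos: [0.6481, -0.0197, 0.202]
orientation: [-1.386, 0.881, -0.881]
contact_force: [-0.1, -0.5, -1.3]
grip_width: 0.0302
```

```bash
python3 - <<'E'
from h import *
o,M=st();f=grab("wrist","an_w"); crop(f,(190,80,320,180),6,"an_z")
plan((.6500,-.018,.205),-65,n=2,grip=.2,rnd=2)
E
```

```text
t 46.27 tcp [0.6481, -0.0197, 0.202] xtool deg -64.9 ydown [-0.0, -0.0, -1.0] w 0.0302 F [-0.1, -0.5, -1.3] q [0.27, 0.49, -0.47, 1.61, 0.24, 1.1, -1.39]
t 46.33 tcp [0.6484, -0.0193, 0.2023] xtool deg -64.88 ydown [0.0, -0.0, -1.0] w 0.0296 F [-0.7, 0.0, -1.1] q [0.27, 0.49, -0.47, 1.61, 0.24, 1.1, -1.39]
2 rows: [[-0.03, -0.13, 0.1, 0.1, 0.2], [-0.02, -0.14, 0.1, 0.1, 0.2]]
```

View pics/an_z.png

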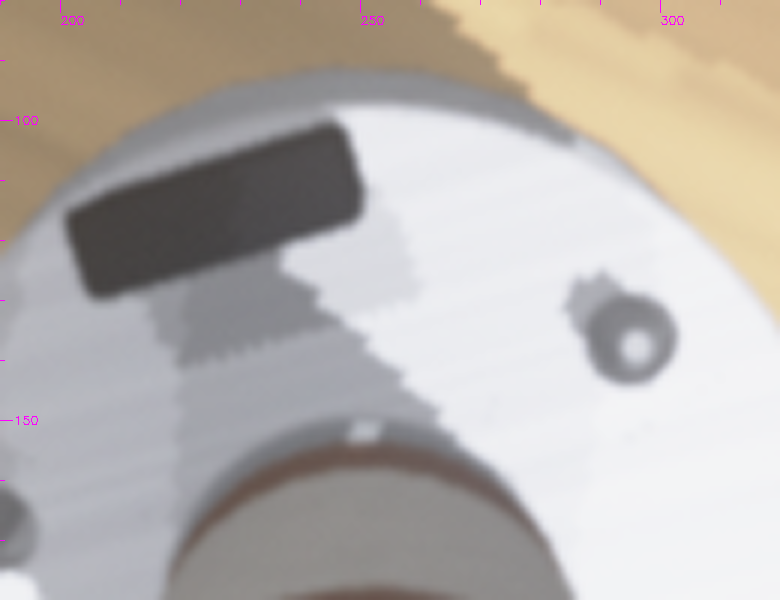

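Call:
{"method": "send_rows", "body": {"plan": [[0, 0.3, 0.1, 0, 0.2], [0, 0.3, 0, 0, 0.2], [0, 0.2, 0, 0, 0.2], [0, 0, 0, 0, 0.2]]}}

```text
clock: 46.82
tcp_pos: [0.6492, -0.0181, 0.1938]
orientation: [-1.386, 0.88, -0.879]
contact_force: [0.2, 0.2, -1.4]
grip_width: 0.0301
```

Call:
{"method": "send_rows", "body": {"plan": [[0, 0.2, 0, 0, 0.2], [0, 0.2, 0, 0, 0.2], [0, 0.2, 0, 0, 0.2], [0, 0, 0, 0, 0.2]]}}

```text
clock: 47.32
tcp_pos: [0.6508, -0.0175, 0.1908]
orientation: [-1.383, 0.877, -0.882]
contact_force: [-2.4, 0.7, 10.9]
grip_width: 0.0297
```

Call:
{"method": "send_rows", "body": {"plan": [[0, -2, 0, 0, 0.2], [0, -3.5, 0, 0, 0.2], [0.8, -0.5, -1.8, 0, 0.2], [2.2, 0, -4.8, 0, 0.2], [2.3, 0, -5, 0, 0.2], [2.3, 0, -5, 0, 0.2], [2.3, 0, -5, 0, 0.2], [2.3, 0, -5, 0, 0.2], [2.3, 0, -5, 0, 0.2], [1.8, 0, -4, 0, 0.2], [1, 0, -2.2, 0, 0.2], [0.3, 0, -0.6, 0, 0.2]]}}

```text
clock: 48.82
tcp_pos: [0.3739, -0.3422, 0.2475]
orientation: [-1.385, 0.884, -0.882]
contact_force: [0.6, 0.5, -1.7]
grip_width: 0.0302
```

Call:
{"method": "send_rows", "body": {"plan": [[0, 0, 0, 0, 0.2], [0, 0, 0, 0, 0.2]]}}

```text
clock: 49.08
tcp_pos: [0.3775, -0.3396, 0.248]
orientation: [-1.386, 0.878, -0.878]
contact_force: [1.2, -0.9, -0.7]
grip_width: 0.03
```

```bash
python3 - <<'E'
from h import *
import pickle
o,M=st();f=grab("wrist","ao_w"); crop(f,(0,0,512,384),1,"ao_w");pickle.dump(f,open("w8.pkl","wb"))
f=grab("side","ao_s"); pickle.dump(f,open("s8.pkl","wb")); crop(f,(150,80,350,230),4,"ao_s")
E
```

```text
t 49.08 tcp [0.3775, -0.3396, 0.248] xtool deg -64.71 ydown [0.0, 0.0, -1.0] w 0.03 F [1.2, -0.9, -0.7] q [0.91, 0.19, -0.34, 1.89, 0.07, 1.07, -0.59]
```

View pics/ao_w.png

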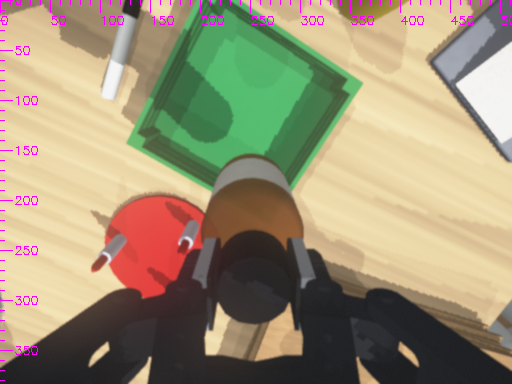

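View pics/ao_s.png

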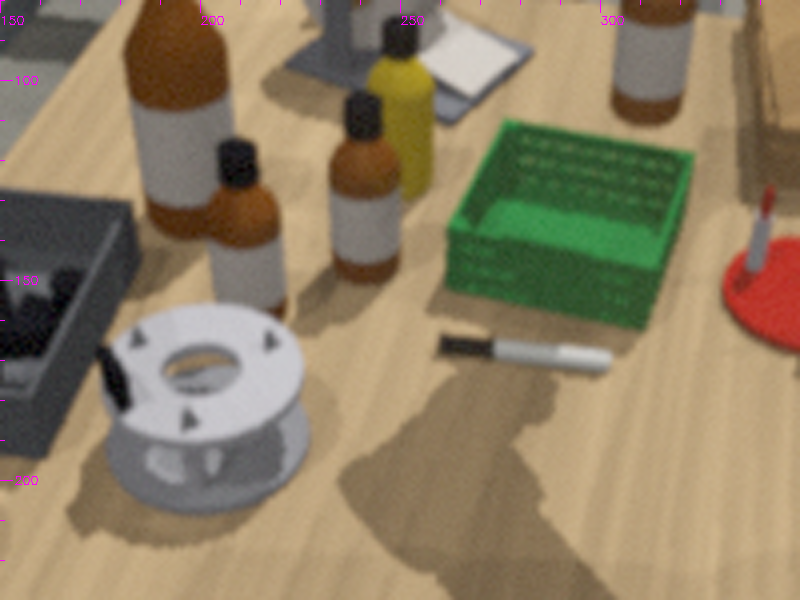

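```bash
python3 - <<'E'
from h import *
import pickle
f=pickle.load(open("s8.pkl","rb"))
print(w2p(f,[(.3744,-.341,.124),(.3759,-.3425,.005)]))
cv=lambda p,s,o:(np.array(p,float)+.5)/s-.5+np.array(o)
w=p2w(f,cv([(508,120),(694,152),(652,258),(452,230)],4,(150,80)),.065); print(w.round(4).tolist(),w.mean(0),[round(float(np.linalg.norm(w[i]-w[i-1])),3) for i in range(4)])
f=pickle.load(open("w8.pkl","rb"))
w=p2w(f,[(210,-8),(363,83),(126,142)],.065); print(w, (w[1]+w[2])/2,np.linalg.norm(w[1]-w[2]))
print(w2p(f,[(.3759,-.3425,.005),(.5083,-.2301,.065),(.4916,-.3993,.065),(.3307,-.3829,.065),(.347,-.2137,.065)]))
E
```

```text
[[309.66539552 106.78100927]
 [305.34725885 136.49210724]]
[[0.4886, -0.3933], [0.3265, -0.3798], [0.3456, -0.2256], [0.5038, -0.226]] [ 0.41610282 -0.30616769] [0.168, 0.163, 0.155, 0.158]
[[ 0.50335413 -0.23867166]
 [ 0.49477689 -0.40124433]
 [ 0.34454838 -0.21491034]] [ 0.41966263 -0.30807733] 0.23935112378039014
[[254.12895211 156.33092741]
 [203.26737739 -18.38592994]
 [359.54910381  85.24142617]
 [270.29148155 220.23385922]
 [125.65445505 139.2704295 ]]
```

Call:
{"method": "send_rows", "body": {"plan": [[0, 2, 0, 0, 0.2], [0, 3.5, 0, 0, 0.2], [0, 3.3, 0, 0, 0.2], [0, 1.7, 0, 0, 0.2], [0, 0.6, 0, 0, 0.2], [0, 0.4, 0, 0, 0.2], [0, 0, 0, 0, 0.2]]}}

```text
clock: 50.05
tcp_pos: [0.3772, -0.3411, 0.1338]
orientation: [-1.386, 0.879, -0.881]
contact_force: [0.3, -0.2, -1.5]
grip_width: 0.0301
```

Call:
{"method": "send_rows", "body": {"plan": [[0, 0.3, 0, 0, 0.2], [0, 0.2, 0, 0, 0.2], [0, 0, 0, 0, 0.2], [0, 0, 0, 0, 0.5], [0, 0, 0, 0, 0.5], [0, -2, 0, 0, 0.5], [0, -4, 0, 0, 0.6], [0, -4, 0, 0, 1], [0, -2, 0, 0, 1]]}}

```text
clock: 51.18
tcp_pos: [0.3774, -0.3414, 0.2504]
orientation: [-1.386, 0.877, -0.882]
contact_force: [0.4, -0.6, 0.6]
grip_width: 0.0843
```

```bash
python3 - <<'E'
from h import *
o,M=st();f=grab("wrist","ap_w"); crop(f,(0,0,512,384),1,"ap_w")
plan((.5871,-.2438,.24),-65,grip=1)
E
```

```text
t 51.17 tcp [0.3774, -0.3414, 0.2504] xtool deg -64.83 ydown [0.002, -0.002, -1.0] w 0.0843 F [0.4, -0.6, 0.6] q [0.91, 0.19, -0.34, 1.89, 0.07, 1.07, -0.59]
t 51.23 tcp [0.3782, -0.342, 0.2523] xtool deg -64.83 ydown [0.004, -0.004, -1.0] w 0.0853 F [0.4, -0.3, 1.8] q [0.91, 0.19, -0.34, 1.89, 0.07, 1.07, -0.59]
5 rows: [[-0.0, 0.2, 4.6, 0.0, 1], [-0.0, 0.3, 4.6, 0.0, 1], [-0.0, 0.2, 4.6, 0.0, 1], [-0.0, 0.3, 4.7, 0.0, 1], [-0.0, 0.2, 4.6, 0.0, 1]]
```

View pics/ap_w.png

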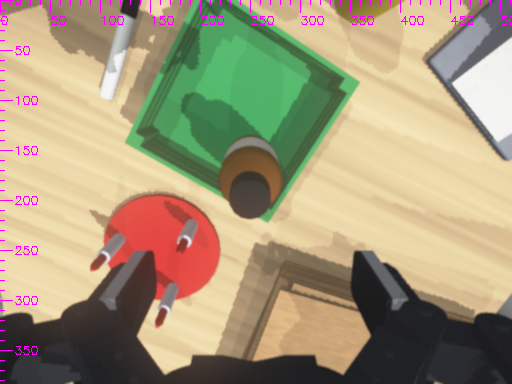

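Call:
{"method": "send_rows", "body": {"plan": [[0, 0.2, 2.5, 0, 1], [0, 0.2, 5, 0, 1], [0, 0.2, 5, 0, 1], [0, 0.2, 5, 0, 1], [0, 0.2, 4, 0, 1], [0, 0, 1.6, 0, 1], [0, 0, 0, 0, 1], [0, 0, 0, 0, 1]]}}

```text
clock: 52.22
tcp_pos: [0.5842, -0.2441, 0.2379]
orientation: [-1.386, 0.882, -0.881]
contact_force: [0.2, -0.7, 0.4]
grip_width: 0.0854
```

```bash
python3 - <<'E'
from h import *
o,M=st();f=grab("wrist","aq_w"); crop(f,(0,0,512,384),1,"aq_w"); print(w2p(f,[(.5839,-.2453,.16)]))
plan((.5871,-.2438,.123),-65,n=3,grip=1)
E
```

```text
t 52.23 tcp [0.5842, -0.2441, 0.2379] xtool deg -64.94 ydown [-0.001, -0.001, -1.0] w 0.0854 F [0.2, -0.7, 0.4] q [0.59, 0.42, -0.4, 1.62, 0.18, 1.14, -0.98]
[[253.3023197  196.48546101]]
t 52.27 tcp [0.5842, -0.2442, 0.2381] xtool deg -64.96 ydown [-0.001, -0.001, -1.0] w 0.0855 F [0.8, -0.0, 0.1] q [0.59, 0.42, -0.4, 1.62, 0.18, 1.14, -0.98]
3 rows: [[0.0, 3.8, 0.1, 0.0, 1], [0.1, 3.9, 0.1, 0.0, 1], [-0.0, 3.8, 0.1, 0.0, 1]]
```

View pics/aq_w.png

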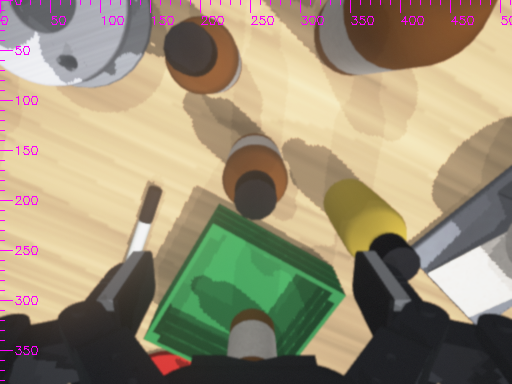

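```bash
python3 - <<'E'
from h import *
o,M=st();f=grab("wrist")
print(p2w(f,[(396,258),(256,196)],.16), toolxy(f,[(396,258),(256,196)],.16,o,M))
E
```

```text
t 52.27 tcp [0.5842, -0.2442, 0.2381] xtool deg -64.96 ydown [-0.001, -0.001, -1.0] w 0.0855 F [0.8, -0.0, 0.1] q [0.59, 0.42, -0.4, 1.62, 0.18, 1.14, -0.98]
[[ 0.5852002 -0.3662969]
 [ 0.5850447 -0.2470551]] [[111.  -50.8]
 [  2.9  -0.5]]
```

Call:
{"method": "send_rows", "body": {"plan": [[0.2, 4, 0.2, 0, 1], [0, 5, 0.1, 0, 1], [0, 2.5, 0, 0, 1], [0, 0, 0, 0, 0.6], [0, 0, 0, 0, 0.2], [0, 0, 0, 0, 0.2], [0, 0, 0, 0, 0.2], [0, 0, 0, 0, 0.2]]}}

```text
clock: 53.32
tcp_pos: [0.5905, -0.2433, 0.1252]
orientation: [-1.385, 0.877, -0.882]
contact_force: [-0.4, 0.1, 6.2]
grip_width: 0.0306
```

```bash
python3 - <<'E'
from h import *
o,M=st();f=grab("wrist","ar_w"); crop(f,(150,130,360,384),3,"ar_z")
E
```

```text
t 53.33 tcp [0.5905, -0.2433, 0.1252] xtool deg -64.83 ydown [0.003, -0.001, -1.0] w 0.0306 F [-0.4, 0.1, 6.2] q [0.57, 0.54, -0.38, 1.71, 0.24, 0.93, -1.03]
```

View pics/ar_z.png

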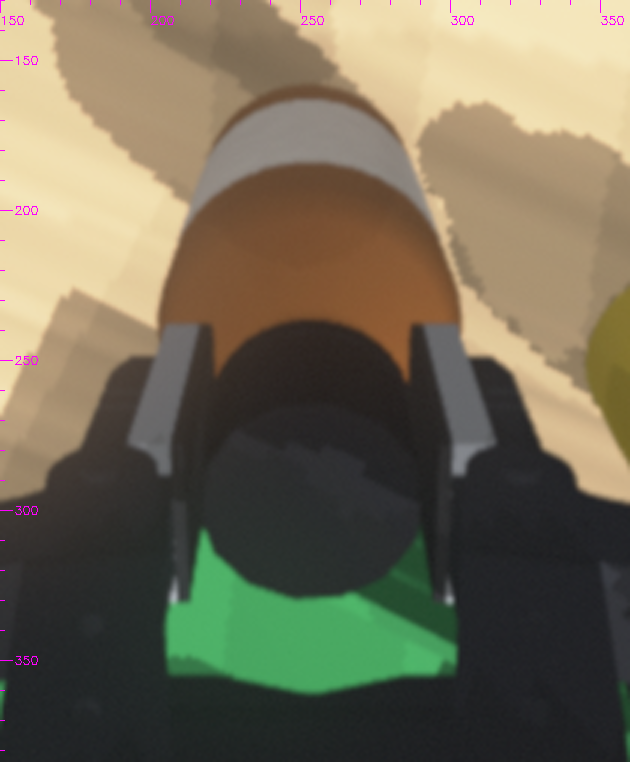

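Call:
{"method": "send_rows", "body": {"plan": [[0, -3, 0, 0, 0.2], [0, -4.5, 0, 0, 0.2], [-1.5, -2.5, 0.3, 0, 0.2], [-3.3, 0, 0.6, 0, 0.2], [-3.5, 0, 0.6, 0, 0.2], [-3.2, 0, 0.6, 0, 0.2], [-1.7, 0, 3.6, 0, 0.2], [-1.9, 0, 4, 0, 0.2], [-1.7, 0, 3.5, 0, 0.2], [-1, 0, 2, 0, 0.2], [0, 1, 0, 0, 0.2], [0, 1, 0, 0, 0.2]]}}

```text
clock: 54.88
tcp_pos: [0.6502, -0.0194, 0.202]
orientation: [-1.387, 0.882, -0.881]
contact_force: [0.1, -0.8, -1.9]
grip_width: 0.03
```

Call:
{"method": "send_rows", "body": {"plan": [[0, 0, 0, 0, 0.2], [0, 0, 0, 0, 0.2]]}}

```text
clock: 55.12
tcp_pos: [0.6508, -0.0185, 0.2032]
orientation: [-1.386, 0.881, -0.881]
contact_force: [0.6, -0.3, -1.9]
grip_width: 0.0299
```

```bash
python3 - <<'E'
from h import *
o,M=st();f=grab("wrist","as_w"); crop(f,(190,80,320,180),6,"as_z")
plan((.6522,-.0167,.200),-65,n=2,grip=.2,rnd=2)
E
```

```text
t 55.12 tcp [0.6508, -0.0185, 0.2032] xtool deg -64.91 ydown [-0.0, -0.0, -1.0] w 0.0299 F [0.6, -0.3, -1.9] q [0.26, 0.49, -0.46, 1.61, 0.24, 1.1, -1.39]
t 55.17 tcp [0.651, -0.0182, 0.2034] xtool deg -64.89 ydown [0.0, -0.0, -1.0] w 0.0302 F [-0.1, -0.6, -2.1] q [0.26, 0.49, -0.46, 1.6, 0.24, 1.1, -1.39]
2 rows: [[-0.04, 0.17, 0.08, 0.1, 0.2], [-0.05, 0.17, 0.09, 0.1, 0.2]]
```

View pics/as_z.png

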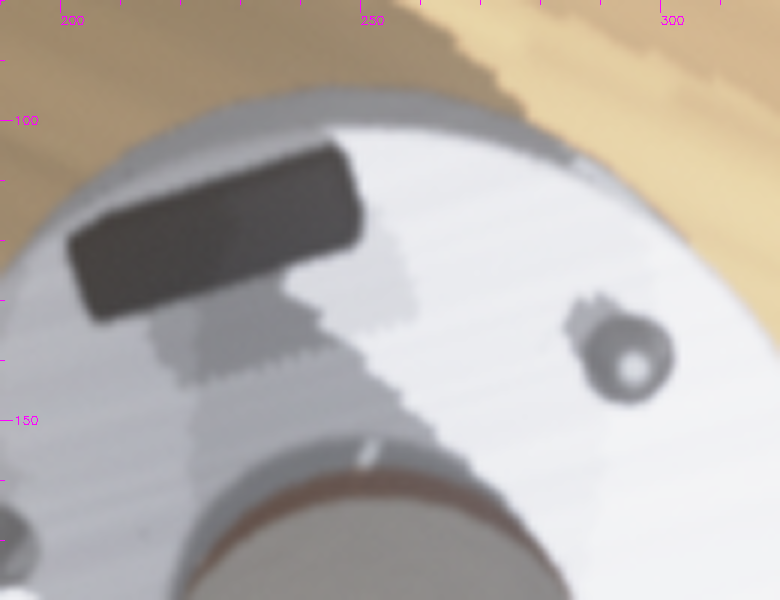

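Call:
{"method": "send_rows", "body": {"plan": [[-0.1, 0.3, 0.15, 0, 0.2], [0, 0.4, 0, 0, 0.2], [0, 0.3, 0, 0, 0.2], [0, 0.2, 0, 0, 0.2], [0, 0, 0, 0, 0.2]]}}

```text
clock: 55.8
tcp_pos: [0.6531, -0.015, 0.1927]
orientation: [-1.384, 0.878, -0.881]
contact_force: [-1.3, 0.8, 6.4]
grip_width: 0.0301
```

Call:
{"method": "send_rows", "body": {"plan": [[0, 0.2, 0, 0, 0.2], [0, 0.1, 0, 0, 0.2], [0, 0, 0, 0, 0.2]]}}

```text
clock: 56.18
tcp_pos: [0.6545, -0.0145, 0.1923]
orientation: [-1.381, 0.875, -0.883]
contact_force: [-2.8, 1.6, 17.9]
grip_width: 0.0296
```

```bash
python3 - <<'E'
from h import *
o,M=st();f=grab("wrist","at_w"); crop(f,(190,80,320,180),6,"at_z")
E
```

```text
t 56.17 tcp [0.6545, -0.0145, 0.1923] xtool deg -64.81 ydown [0.007, 0.001, -1.0] w 0.0296 F [-2.8, 1.6, 17.9] q [0.26, 0.5, -0.46, 1.61, 0.25, 1.08, -1.4]
```

View pics/at_z.png

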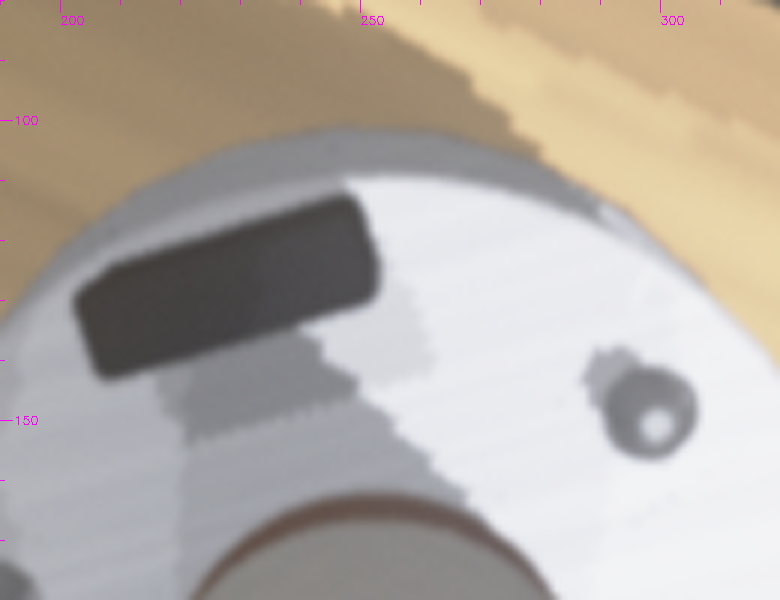

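Call:
{"method": "send_rows", "body": {"plan": [[0, -0.8, 0, 0, 0.2], [0.1, 0, -0.25, 0, 0.2], [0, 0, 0, 0, 0.2], [0, 0.3, 0, 0, 0.2], [0, 0.3, 0, 0, 0.2], [0, 0.2, 0, 0, 0.2], [0, 0, 0, 0, 0.2]]}}

```text
clock: 57.1
tcp_pos: [0.6528, -0.0159, 0.1922]
orientation: [-1.381, 0.875, -0.883]
contact_force: [-1.9, 2.2, 19.7]
grip_width: 0.0303
```

```bash
python3 - <<'E'
from h import *
o,M=st();f=grab("wrist","au_w"); crop(f,(190,80,320,180),6,"au_z")
E
```

```text
t 57.1 tcp [0.6528, -0.0159, 0.1922] xtool deg -64.79 ydown [0.007, 0.002, -1.0] w 0.0303 F [-1.9, 2.2, 19.7] q [0.26, 0.5, -0.46, 1.62, 0.24, 1.07, -1.4]
```

View pics/au_z.png

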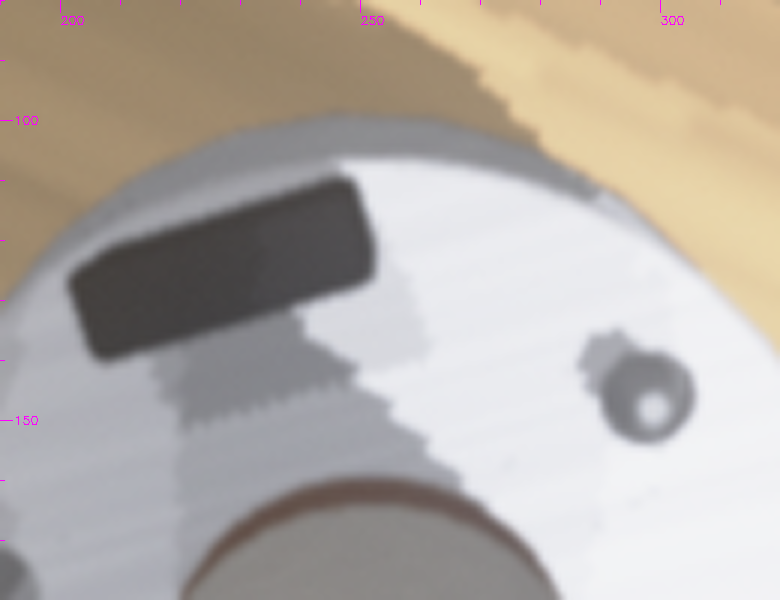

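Call:
{"method": "send_rows", "body": {"plan": [[0, -2, 0, 0, 0.2], [0, -3.5, 0, 0, 0.2], [0.6, -0.5, -2, 0, 0.2], [1.6, 0, -5, 0, 0.2], [1.6, 0, -5, 0, 0.2], [1.6, 0, -5, 0, 0.2], [1.6, 0, -5, 0, 0.2], [1.6, 0, -5, 0, 0.2], [1.4, 0, -4.3, 0, 0.2], [0.8, 0, -2.4, 0, 0.2], [0.2, 0, -0.5, 0, 0.2], [0, 1, 0, 0, 0.2]]}}

```text
clock: 58.65
tcp_pos: [0.3875, -0.2628, 0.2378]
orientation: [-1.385, 0.88, -0.881]
contact_force: [0.6, 0.8, -0.7]
grip_width: 0.03
```

Call:
{"method": "send_rows", "body": {"plan": [[0, 2.5, 0, 0, 0.2], [0, 2, 0, 0, 0.2], [0, 0, 0, 0, 0.2], [0, 0, 0, 0, 0.2]]}}

```text
clock: 59.15
tcp_pos: [0.3883, -0.2623, 0.1934]
orientation: [-1.386, 0.878, -0.879]
contact_force: [0.6, 0.4, -2.0]
grip_width: 0.03
```

```bash
python3 - <<'E'
from h import *
o,M=st();f=grab("wrist","av_w"); crop(f,(0,0,512,384),1,"av_w")
plan((.3894,-.2611,.134),-65,n=2,grip=.2,rnd=2)
E
```

```text
t 59.15 tcp [0.3883, -0.2623, 0.1934] xtool deg -64.74 ydown [0.0, 0.0, -1.0] w 0.03 F [0.6, 0.4, -2.0] q [0.79, 0.19, -0.36, 2.04, 0.08, 0.93, -0.75]
t 59.2 tcp [0.3884, -0.2626, 0.1937] xtool deg -64.77 ydown [0.001, -0.0, -1.0] w 0.0298 F [-0.2, 0.3, -0.7] q [0.79, 0.19, -0.36, 2.04, 0.08, 0.93, -0.75]
2 rows: [[-0.04, 2.98, 0.08, 0.1, 0.2], [-0.05, 2.99, 0.08, 0.1, 0.2]]
```

View pics/av_w.png

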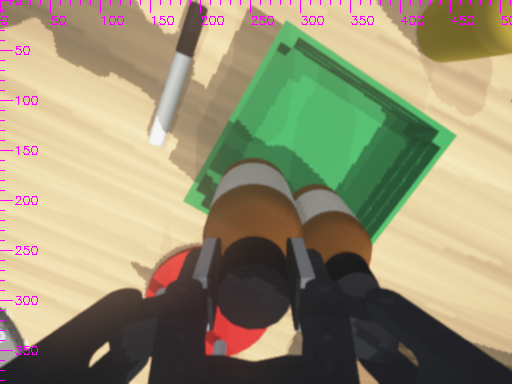

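Call:
{"method": "send_rows", "body": {"plan": [[-0.05, 1.5, 0.1, 0, 0.2], [0, 2, 0, 0, 0.2], [0, 1.5, 0, 0, 0.2], [0, 0.6, 0, 0, 0.2], [0, 0, 0, 0, 0.2], [0, 0, 0, 0, 0.2]]}}

```text
clock: 59.95
tcp_pos: [0.3887, -0.2621, 0.1376]
orientation: [-1.386, 0.879, -0.881]
contact_force: [-0.5, -0.2, -1.9]
grip_width: 0.0295
```

Call:
{"method": "send_rows", "body": {"plan": [[0, 0.4, 0, 0, 0.2], [0, 0.3, 0, 0, 0.2], [0, 0, 0, 0, 0.2], [0, 0, 0, 0, 0.45], [0, 0, 0, 0, 0.45], [0, -2, 0, 0, 0.45], [0, -4, 0, 0, 0.5], [0, -4, 0, 0, 1], [0, -2, 0, 0, 1]]}}

```text
clock: 61.08
tcp_pos: [0.389, -0.2623, 0.2524]
orientation: [-1.386, 0.877, -0.882]
contact_force: [0.8, -0.1, -0.1]
grip_width: 0.0769
```

```bash
python3 - <<'E'
from h import *
o,M=st();f=grab("wrist","aw_w"); crop(f,(0,0,512,384),1,"aw_w")
plan((.6604,-.1613,.24),-65,grip=1)
E
```

```text
t 61.08 tcp [0.389, -0.2623, 0.2524] xtool deg -64.82 ydown [0.003, -0.002, -1.0] w 0.0769 F [0.8, -0.1, -0.1] q [0.8, 0.12, -0.37, 1.97, 0.05, 1.06, -0.72]
t 61.12 tcp [0.3899, -0.2628, 0.2542] xtool deg -64.83 ydown [0.005, -0.003, -1.0] w 0.0833 F [0.7, -0.6, 1.6] q [0.8, 0.12, -0.37, 1.97, 0.05, 1.06, -0.72]
6 rows: [[0.4, 0.2, 4.8, 0.0, 1], [0.4, 0.3, 4.8, 0.0, 1], [0.4, 0.2, 4.8, 0.0, 1], [0.3, 0.2, 4.8, 0.0, 1], [0.4, 0.3, 4.8, 0.0, 1], [0.4, 0.2, 4.8, 0.0, 1]]
```

View pics/aw_w.png

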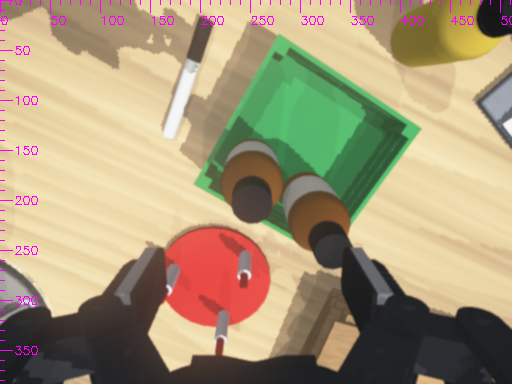

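Both in the crate upright. Now bottle_4.

Call:
{"method": "send_rows", "body": {"plan": [[0.2, 0.2, 2.5, 0, 1], [0.4, 0.2, 5, 0, 1], [0.4, 0.2, 5, 0, 1], [0.4, 0.2, 5, 0, 1], [0.4, 0.2, 5, 0, 1], [0.3, 0.2, 4, 0, 1], [0.2, 0.2, 2.4, 0, 1], [0, 0, 0, 0, 1], [0, 0, 0, 0, 1]]}}

```text
clock: 62.25
tcp_pos: [0.6586, -0.1604, 0.2355]
orientation: [-1.386, 0.881, -0.88]
contact_force: [-0.7, 0.0, 0.5]
grip_width: 0.0854
```

```bash
python3 - <<'E'
from h import *
o,M=st();f=grab("wrist","ax_w"); crop(f,(0,0,512,384),1,"ax_w"); print(w2p(f,[(.6572,-.1628,.16)]))
E
```

```text
t 62.25 tcp [0.6586, -0.1604, 0.2355] xtool deg -64.86 ydown [-0.001, -0.0, -1.0] w 0.0854 F [-0.7, 0.0, 0.5] q [0.44, 0.5, -0.42, 1.5, 0.21, 1.18, -1.15]
[[254.20490869 199.42855989]]
```

View pics/ax_w.png

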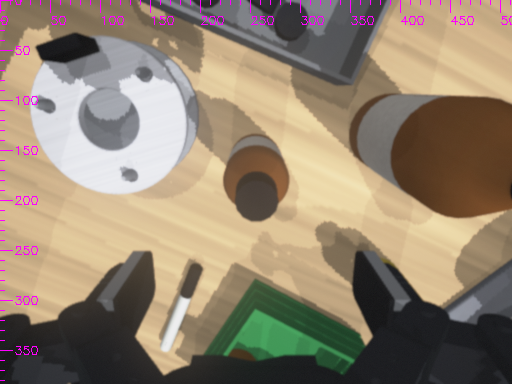

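Call:
{"method": "send_rows", "body": {"plan": [[0.2, 4, 0.3, 0, 1], [0.1, 5, 0, 0, 1], [0, 2.2, 0, 0, 1], [0, 0, 0, 0, 0.6], [0, 0, 0, 0, 0.2], [0, 0, 0, 0, 0.2], [0, 0, 0, 0, 0.2], [0, 0, 0, 0, 0.2]]}}

```text
clock: 63.3
tcp_pos: [0.665, -0.1611, 0.1264]
orientation: [-1.384, 0.877, -0.882]
contact_force: [0.1, -0.3, 6.3]
grip_width: 0.03
```

```bash
python3 - <<'E'
from h import *
o,M=st();f=grab("wrist","ay_w"); crop(f,(150,130,360,384),3,"ay_z")
E
```

```text
t 63.3 tcp [0.665, -0.1611, 0.1264] xtool deg -64.81 ydown [0.004, -0.001, -1.0] w 0.03 F [0.1, -0.3, 6.3] q [0.42, 0.61, -0.4, 1.59, 0.27, 0.99, -1.19]
```

View pics/ay_z.png

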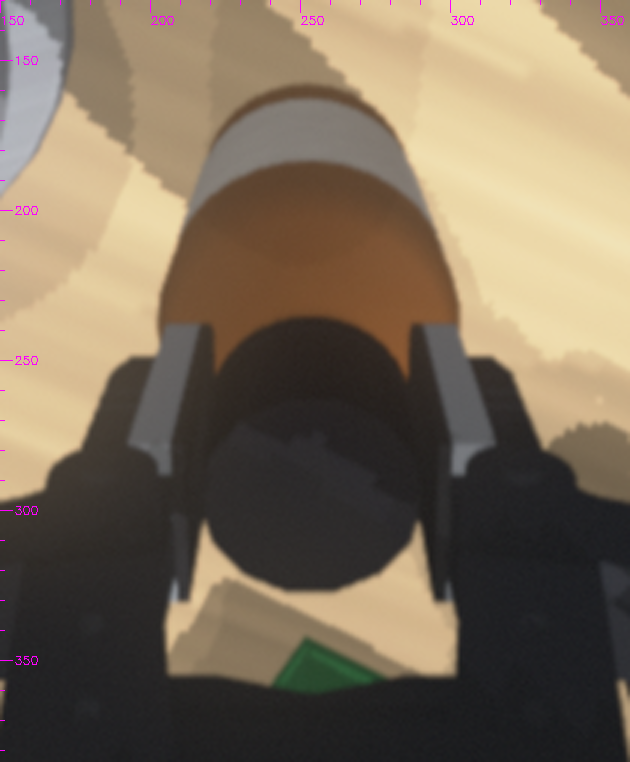

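Call:
{"method": "send_rows", "body": {"plan": [[0, -3, 0, 0, 0.2], [0, -4.5, 0, 0, 0.2], [-1, -2.5, 0.4, 0, 0.2], [-3, 0, 1.1, 0, 0.2], [-4, 0, 1.4, 0, 0.2], [-3.6, 0, 1.3, 0, 0.2], [-2, 0, 0.7, 0, 0.2], [0, 1, 0, 0, 0.2], [0, 1.2, 0, 0, 0.2], [0, 0, 0, 0, 0.2], [0, 0, 0, 0, 0.2]]}}

```text
clock: 64.72
tcp_pos: [0.6501, -0.0187, 0.2018]
orientation: [-1.386, 0.881, -0.881]
contact_force: [0.8, 0.2, -1.4]
grip_width: 0.0297
```

```bash
python3 - <<'E'
from h import *
o,M=st();f=grab("wrist","az_w"); crop(f,(190,80,320,180),6,"az_z")
plan((.6513,-.0172,.205),-65,n=1,grip=.2,rnd=2)
E
```

```text
t 64.72 tcp [0.6501, -0.0187, 0.2018] xtool deg -64.93 ydown [-0.0, -0.0, -1.0] w 0.0297 F [0.8, 0.2, -1.4] q [0.26, 0.49, -0.45, 1.61, 0.23, 1.1, -1.39]
t 64.78 tcp [0.6502, -0.0182, 0.2021] xtool deg -64.9 ydown [0.0, -0.0, -1.0] w 0.0297 F [-0.2, 0.3, -1.3] q [0.26, 0.49, -0.45, 1.61, 0.23, 1.1, -1.39]
1 rows: [[-0.05, -0.29, 0.14, 0.1, 0.2]]
```

View pics/az_z.png

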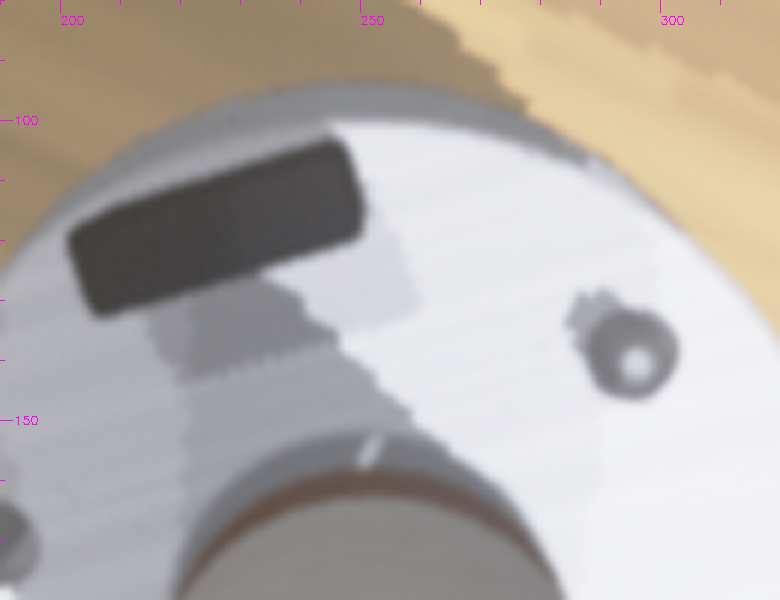

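Call:
{"method": "send_rows", "body": {"plan": [[0, 0.3, 0.1, 0, 0.2], [0, 0.3, 0, 0, 0.2], [0, 0.2, 0, 0, 0.2], [0, 0.2, 0, 0, 0.2], [0, 0.1, 0, 0, 0.2], [0, 0, 0, 0, 0.2]]}}

```text
clock: 65.53
tcp_pos: [0.6526, -0.016, 0.1937]
orientation: [-1.383, 0.876, -0.882]
contact_force: [-1.1, -0.1, 9.8]
grip_width: 0.0299
```

Call:
{"method": "send_rows", "body": {"plan": [[0, -0.2, -0.15, 0, 0.2], [0, 0.3, 0, 0, 0.2], [0, 0.2, 0, 0, 0.2], [0, 0, 0, 0, 0.2]]}}

```text
clock: 66.03
tcp_pos: [0.6529, -0.0161, 0.1932]
orientation: [-1.38, 0.873, -0.884]
contact_force: [-0.9, 1.2, 22.3]
grip_width: 0.0302
```

```bash
python3 - <<'E'
from h import *
o,M=st();f=grab("wrist","ba_w"); crop(f,(190,80,320,180),6,"ba_z")
E
```

```text
t 66.03 tcp [0.6529, -0.0161, 0.1932] xtool deg -64.81 ydown [0.009, 0.001, -1.0] w 0.0302 F [-0.9, 1.2, 22.3] q [0.25, 0.5, -0.45, 1.62, 0.24, 1.07, -1.4]
```

View pics/ba_z.png

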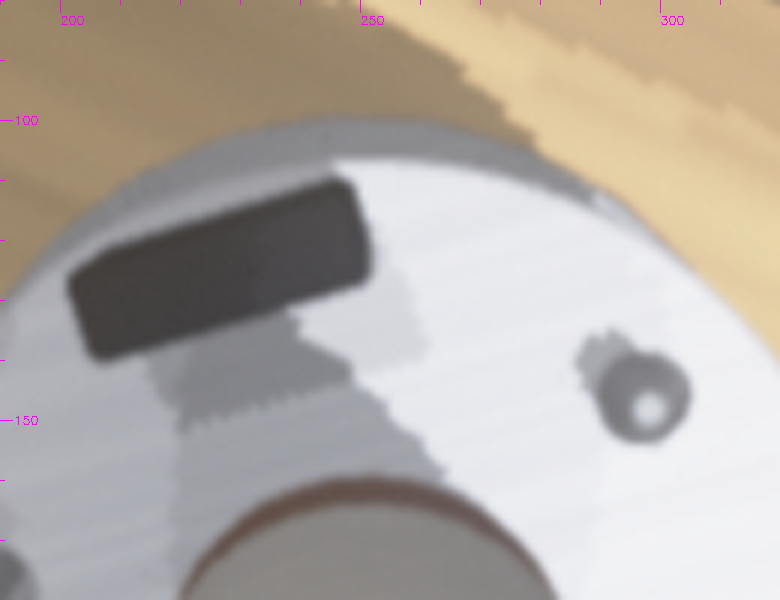

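Call:
{"method": "send_rows", "body": {"plan": [[0, -2, 0, 0, 0.2], [0, -3.5, 0, 0, 0.2], [1.4, -0.5, -2, 0, 0.2], [3.3, 0, -4.7, 0, 0.2], [3.3, 0, -4.8, 0, 0.2], [3.3, 0, -4.8, 0, 0.2], [3.3, 0, -4.8, 0, 0.2], [3.3, 0, -4.8, 0, 0.2], [2.4, 0, -3.5, 0, 0.2], [1.3, 0, -1.9, 0, 0.2], [0.3, 0.5, -0.4, 0, 0.2], [0, 1, 0, 0, 0.2]]}}

```text
clock: 67.58
tcp_pos: [0.4562, -0.3498, 0.2326]
orientation: [-1.385, 0.879, -0.879]
contact_force: [0.1, 0.5, -1.6]
grip_width: 0.03
```

Call:
{"method": "send_rows", "body": {"plan": [[0, 1.5, 0, 0, 0.2], [0, 1, 0, 0, 0.2], [0, 0, 0, 0, 0.2], [0, 0, 0, 0, 0.2]]}}

```text
clock: 68.08
tcp_pos: [0.4562, -0.3504, 0.2083]
orientation: [-1.386, 0.879, -0.88]
contact_force: [-0.7, 0.3, -1.3]
grip_width: 0.0301
```

```bash
python3 - <<'E'
from h import *
o,M=st();f=grab("wrist","bb_w"); crop(f,(0,0,512,384),1,"bb_w")
plan((.4605,-.3488,.136),-65,n=2,grip=.2,rnd=2)
E
```

```text
t 68.08 tcp [0.4562, -0.3504, 0.2083] xtool deg -64.8 ydown [0.0, -0.0, -1.0] w 0.0301 F [-0.7, 0.3, -1.3] q [0.82, 0.35, -0.34, 1.79, 0.13, 1.03, -0.7]
t 68.12 tcp [0.4562, -0.3506, 0.2085] xtool deg -64.81 ydown [0.001, -0.0, -1.0] w 0.0296 F [-0.6, 0.2, -1.7] q [0.82, 0.34, -0.34, 1.79, 0.13, 1.03, -0.7]
2 rows: [[0.01, 3.63, 0.23, 0.1, 0.2], [0.01, 3.62, 0.23, 0.1, 0.2]]
```

View pics/bb_w.png

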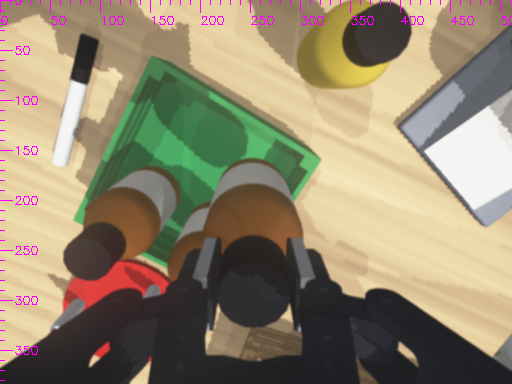

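Call:
{"method": "send_rows", "body": {"plan": [[0, 0, 0.45, 0, 0.2], [0, 1.5, 0, 0, 0.2], [0, 2.5, 0, 0, 0.2], [0, 2, 0, 0, 0.2], [0, 0.9, 0, 0, 0.2], [0, 0, 0, 0, 0.2], [0, 0, 0, 0, 0.2]]}}

```text
clock: 69.0
tcp_pos: [0.4604, -0.3489, 0.1398]
orientation: [-1.386, 0.879, -0.881]
contact_force: [-0.6, -0.3, -2.3]
grip_width: 0.0294
```

Call:
{"method": "send_rows", "body": {"plan": [[0, 0.4, 0, 0, 0.2], [0, 0.4, 0, 0, 0.2], [0, 0, 0, 0, 0.2], [0, 0, 0, 0, 0.45], [0, 0, 0, 0, 0.45], [0, -2, 0, 0, 0.45], [0, -4, 0, 0, 0.5], [0, -4, 0, 0, 0.6], [0, -5, 0, 0, 0.6], [0, -4, 0, 0, 0.6], [0, 0, 0, 0, 0.6]]}}

```text
clock: 70.38
tcp_pos: [0.4616, -0.3495, 0.3249]
orientation: [-1.386, 0.874, -0.886]
contact_force: [-1.3, 0.6, -0.4]
grip_width: 0.0512
```

```bash
python3 - <<'E'
from h import *
o,M=st()
for c in ("wrist","top","side"): f=grab(c,"bc_"+c)
for n in ("bottle_1","ring_plate"): print([(np.round(d['rect']).tolist(),round(d['p'],2)) for d in r.recognise("top",n)])
E
```

```text
t 70.38 tcp [0.4616, -0.3495, 0.3249] xtool deg -64.83 ydown [0.006, -0.004, -1.0] w 0.0512 F [-1.3, 0.6, -0.4] q [0.83, 0.26, -0.35, 1.64, 0.09, 1.26, -0.67]
[([333.0, 216.0, 367.0, 237.0], 0.91), ([80.0, 219.0, 122.0, 242.0], 0.89), ([369.0, 133.0, 408.0, 165.0], 0.84), ([116.0, 217.0, 153.0, 242.0], 0.82), ([83.0, 186.0, 118.0, 214.0], 0.74), ([367.0, 184.0, 401.0, 209.0], 0.67), ([361.0, 216.0, 398.0, 244.0], 0.64)]
[([223.0, 97.0, 277.0, 153.0], 0.95)]
```

View pics/bc_wrist.png

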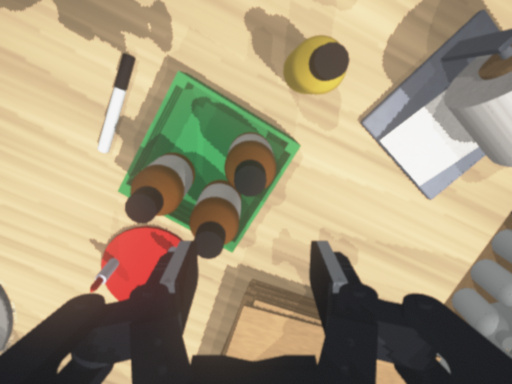

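View pics/bc_top.png

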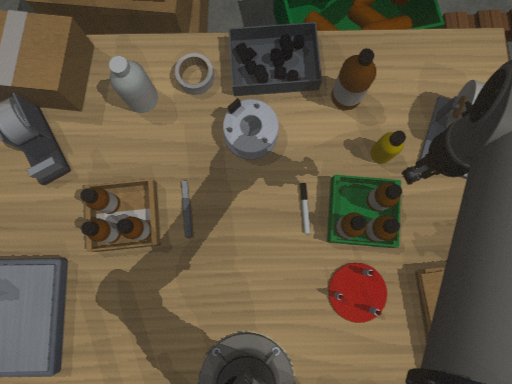

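View pics/bc_side.png

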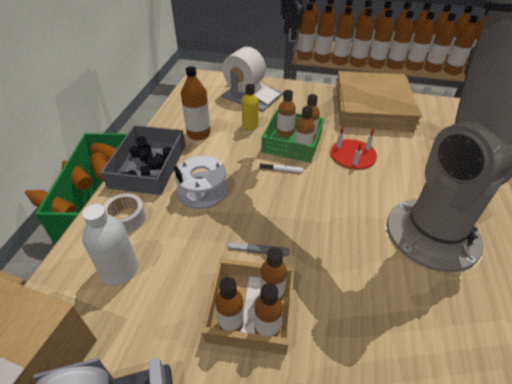

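```bash
python3 - <<'E'
from h import *
from scipy.optimize import least_squares
f=grab("side"); crop(f,(165,145,240,215),8,"bd_s"); g=grab("top"); crop(g,(215,90,285,165),8,"bd_t"); crop(g,(70,165,170,260),6,"bd_tr")
E
```

```text
(no output)
```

View pics/bd_s.png

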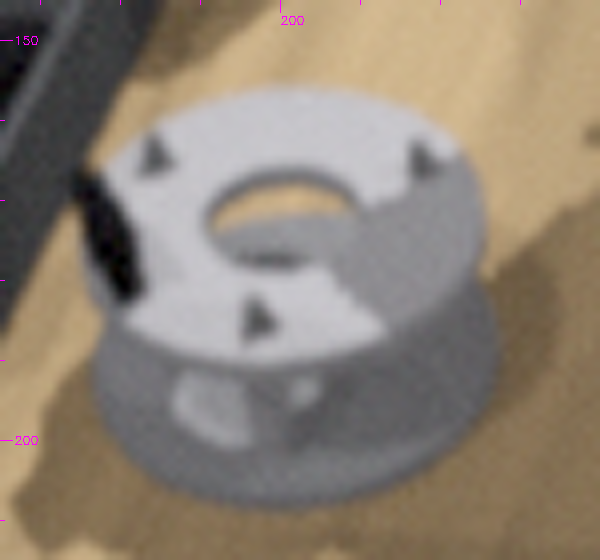

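View pics/bd_t.png

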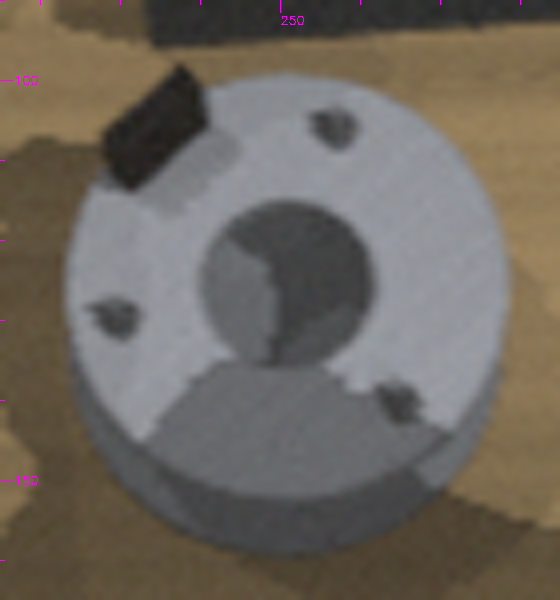

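```bash
python3 - <<'E'
from h import *
print(r.hand_in()); st()
E
```

```text
the job is handed in; nothing more can be done
None
the job is handed in; nothing more can be done
```

The gauge is set up, all six bottles are sorted, and I handed the job in at about 70 s; no verdict was reported.

- **Ring plate:** I lifted it by its lug and turned it about 40 degrees. It sits home on the steel stand, and the last top and side pictures show all three studs through its holes.
- **True bottles (three, left side):** All went down through the ring without resistance. The first was lowered to about 4 mm above the stand's base. I took the other two only about 30 mm below the ring's top before calling them true. They stand upright in the cardboard tray.
- **Over-wide bottles (three, right side):** All stopped at the ring's top with 11 to 22 N. I pressed two of them a second time after re-centring, and they stopped again. They stand upright in the slatted crate.
- **Last checks:** Every bottle is upright in the right box. The jug, the big amber bottle and the yellow bottle were not touched, and the gripper is clear of everything.

**Disagreements:**
- **Fingertip position:** The fingertips sit about 28 mm farther back than `r.tip_extent` says. My first grip on the lug closed above it, pressing on its top with about 8 N, and I corrected it by going lower.
- **Plate play:** The plate shifted by an estimated 1 to 2 mm on its studs during the trials, which is within its hole clearance.

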